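# Wash the brush and put the painted pebbles away to dry

## Robot

A 7-joint arm with a two-finger parallel gripper is mounted at the origin on the work surface. World frame = base frame: x ahead of the robot, y to its left, z up, the work surface at z = 0. Lengths are in m, angles in rad, forces in N, time in s.
With the tool pointing down it reaches from about 0.4 to 0.85 m from the base axis. Payload 10.4 kg.
Tool frame: the origin (TCP) lies midway between the tips of the shut fingers; the grasp point (between the pads) lies 19 mm behind it (manip.tcp_to_grasp is the distance from the TCP to the grasp point, in m); x points along the fingers, y is the direction in which the jaws open and shut, and the axes are right-handed (so a half turn about x gives the same grasp; the last joint's range is limited). The gripper opens to 85 mm and grips with 20 to 120 N. Pads are 22 mm wide; open, the fingers measure 114 mm over their backs; the gripper's body (76 mm by 85 mm) begins 54 mm behind the grasp point. The pads swing forward as they close: fully open they stand 13 mm farther back than shut.
Start: joints at [1.116, 0.332, -0.065, 1.46, 0.022, 1.35, -0.088], TCP at [0.262, -0.568, 0.231] pointing down, gripper open.
Joint ranges: [-2.6, 2.6], [-0.5, 2.12], [-1.47, 1.34], [0.16, 2.42], [-1.27, 4.41], [0.06, 2.06], [-2.6, 2.6]. Speed limits (rad/s): [2.22, 2.22, 2.79, 2.79, 3.14, 3.14, 3.14].

## Interface

Orientations are given as a unit quaternion [x, y, z, w].
In Python, from workcell import monitor, viewer, manip gives the robot as it stands. The module is installed in compiled form; this text tells all that it offers.
- The arm moves only by the tool send_rows, never from a script. Its arguments are lists of equal length, an entry for each row: "grip": the closure in counts, from 0 (fully open) to 255 (shut); "offset": the shift along the tool's x, y, z in mm, a list of three; "twist": the turn about the tool's x in degrees. In form: {"grip": [grip, ...], "offset": [[tx, ty, tz], ...], "twist": [twist, ...]}. A call has exactly 5 rows; each row is the pose to reach, as a shift and turn from the pose commanded when the call began, along the tool's axes at that moment; what a row does not reach only later rows make up. A row lasts 1/12 s, in which the tool goes at most 41.7 mm and 7.16 degrees, less where a joint would pass 70% of its speed; a pose out of reach is approached as far as the arm can. A call with a gripper value outside its range is refused whole. The fingers move at their own pace and stop on an object; "newtons" is the grip in N (left out, the last holds). Time passes only in rows, so rows that repeat a pose let the fingers close, or fill a call up. It gives the time, the measured TCP pose, the force and the opening at its end, in the units of the state.
- monitor.get_obs(): the state, without advancing time (a new reading comes with each control period).
- viewer.camera(name): name is "scene" or "top" or "wrist"; returns (picture, depth): 400x640x3 uint8, blue, green, red; 400x640 float32, m along the optical axis (not along the pixel's ray), 0 where there is no reading.
- viewer.camera_model(name): a dict with "camera_matrix" (3x3 intrinsics, pixels), "R" (3x3) and "t" (3): a world point X has camera coordinates R X + t; the wrist camera has in their place "mount" (4x4, takes a point from camera to tool coordinates, whose origin is the TCP and whose axes are the tool frame's). Camera axes: x right, y down, z forward; pixel columns grow to the right and rows downward; lengths in m; the calibration is good to about 2 mm. A picture is of the moment at which its call begins: read the wrist's pose just before it. camera_model takes no time and is no camera call.
- manip.hand_in(): hands the job in, once; it reports no verdict.
Trained networks look in the newest picture that a camera, given by its name, has taken for a name from the list of things; names that differ only in an ending like _2 or _b are one class to them, and where a whole thing is asked for, a point or a joint stands for the part that bears it (a point fixed in the world has none). Each returns a list of dicts, best first, with "score" (0 to 1); they miss things now and then, are a little off and sometimes report something else, mostly with a low value. They report only what shows in the picture. A call takes as long as a camera call. They do not tell look-alikes from the thing itself.
- viewer.recognise(target, camera): "box" ([left, top, width, height] in pixels, round what is visible of it).
- viewer.regions_of(target, camera): "region" (400x640 bool, what is visible of it) and "box" ([left, top, width, height] in pixels, round what is visible of it).
- viewer.spot_point(target, camera): "position" ([column, row] in pixels: a listed point, or the origin of a listed thing).
The state is a dict: "clock": time; "joint_pos": joint angles; "joint_velocities": joint speeds; "tau": joint torques, N m; "position": TCP position; "ee_rot": TCP orientation; "ft_force": force on the tool from outside, world axes, zero at the start; "torque": the same for the moment, N m; "grip_width": opening from 0.0 (shut) to 1.0 (fully open).
Only numpy, scipy, OpenCV 4.12 (cv2) and the standard library are available. Lean on these libraries where they do the work, as an engineer would, in place of code of your own. Each camera call takes 0.05 s, during which the arm holds its last target.

## Task

First hold the paint brush and dip its bristles fully into the wide low tin to wash them, then into the tall narrow tin to rinse them, about two seconds in each, and lay the brush level across the middle of the wooden brush rest, in both notches. Then lay every pebble flat on the metal tray, none on top of another, and only when the tray is loaded slide it into the bottom slot of the drying rack until it is fully home against the back. Leave both tins standing and do not disturb the paint bottles, the spray can or the palette plate.

Things in the scene. Friction and masses are not known exactly. Their poses are not given: they have to be found in the camera images.
- pebble_1: loose painted pebble, off-white smooth stone, an oblong 64 long (body x), 42 wide (body y), 26 mm high, 100 g; origin at the centre of its underside, z up. Lies flat on the table left of the tray. May be absent
- pebble_2: loose painted pebble, off-white smooth stone, an oblong 60 long (body x), 40 wide (body y), 24 mm high, 100 g; origin at the centre of its underside, z up. Lies flat on the table left of the tray. May be absent
- pebble_3: loose painted pebble, off-white smooth stone, an oblong 66 long (body x), 44 wide (body y), 26 mm high, 100 g; origin at the centre of its underside, z up. Lies flat on the table left of the tray. May be absent
- pebble_4: loose painted pebble, off-white smooth stone, an oblong 62 long (body x), 38 wide (body y), 25 mm high, 100 g; origin at the centre of its underside, z up. Lies flat on the table left of the tray. May be absent
- tray: loose metal tray, 210 (x) by 180 mm (y), floor 4 mm thick, rim 4 mm thick and 10 mm high, 0.32 kg, lying on the table in front of the rack. Origin at the centre of its underside; x points to its rear end, which goes first into the rack, z up. At its front end (x = -100 mm) stands a bail handle
- tray_handle (a point): middle of the tray's handle bar, at (-100, 0, 40) mm in the tray's frame. The bar runs along the tray's y, 80 mm long, 10 mm thick (tray x), from 33 to 47 mm above the table, on two 8 mm posts at y = +-34 mm
- rack: fixed plywood drying rack, 165 deep (x), 214 wide, 80 mm high, slatted top. Origin: centre of underside; open front faces -x. Bottom slot level with the table, 190 mm wide (5 mm play each side), 42 mm free height, mouth at x = -82 mm with flared cheeks 25 mm before it, back stop at x = +72. Tray fully home: its origin at x = -33 mm, y = 0, axes parallel; handle 50 mm outside
- brush: loose flat paint brush, 190 mm long, 12 mm thick (z), pale wooden handle 16 mm wide (y) from x = -90 to +30 mm, steel ferrule 19 mm wide from +30 to +65, brown bristles 21 mm wide from +65 to +100 mm, 50 g. Origin on its underside near its balance point; x along the brush towards the bristles. At the start it lies on the table, right of the tray
- brush_grip (a point): a point on the brush's axis near its balance point, 6 mm above its origin: a good place to grip, across the width
- brush_tip (a point): tip of the bristles, at (100, 0, 6) mm in the brush's frame
- rest: fixed pale wooden brush rest: base 110 (x) by 50 (y) by 8 mm with two notched uprights, 8 mm thick, at x = +-42 mm. The notches are 30 mm wide (y), their floors 30 mm above the table, the horns beside them reach 48 mm. Origin at the centre of the underside; a brush at rest lies along x, either way round, its underside at z = 30 mm
- wide_tin: loose open steel tin, the wide low one: 92 mm in diameter, 68 mm high, wall 3 mm, floor 5 mm, 0.35 kg, standing on the table. Origin at the centre of its underside, z up. May change places with the tall tin
- tall_tin: loose open steel tin, the tall narrow one: 70 mm in diameter, 95 mm high, wall 3 mm, floor 5 mm, 0.35 kg, standing on the table. Origin at the centre of its underside, z up
- paint_bottle_a: bystander: paint bottle 50 mm in diameter, 140 mm high; origin at the centre of its underside
- paint_bottle_b: bystander: paint bottle 46 mm in diameter, 125 mm high; origin at the centre of its underside
- spray_can: bystander: spray can 64 mm in diameter, 200 mm high; origin at the centre of its underside
- palette: bystander: white palette plate 170 mm in diameter, 16 mm high; origin at the centre of its underside
Not all that is in view belongs to the job. Leave any black look-alike of the pebble_4 alone.

How it is judged:
On the way, in this order (a step that is already met when the one before it is completed fails the run):
1. the held brush's bristles are dipped in the wide low tin (tip at least 25 mm below the rim, tin upright) (horizontal distance between brush_tip and wide_tin below 0.043 m and z of brush_tip in the frame of wide_tin between 0.002 and 0.043 m and angle between wide_tin's own z axis and vertical below 0.2 rad and contact force between the fingers and brush above 0.5 N), for 1 s.
2. then the held brush's bristles are dipped in the tall narrow tin (tip at least 25 mm below the rim, tin upright) (horizontal distance between brush_tip and tall_tin below 0.032 m and z of brush_tip in the frame of tall_tin between 0.002 and 0.07 m and angle between tall_tin's own z axis and vertical below 0.2 rad and contact force between the fingers and brush above 0.5 N), for 1 s.
3. the brush lies across the rest (x of brush_grip in the frame of rest between -0.03 and 0.03 m and y of brush_grip in the frame of rest between -0.013 and 0.013 m and z of brush_grip in the frame of rest between 0.03 and 0.045 m and angle between the x axis of brush and the x axis of rest, either way round below 0.2 rad and linear speed of brush below 0.02 m/s), for 0.3 s.
4. every pebble lies flat on the tray while the tray is still at least half out of the rack (x of pebble_1 in the frame of tray between -0.088 and 0.088 m and y of pebble_1 in the frame of tray between -0.075 and 0.075 m and z of pebble_1 in the frame of tray between -0.002 and 0.01 m and angle between each of pebble_1, pebble_2, pebble_3, pebble_4's own z axis and vertical below 0.2 rad and linear speed of each of pebble_1, pebble_2, pebble_3, pebble_4 below 0.03 m/s and x of pebble_2 in the frame of tray between -0.088 and 0.088 m and y of pebble_2 in the frame of tray between -0.075 and 0.075 m and z of pebble_2 in the frame of tray between -0.002 and 0.01 m and x of pebble_3 in the frame of tray between -0.088 and 0.088 m and y of pebble_3 in the frame of tray between -0.075 and 0.075 m and z of pebble_3 in the frame of tray between -0.002 and 0.01 m and x of pebble_4 in the frame of tray between -0.088 and 0.088 m and y of pebble_4 in the frame of tray between -0.075 and 0.075 m and z of pebble_4 in the frame of tray between -0.002 and 0.01 m and x of tray in the frame of rack below -0.12 m), for 0.3 s.
At the end, for the whole second after the job is handed in: tray home in the rack (within 9 mm of the stop, parallel to 0.08 rad); all pebbles flat on its floor (centres inside 88 x 75 mm of its centre, tilt under 0.2 rad); brush in both notches of the rest (within 30 mm along, 13 mm across, 0.2 rad); tins upright (0.15 rad); all at rest (all of step 3 and x of pebble_1 in the frame of tray between -0.088 and 0.088 m and y of pebble_1 in the frame of tray between -0.075 and 0.075 m and z of pebble_1 in the frame of tray between -0.002 and 0.01 m and angle between each of pebble_1, pebble_2, pebble_3, pebble_4's own z axis and vertical below 0.2 rad and linear speed of each of pebble_1, pebble_2, pebble_3, pebble_4 below 0.03 m/s and x of pebble_2 in the frame of tray between -0.088 and 0.088 m and y of pebble_2 in the frame of tray between -0.075 and 0.075 m and z of pebble_2 in the frame of tray between -0.002 and 0.01 m and x of pebble_3 in the frame of tray between -0.088 and 0.088 m and y of pebble_3 in the frame of tray between -0.075 and 0.075 m and z of pebble_3 in the frame of tray between -0.002 and 0.01 m and x of pebble_4 in the frame of tray between -0.088 and 0.088 m and y of pebble_4 in the frame of tray between -0.075 and 0.075 m and z of pebble_4 in the frame of tray between -0.002 and 0.01 m and x of tray in the frame of rack above -0.042 m and y of tray in the frame of rack between -0.012 and 0.012 m and z of tray in the frame of rack below 0.008 m and angle between the x axis of tray and the x axis of rack, either way round below 0.08 rad and angle between each of wide_tin, tall_tin's own z axis and vertical below 0.15 rad); the robot touches nothing.
It fails at once if paint bottle a is disturbed (moved over 30 mm or tipped) (distance of paint_bottle_a from where it was at the start of the episode above 0.03 m or angle between paint_bottle_a's own z axis and vertical above 0.3 rad).
It fails at once if paint bottle b is disturbed (moved over 30 mm or tipped) (distance of paint_bottle_b from where it was at the start of the episode above 0.03 m or angle between paint_bottle_b's own z axis and vertical above 0.3 rad).
It fails at once if spray can is disturbed (moved over 30 mm or tipped) (distance of spray_can from where it was at the start of the episode above 0.03 m or angle between spray_can's own z axis and vertical above 0.3 rad).
It fails at once if palette is disturbed (moved over 30 mm or tipped) (distance of palette from where it was at the start of the episode above 0.03 m or angle between palette's own z axis and vertical above 0.3 rad).
Of pebble_1, pebble_2, pebble_3, pebble_4 only 3 to 4 are there at a start; the rules pass over those that are not, and their reading is None.
At some moment in a run one of pebble_1, pebble_2, pebble_3, pebble_4, wide_tin, tall_tin, brush may be knocked a few centimetres aside while the robot is not near it.
Once in a run the grip may slacken for a moment while it holds something.
It also fails if it takes over 208 s, if anything falls off the work surface, if the arm or the gripper's body presses on something with over 40 N, if the wrist force passes 120 N, or if a joint passes its speed limit or range.

## Working session

There is one attempt and no reset: what is moved stays moved. The work goes in short steps, Python scripts to look and compute and a tool call to move; the robot and the scene stay as the last step left them, time stands still between calls to the robot, and variables do not carry over. Pictures are saved under pics/ and viewed, and the job is handed in when it is done.

Besides the shell and the picture viewer there is one more tool, called after "Call:" as name(argument=value, ...) on one line, values as JSON. send_rows: Moves the arm, as the interface text tells. Its arguments: {"type":"object","properties":{"grip":{"type":"array","items":{"type":"number"}},"offset":{"type":"array","items":{"type":"array","items":{"type":"number"}}},"twist":{"type":"array","items":{"type":"number"}},"newtons":{"type":"number"}},"required":["grip","offset","twist"]}

```bash
ls; mkdir -p pics; python3 - <<'E'
from workcell import monitor, viewer, manip
import cv2
o=monitor.get_obs(); print(o); print(manip.tcp_to_grasp)
for c in ["scene","top","wrist"]:
    p,d=viewer.camera(c); cv2.imwrite(f"pics/{c}0.png",p); m=viewer.camera_model(c); print(c,m)
E
```

```text
pics
{'clock': 0.0, 'joint_pos': array([ 1.11641415,  0.33288294, -0.06467748,  1.46094959,  0.02160192,
        1.34988696, -0.08854701]), 'joint_velocities': array([-0.00026869,  0.00046271, -0.00131877,  0.00040831,  0.00047668,
        0.00147762, -0.00026162]), 'tau': array([-1.80483057e-04, -6.25446224e+01,  4.87454468e-02, -3.91600406e+01,
        1.61217770e-02,  1.00009743e-02,  1.08142709e-05]), 'position': array([ 0.26138168, -0.56730588,  0.23050501]), 'ee_rot': array([-0.69056101, -0.15194673,  0.69082957, -0.15097081]), 'ft_force': array([ 0.93768595, -0.26624644, -0.11668252]), 'torque': array([ 0.00209171, -0.02081767,  0.00329098]), 'grip_width': 1.0014745651538888}
0.0187
scene {'camera_matrix': array([[478.0027962 ,   0.        , 312.94937736],
       [  0.        , 478.0027962 , 202.77550349],
       [  0.        ,   0.        ,   1.        ]]), 'R': array([[-0.1492926 ,  0.98871279,  0.01259908],
       [ 0.78482041,  0.12623698, -0.60672988],
       [-0.60147206, -0.08069226, -0.79480823]]), 't': array([ 0.06966459, -0.38039441,  1.7173534 ])}
top {'camera_matri
[... 189 characters left out ...]
9995284, -0.0079802 ],
       [-0.98862287,  0.00667171, -0.15026743],
       [ 0.15031358,  0.00705765, -0.98861318]]), 't': array([0.02885705, 0.55028249, 1.20034282])}
wrist {'camera_matrix': array([[287.83572885,   0.        , 317.55428955],
       [  0.        , 287.83572885, 205.31176816],
       [  0.        ,   0.        ,   1.        ]]), 'mount': array([[-5.17186221e-04, -3.11957665e-01,  9.50095862e-01,
        -1.42501855e-01],
       [ 9.99999863e-01, -2.38235912e-04,  4.66128366e-04,
         4.26586744e-04],
       [ 8.09346374e-05,  9.50095973e-01,  3.11957746e-01,
        -8.07781856e-02],
       [ 0.00000000e+00,  0.00000000e+00,  0.00000000e+00,
         1.00000000e+00]])}
```

View pics/scene0.png

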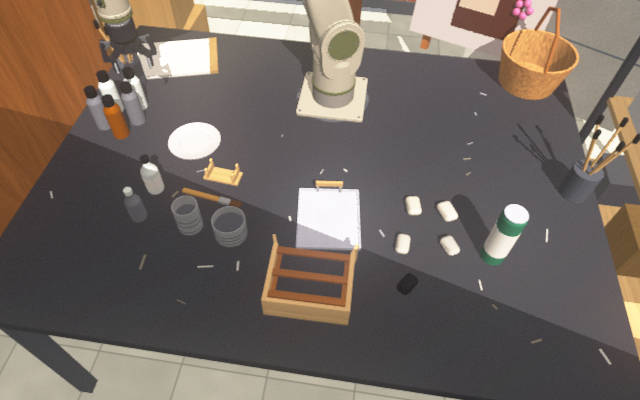

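View pics/top0.png

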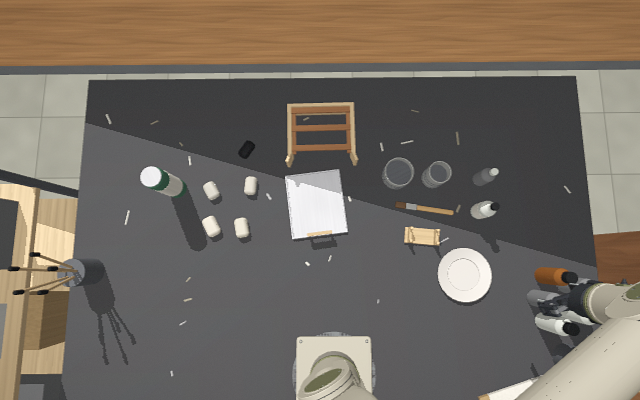

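View pics/wrist0.png

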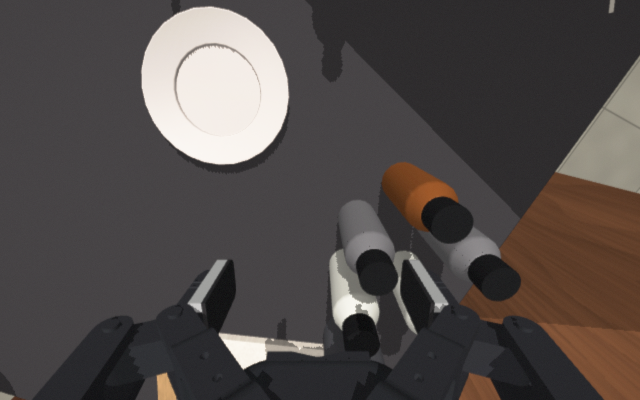

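Four off-white pebbles lie left of the tray (top view around 211,190; 250,186; 211,226; 242,228). The black piece at (246,149) is the look-alike, so I'll leave it. The rack is at (321,130) and the tray at (316,205). The tins are at (398,172), which is the wide one, and (436,174). The brush is at (425,209), with its bristles at the left end, and the rest is at (422,236).

```bash
cat > h.py <<'E'
from workcell import monitor, viewer, manip
import numpy as np, cv2
from scipy.spatial.transform import Rotation as Rn
def pose():
    o=monitor.get_obs(); return o, Rn.from_quat(o['ee_rot']).as_matrix(), o['position']
def cam(name):
    """returns pic,depth,world map HxWx3"""
    o,R,p=pose()
    pic,d=viewer.camera(name); m=viewer.camera_model(name); K=m['camera_matrix']
    v,u=np.mgrid[0:400,0:640]
    pc=np.stack([(u-K[0,2])/K[0,0]*d,(v-K[1,2])/K[1,1]*d,d],-1)
    if name=='wrist':
        M=m['mount']; pt=pc@M[:3,:3].T+M[:3,3]; W=pt@R.T+p
    else: W=(pc-m['t'])@m['R']
    W[d==0]=np.nan
    return pic,d,W
def ray(name,uv,z,R=None,p=None):
    """world point at height z on pixel ray"""
    m=viewer.camera_model(name);K=m['camera_matrix']
    c=np.array([(uv[0]-K[0,2])/K[0,0],(uv[1]-K[1,2])/K[1,1],1.])
    if name=='wrist':
        M=m['mount'];o=R@M[:3,3]+p; dr=R@(M[:3,:3]@c)
    else: o=-m['R'].T@m['t']; dr=m['R'].T@c
    return o+dr*(z-o[2])/dr[2]
def rect(P):
    """min area rect of world pts: centre, (long,short), yaw of long"""
    r=cv2.minAreaRect((P[:,:2]*1000).astype(np.float32)); b=cv2.boxPoints(r)/1000
    e1,e2=b[1]-b[0],b[2]-b[1]
    l=e1 if np.linalg.norm(e1)>np.linalg.norm(e2) else e2
    return np.round(np.array(r[0])/1000,4),np.round(sorted([np.linalg.norm(e1),np.linalg.norm(e2)])[::-1],4),round(float(np.arctan2(l[1],l[0])),3)
def plan(tx,ty,tz=None,yaw=None):
    """offset in tool frame mm to world target, twist deg for jaw axis (tool y) yaw (mod pi)"""
    o,R,p=pose(); t=np.array([tx,ty,p[2] if tz is None else tz]); off=R.T@(t-p)*1000
    tw=None
    jy=np.arctan2(R[1,1],R[0,1])
    if yaw is not None:
        d=(yaw-jy+np.pi/2)%np.pi-np.pi/2; tw=-np.degrees(d)  # tool x down
    print('off',np.round(off,1),'twist',None if tw is None else round(tw,1),'jawyaw',round(jy,3),'tcp',np.round(p,4),'t',round(o['clock'],2),'q7',np.round(o['joint_pos'][6],2),'f',np.round(o['ft_force'],1),'g',round(o['grip_width'],3))
E
python3 - <<'E'
from h import *
o,R,p=pose(); print(R.round(3))
pic,d,W=cam('top')
np.save('W0.npy',W)
for t in ['wide_tin','tall_tin','brush','rest','tray','rack','pebble_1','palette','spray_can','paint_bottle_a']:
    for r in viewer.regions_of(t,'top'):
        P=W[r['region']]; P=P[~np.isnan(P[:,0])]
        if len(P)<5: continue
        print(t,round(r['score'],2),r['box'],rect(P),'z',np.percentile(P[:,2],[5,50,95]).round(3))
for t in ['brush_grip','brush_tip','tray_handle','wide_tin','tall_tin']:
    for r in viewer.spot_point(t,'top'):
        print(t,round(r['score'],2),np.round(r['position'],1), ray('top',r['position'],{'brush_grip':.006,'brush_tip':.006,'tray_handle':.04}.get(t,0)).round(4))
E
```

```text
[[-0.     0.419 -0.908]
 [ 0.001 -0.908 -0.419]
 [-1.    -0.001  0.   ]]
wide_tin 0.79 [383.6, 158.6, 31.9, 30.2] (array([ 0.6367, -0.2168]), array([0.1171, 0.098 ], dtype=float32), -0.622) z [0.002 0.044 0.068]
wide_tin 0.64 [244.8, 175.2, 13.6, 17.2] (array([0.5975, 0.2725]), array([0.0604, 0.0379], dtype=float32), -0.094) z [0.015 0.023 0.029]
tall_tin 0.83 [421.9, 159.2, 29.2, 31.5] (array([ 0.6353, -0.3337]), array([0.1007, 0.076 ], dtype=float32), -0.148) z [0.002 0.06  0.095]
brush 0.53 [395.2, 200.7, 57.6, 17.8] (array([ 0.5178, -0.2943]), array([0.1841, 0.0298], dtype=float32), 1.402) z [-0.     0.011  0.016]
rest 0.71 [403.3, 223.6, 33.4, 20.6] (array([ 0.4283, -0.2861]), array([0.1107, 0.0503], dtype=float32), 1.476) z [0.004 0.009 0.043]
tray 0.82 [282.2, 166.3, 65.7, 70.5] (array([0.5382, 0.0568]), array([0.2157, 0.1856], dtype=float32), 0.135) z [0.    0.005 0.011]
rack 0.65 [286.1, 102.4, 72.0, 62.4] (array([0.7775, 0.0329]), array([0.231 , 0.2294], dtype=float32), -1.56) z [0.009 0.079 0.084]
pebble_1 0.75 [204.4, 178.0, 12.7, 21.8] (array([0.5805, 0.4012]), array([0.
[... 1188 characters left out ...]
8, 202.5, 31.0, 16.5] (array([ 0.5121, -0.4988]), array([0.1036, 0.049 ], dtype=float32), -1.393) z [0.014 0.09  0.141]
paint_bottle_a 0.38 [426.0, 155.7, 24.9, 31.8] (array([ 0.6284, -0.3464]), array([0.1095, 0.0697], dtype=float32), -1.139) z [0.017 0.061 0.096]
brush_grip 0.63 [425.2 208.1] [ 0.5187 -0.3035  0.006 ]
brush_grip 0.3 [480.9 180.2] [ 0.6106 -0.4918  0.006 ]
brush_tip 0.79 [395.2 203.9] [ 0.5332 -0.2057  0.006 ]
tray_handle 0.78 [317.5 231.6] [0.4417 0.0493 0.04  ]
tray_handle 0.61 [320.5 133.2] [0.7654 0.0385 0.04  ]
wide_tin 0.86 [397.  177.7] [ 0.6222 -0.2156  0.    ]
wide_tin 0.34 [394.6 206.4] [ 0.5257 -0.2045  0.    ]
tall_tin 0.61 [433.  177.3] [ 0.6227 -0.3356  0.    ]
```

```bash
python3 - <<'E'
from h import *
W=np.load('W0.npy')
from scipy.optimize import least_squares
def circ(cx,cy,z,r):
    m=(np.abs(W[...,2]-z)<.004)&(np.hypot(W[...,0]-cx,W[...,1]-cy)<r+.02)
    P=W[m]; f=least_squares(lambda q:np.hypot(P[:,0]-q[0],P[:,1]-q[1])-(r-.0015),[cx,cy],loss='soft_l1',f_scale=.002)
    print(len(P),f.x.round(4), np.abs(f.fun).mean().round(4))
circ(.637,-.217,.067,.046); circ(.63,-.335,.094,.035)
m=(W[...,2]>.07)&(np.abs(W[...,0]-.78)<.14)&(np.abs(W[...,1]-.034)<.14)
P=W[m];print('rack>70',rect(P))
for lo,hi in [(.02,.05),(.05,.07),(.07,.077),(.077,.082),(.082,.09)]:
    m=(W[...,2]>lo)&(W[...,2]<hi)&(W[...,0]>.63)&(W[...,0]<.9)&(W[...,1]<-.04)&(W[...,1]>-.12); P=W[m]
    print(lo,hi,len(P),P.min(0).round(3) if len(P) else '',P.max(0).round(3) if len(P) else '')
# brush profile
m=(W[...,2]>.006)&(W[...,2]<.02)&(np.hypot(W[...,0]-.52,W[...,1]+.3)<.12)
print('brush',rect(W[m]))
p=cv2.imread('pics/scene0.png')[225:330,250:370]; cv2.imwrite('pics/rackz.png',cv2.resize(p,None,fx=5,fy=5,interpolation=cv2.INTER_CUBIC))
plan(.5205,-.285,.06,-.15)
E
```

```text
88 [ 0.63   -0.2087] 0.001
78 [ 0.6215 -0.3296] 0.001
rack>70 (array([0.7603, 0.0374]), array([0.2279, 0.1945], dtype=float32), -1.563)
0.02 0.05 63 [ 0.665 -0.077  0.021] [ 0.835 -0.045  0.05 ]
0.05 0.07 91 [ 0.665 -0.076  0.05 ] [ 0.83  -0.045  0.07 ]
0.07 0.077 36 [ 0.666 -0.075  0.071] [ 0.858 -0.04   0.077]
0.077 0.082 216 [ 0.664 -0.077  0.077] [ 0.857 -0.041  0.082]
0.082 0.09 85 [ 0.673 -0.068  0.082] [ 0.852 -0.041  0.087]
brush (array([ 0.5114, -0.2828]), array([0.2175, 0.2041], dtype=float32), 0.916)
off [ 171.3 -148.4 -353.4] twist -56.7 jawyaw -1.139 tcp [ 0.2616 -0.5677  0.2313] t 0.95 q7 -0.09 f [-0.   0.9 -0.3] g 0.999
```

View pics/rackz.png

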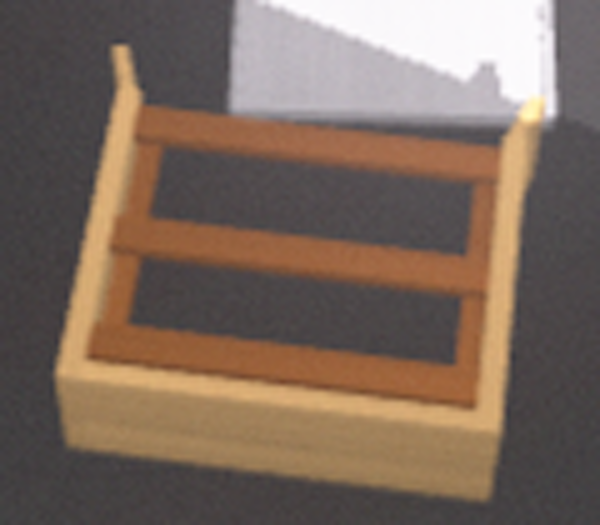

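The cheeks and side walls of the rack are full height (80 mm) and fixed. The hand cannot tilt, so I'll grip the brush ahead of its balance point and lever the tail against the rack's right cheek to swing the bristles down. First I'll go to the brush.

Call:
send_rows(grip=[120,120,120,120,120], offset=[[0,-18,-41],[0,-30,-75],[0,-46,-112],[0,-62,-150],[0,-78,-185]], twist=[-7,-14,-21,-28,-35], newtons=25)

```text
clock: 1.37
position: [0.3984, -0.4175, 0.2315]
ee_rot: [0.612, 0.354, -0.612, 0.354]
ft_force: [0.6, -0.3, 0.0]
grip_width: 0.529
```

```bash
python3 -c "
from h import *
plan(.5205,-.285,.10,-.15)"
```

```text
off [ 131.6   39.8 -175.7] twist -21.3 jawyaw -0.522 tcp [ 0.3984 -0.4175  0.2315] t 1.37 q7 0.16 f [ 0.6 -0.3  0. ] g 0.529
```

Call:
send_rows(grip=[120,120,120,120,120], offset=[[10,8,-38],[40,18,-76],[75,28,-114],[110,38,-150],[131,40,-176]], twist=[-7,-14,-21,-21,-21])

```text
clock: 1.78
position: [0.5116, -0.2984, 0.1123]
ee_rot: [0.539, 0.458, -0.539, 0.458]
ft_force: [0.2, -0.9, 0.7]
grip_width: 0.533
```

```bash
python3 - <<'E'
from h import *
plan(.5205,-.285,.10,-.15)
o,R,p=pose()
pic,d,W=cam('wrist'); cv2.imwrite('pics/w1.png',pic)
for t in ['brush_grip','brush_tip']:
    for r in viewer.spot_point(t,'wrist'): print(t,r['score'],np.round(r['position']),ray('wrist',r['position'],.006,R,p).round(4))
for r in viewer.regions_of('brush','wrist'):
    P=W[r['region']];P=P[~np.isnan(P[:,0])]; print(r['score'],r['box'],rect(P[(P[:,2]>.006)]),np.percentile(P[:,2],[5,50,95]))
E
```

```text
off [ 12.3   6.6 -14.7] twist -0.6 jawyaw -0.161 tcp [ 0.5116 -0.2984  0.1123] t 1.78 q7 0.18 f [ 0.2 -0.9  0.7] g 0.533
brush_grip 0.84 [323. 211.] [ 0.5165 -0.3065  0.006 ]
brush_tip 0.91 [323.  93.] [ 0.532  -0.2072  0.006 ]
0.86 [311.9, 89.9, 27.8, 206.6] (array([ 0.5177, -0.2997]), array([0.1874, 0.0205], dtype=float32), 1.404) [0.00921877 0.01175121 0.01297612]
```

View pics/w1.png

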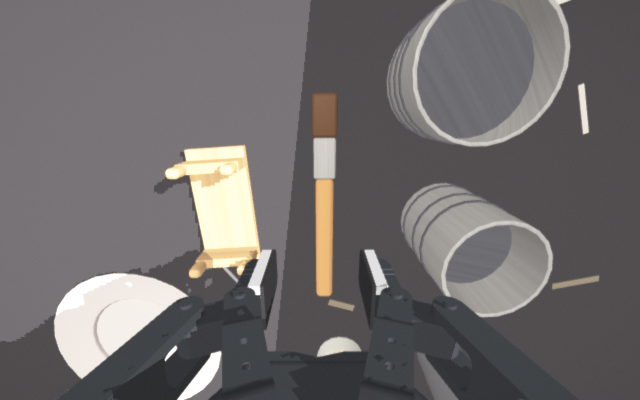

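The brush points up the picture: tip at (323,93), ferrule at about (324,158), tail at (324,296). I'll lower onto the front of the handle.

Call:
send_rows(grip=[120,120,120,120,120], offset=[[12,6,-12],[45,6,-12],[80,6,-12],[108,6,-12],[108,6,-12]], twist=[-1,-1,-1,-1,-1])

```text
clock: 2.4
position: [0.515, -0.2876, 0.0002]
ee_rot: [-0.534, -0.465, 0.536, -0.46]
ft_force: [-1.3, 1.1, -0.0]
grip_width: 0.533
```

Call:
send_rows(grip=[255,255,255,255,255], offset=[[1,0,0],[1,0,0],[1,0,0],[1,0,0],[1,0,0]], twist=[0,0,0,0,0])

```text
clock: 2.82
position: [0.5199, -0.2893, 0.0067]
ee_rot: [0.535, 0.461, -0.534, 0.464]
ft_force: [-0.1, 0.4, 7.1]
grip_width: 0.177
```

```bash
python3 - <<'E'
from h import *
plan(.5200,-.287,.10,-.15)
E
```

```text
off [-93.3   0.1  -2.1] twist 0.3 jawyaw -0.144 tcp [ 0.5199 -0.2893  0.0067] t 2.82 q7 0.13 f [-0.1  0.4  7.1] g 0.177
```

Call:
send_rows(grip=[255,255,255,255,255], offset=[[0,0,0],[-25,0,0],[-60,0,0],[-100,0,0],[-130,0,0]], twist=[0,0,0,0,0])

```text
clock: 3.23
position: [0.5193, -0.2885, 0.1384]
ee_rot: [0.535, 0.462, -0.534, 0.464]
ft_force: [1.1, -0.5, -0.7]
grip_width: 0.173
```

```bash
python3 - <<'E'
from h import *
plan(.60,-.086,.14,np.radians(115))
pic,d,W=cam('wrist'); cv2.imwrite('pics/w2.png',pic)
o,R,p=pose()
for r in viewer.regions_of('brush','wrist'):
    P=W[r['region']];P=P[~np.isnan(P[:,0])]; print(r['score'],r['box'])
    T=(P-p)@R; 
    # tool z = along brush, x=down
    k=np.polyfit(T[:,2],T[:,0],1); print('slope deg',np.degrees(np.arctan(k[0])),'z range',T[:,2].min(),T[:,2].max(),'x at0',k[1])
    break
E
```

```text
off [  -1.7   50.8 -212. ] twist 56.7 jawyaw -0.144 tcp [ 0.5193 -0.2885  0.1384] t 3.23 q7 0.18 f [ 1.1 -0.5 -0.7] g 0.173
0.81 [293.4, 100.2, 52.2, 256.7]
slope deg 0.8306021424097642 z range -0.08801406810725595 0.17584359371398087 x at0 0.0025925640818262696
```

View pics/w2.png

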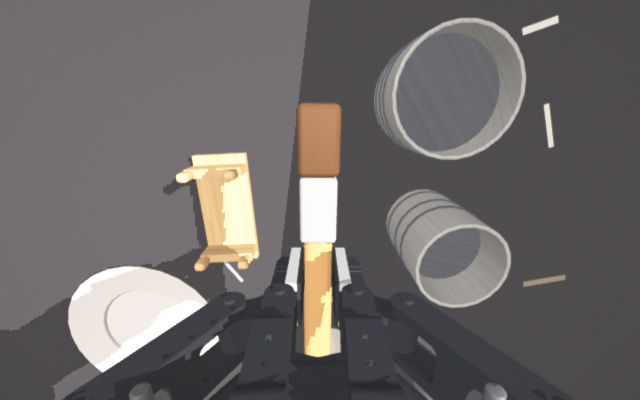

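Call:
send_rows(grip=[255,255,255,255,255], offset=[[0,10,35],[0,20,75],[0,30,115],[0,40,150],[0,50,185]], twist=[-7,-14,-21,-28,-35])

```text
clock: 3.75
position: [0.5409, -0.4809, 0.1346]
ee_rot: [0.369, 0.603, -0.369, 0.603]
ft_force: [1.5, -0.4, 0.2]
grip_width: 0.174
```

```bash
python3 - <<'E'
from h import *
plan(.60,-.106,.14,np.radians(115))
E
```

```text
off [  -5.7  223.  -307. ] twist -88.0 jawyaw 0.472 tcp [ 0.5409 -0.4809  0.1346] t 3.75 q7 0.99 f [ 1.5 -0.4  0.2] g 0.174
```

I got the sign wrong: that move went right, towards the bottles. I'll check them before doing anything else.

```bash
python3 - <<'E'
from h import *
for c in ['scene','wrist']:
    p,d,W=cam(c); cv2.imwrite(f'pics/{c}3.png',p)
E
```

```text
(no output)
```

View pics/scene3.png

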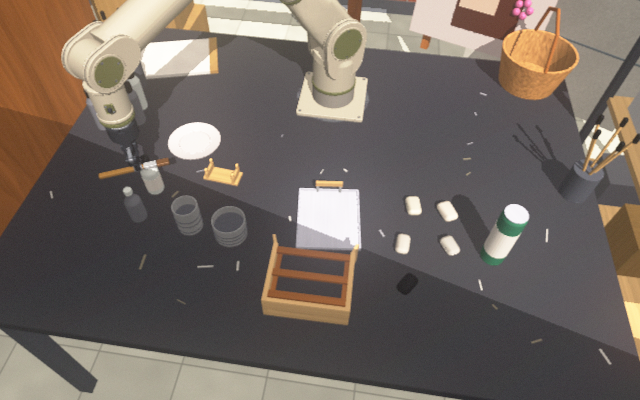

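View pics/wrist3.png

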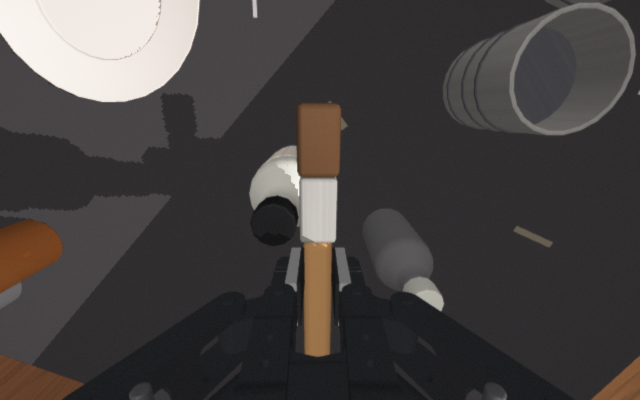

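Both bottles still stand where they were, at (152,178) and (135,205) in the scene view. The brush has not touched them. I'll lift straight up, then head back left.

Call:
send_rows(grip=[255,255,255,255,255], offset=[[-30,0,0],[-65,0,0],[-80,30,0],[-80,45,-35],[-80,70,-65]], twist=[0,0,0,0,0])

```text
clock: 4.27
position: [0.5747, -0.3898, 0.2154]
ee_rot: [0.372, 0.6, -0.372, 0.602]
ft_force: [-0.2, 0.5, -0.3]
grip_width: 0.179
```

```bash
python3 - <<'E'
from h import *
plan(.60,-.106,.20,np.radians(115))
E
```

```text
off [  15.   149.3 -242.7] twist -88.5 jawyaw 0.463 tcp [ 0.5747 -0.3898  0.2154] t 4.27 q7 0.86 f [-0.2  0.5 -0.3] g 0.179
```

Call:
send_rows(grip=[255,255,255,255,255], offset=[[0,20,-34],[0,38,-68],[0,58,-102],[0,78,-136],[0,100,-170]], twist=[-7,-14,-21,-28,-35])

```text
clock: 4.68
position: [0.5869, -0.1904, 0.2146]
ee_rot: [0.17, 0.686, -0.171, 0.686]
ft_force: [0.9, -0.5, -0.2]
grip_width: 0.176
```

```bash
python3 - <<'E'
from h import *
plan(.61,-.10,.16,np.radians(115))
E
```

```text
off [ 54.6  90.7 -22. ] twist -53.0 jawyaw 1.083 tcp [ 0.5869 -0.1904  0.2146] t 4.68 q7 1.16 f [ 0.9 -0.5 -0.2] g 0.176
```

Call:
send_rows(grip=[255,255,255,255,255], offset=[[0,20,-5],[10,45,-10],[20,70,-15],[35,90,-22],[50,90,-22]], twist=[-7,-14,-21,-28,-35])

```text
clock: 5.1
position: [0.6115, -0.0959, 0.1647]
ee_rot: [-0.045, 0.705, 0.047, 0.706]
ft_force: [0.1, 0.8, -0.4]
grip_width: 0.177
```

Call:
send_rows(grip=[255,255,255,255,255], offset=[[0,0,0],[0,0,0],[0,0,0],[0,0,0],[0,0,0]], twist=[-7,-14,-18,-18,-18])

```text
clock: 5.52
position: [0.6106, -0.1024, 0.1644]
ee_rot: [-0.151, 0.691, 0.15, 0.691]
ft_force: [-0.8, 0.3, -0.3]
grip_width: 0.173
```

```bash
python3 - <<'E'
from h import *
plan(.641,-.086,.11,np.radians(115))
for c in ['scene','wrist']:
    p,d,W=cam(c); cv2.imwrite(f'pics/{c}4.png',p)
    m=(W[...,2]>.077)&(W[...,2]<.088)&(W[...,0]>.655)&(W[...,0]<.72)&(W[...,1]<-.04)&(W[...,1]>-.12); P=W[m]
    print(c,len(P),P.min(0).round(3) if len(P) else '',P.max(0).round(3) if len(P) else '')
E
```

```text
off [54.4  2.3 34.5] twist -0.4 jawyaw 2.0 tcp [ 0.6106 -0.1024  0.1644] t 5.52 q7 1.85 f [-0.8  0.3 -0.3] g 0.173
scene 128 [ 0.662 -0.08   0.077] [ 0.72  -0.04   0.086]
wrist 73 [ 0.698 -0.073  0.077] [ 0.72  -0.04   0.081]
```

View pics/wrist4.png

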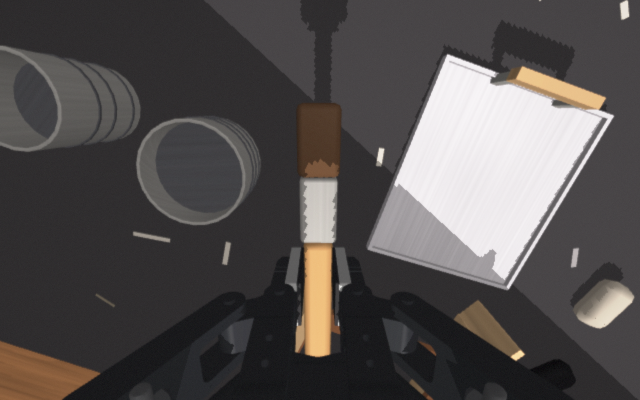

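View pics/scene4.png

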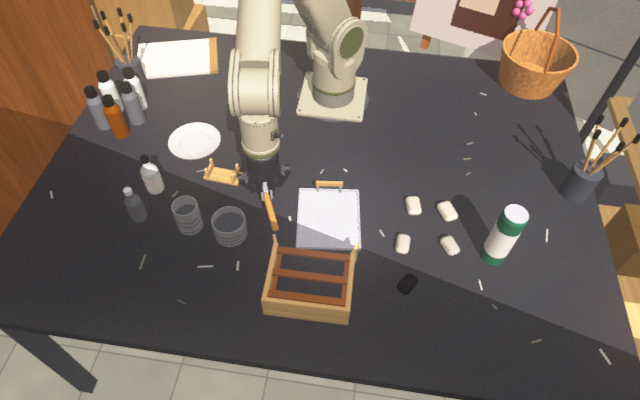

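Bristles point toward the robot and the tail toward the cheek. I'll move in and press down.

Call:
send_rows(grip=[255,255,255,255,255], offset=[[10,1,17],[30,2,34],[55,2,35],[70,2,35],[77,2,35]], twist=[0,0,0,0,0], newtons=20)

```text
clock: 6.03
position: [0.6402, -0.0861, 0.0849]
ee_rot: [-0.151, 0.692, 0.151, 0.69]
ft_force: [-6.3, -1.3, 9.3]
grip_width: 0.173
```

Call:
send_rows(grip=[255,255,255,255,255], offset=[[4,0,0],[8,0,0],[12,0,0],[16,0,0],[16,0,0]], twist=[0,0,0,0,0])

```text
clock: 6.45
position: [0.6415, -0.0865, 0.0727]
ee_rot: [-0.151, 0.691, 0.151, 0.691]
ft_force: [-6.0, -0.1, 7.1]
grip_width: 0.174
```

```bash
cat >> h.py <<'E'
def tilt(tag=None):
    pic,d,W=cam('wrist'); o,R,p=pose()
    if tag: cv2.imwrite(f'pics/{tag}.png',pic)
    b=None
    for r in viewer.regions_of('brush','wrist')[:1]:
        T=(W[r['region']]-p)@R; T=T[(~np.isnan(T[:,0]))&(T[:,2]<-.012)&(T[:,2]>-.12)&(np.abs(T[:,1])<.02)&(T[:,0]<.12)]
        k=np.polyfit(T[:,2],T[:,0],1); a=np.degrees(np.arctan(-k[0]))
        res=T[:,0]-np.polyval(k,T[:,2])
        print('score',round(r['score'],2),'n',len(T),'bristles down deg',round(a,1),'res',res.std().round(4),'toolz',T[:,2].min().round(3),T[:,2].max().round(3),'x@tip',T[:,0].max().round(3))
    for r in viewer.spot_point('brush_tip','wrist')[:1]:
        u,v=np.round(r['position']).astype(int); print('tip px',u,v,round(r['score'],2))
        Q=W[v-2:v+8,u-3:u+4].reshape(-1,3); print(' tip world med',np.nanmedian(Q,0).round(4),'tool',((np.nanmedian(Q,0)-p)@R).round(4))
E
python3 - <<'E'
from h import *
plan(.641,-.086,.062)
tilt('w5')
p,d,W=cam('scene'); cv2.imwrite('pics/s5.png',cv2.resize(p[150:300,200:360],None,fx=4,fy=4))
E
```

```text
off [10.7  0.6 -0.2] twist None jawyaw 2.001 tcp [ 0.6415 -0.0865  0.0727] t 6.45 q7 1.77 f [-6.  -0.1  7.1] g 0.174
score 0.7 n 4634 bristles down deg 21.9 res 0.0051 toolz -0.078 -0.012 x@tip 0.074
tip px 315 114 0.95
 tip world med [ 0.5729 -0.1201  0.05  ] tool [ 0.023  -0.0019 -0.0763]
```

View pics/s5.png

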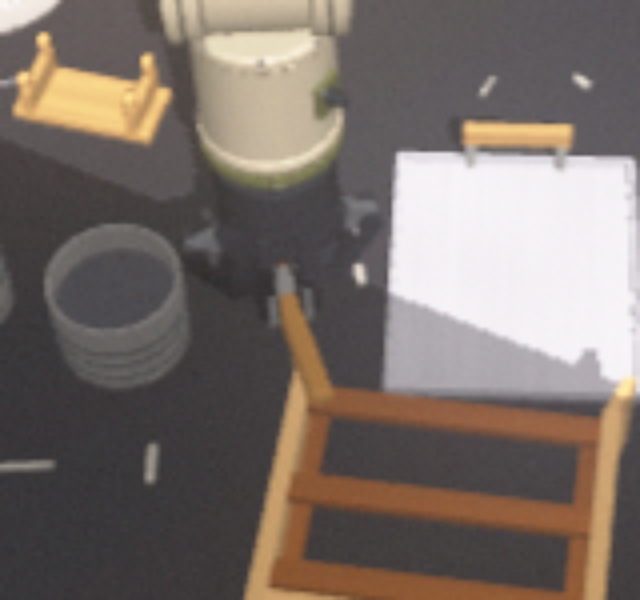

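View pics/w5.png

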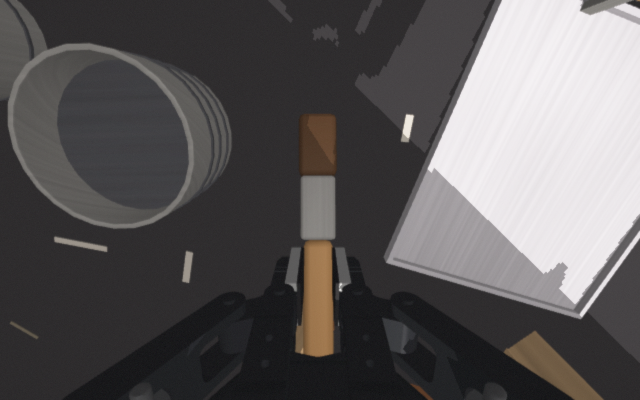

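The brush is turning in the grip, about 20° so far. I'll press further.

Call:
send_rows(grip=[255,255,255,255,255], offset=[[3,0,0],[6,0,2],[9,0,3],[12,0,4],[12,0,4]], twist=[0,0,0,0,0])

```text
clock: 7.07
position: [0.6448, -0.0849, 0.0611]
ee_rot: [-0.151, 0.691, 0.151, 0.69]
ft_force: [-9.1, -0.0, 11.0]
grip_width: 0.171
```

```bash
python3 - <<'E'
from h import *
plan(.641,-.086,.062)
tilt('w6')
p,d,W=cam('scene'); cv2.imwrite('pics/s6.png',cv2.resize(p[150:300,200:360],None,fx=4,fy=4))
E
```

```text
off [-0.9  0.6 -3.9] twist None jawyaw 2.001 tcp [ 0.6448 -0.0849  0.0611] t 7.07 q7 1.76 f [-9.1 -0.  11. ] g 0.171
score 0.85 n 3514 bristles down deg 41.4 res 0.0011 toolz -0.065 -0.012 x@tip 0.046
tip px 316 136 0.59
 tip world med [ 0.5882 -0.1126  0.0193] tool [ 0.0419 -0.0015 -0.0628]
```

View pics/s6.png

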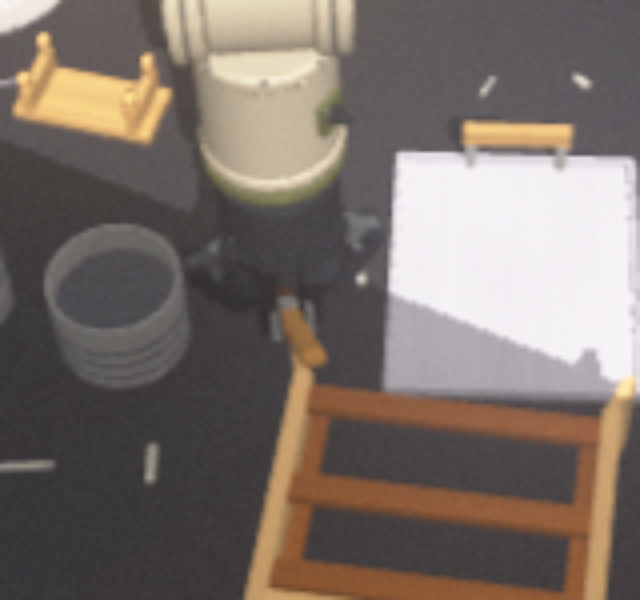

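The brush is at 41°, with the tip about 50 mm below and 63 mm ahead of the TCP. I'll firm up the grip, lift, and go to the wide tin.

Call:
send_rows(grip=[255,255,255,255,255], offset=[[0,0,-4],[-25,0,-5],[-60,0,-5],[-95,0,-5],[-110,0,-5]], twist=[0,0,0,0,0], newtons=60)

```text
clock: 7.68
position: [0.6423, -0.0867, 0.1751]
ee_rot: [-0.152, 0.689, 0.15, 0.693]
ft_force: [0.8, -0.1, -0.2]
grip_width: 0.172
```

```bash
cat >> h.py <<'E'
def fit_tin(W,cx,cy,z,r):
    from scipy.optimize import least_squares
    m=(np.abs(W[...,2]-z)<.004)&(np.hypot(W[...,0]-cx,W[...,1]-cy)<r+.025)
    P=W[m]
    if len(P)<8: print('few',len(P)); return None
    f=least_squares(lambda q:np.hypot(P[:,0]-q[0],P[:,1]-q[1])-(r-.0015),[cx,cy],loss='soft_l1',f_scale=.002)
    print('tin',len(P),f.x.round(4),np.abs(f.fun).mean().round(4)); return f.x
E
python3 - <<'E'
from h import *
tilt('w7')
for c in ['scene','top','wrist']:
    p,d,W=cam(c); cv2.imwrite(f'pics/{c}7.png',p); fit_tin(W,.63,-.209,.067,.046); fit_tin(W,.6215,-.3296,.094,.035)
plan(.687,-.182,.16)
E
```

```text
score 0.8 n 3662 bristles down deg 40.5 res 0.0011 toolz -0.066 -0.012 x@tip 0.047
tip px 317 134 0.71
 tip world med [ 0.5858 -0.1137  0.1326] tool [ 0.0436 -0.0004 -0.0637]
tin 144 [ 0.6282 -0.2124] 0.0013
tin 113 [ 0.6202 -0.3332] 0.0013
few 0
tin 76 [ 0.6213 -0.3298] 0.0009
tin 1777 [ 0.6294 -0.2114] 0.0009
tin 1229 [ 0.6212 -0.3323] 0.0008
off [   8.  -106.1    2.9] twist None jawyaw 2.002 tcp [ 0.64   -0.0868  0.1681] t 7.98 q7 1.81 f [-1.5  0.2 -0.5] g 0.17
```

View pics/scene7.png

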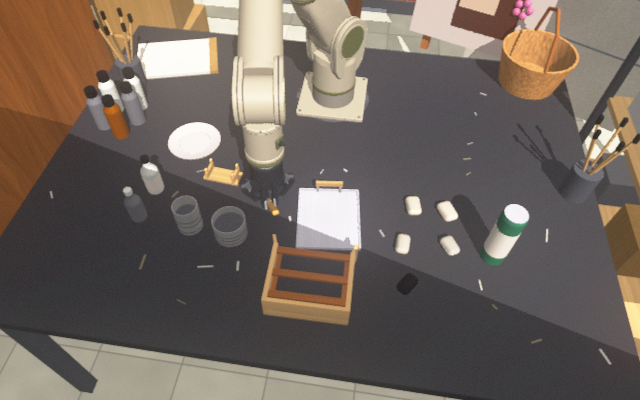

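Call:
send_rows(grip=[255,255,255,255,255], offset=[[0,-35,1],[0,-70,2],[0,-108,2],[0,-108,2],[0,-108,2]], twist=[0,0,0,0,0])

```text
clock: 8.4
position: [0.6872, -0.1867, 0.1667]
ee_rot: [-0.15, 0.692, 0.15, 0.69]
ft_force: [-0.1, 0.6, -0.4]
grip_width: 0.172
```

```bash
python3 - <<'E'
from h import *
tilt('w8')
plan(.687,-.1845,.077)
E
```

```text
score 0.98 n 3704 bristles down deg 40.2 res 0.0045 toolz -0.067 -0.012 x@tip 0.119
tip px 316 139 0.69
 tip world med [ 0.6319 -0.2134  0.1272] tool [ 0.0403 -0.0036 -0.0624]
off [91.5 -2.1 -1.3] twist None jawyaw 2.004 tcp [ 0.6874 -0.1821  0.1685] t 8.55 q7 1.95 f [-0.   0.6 -0.4] g 0.173
```

View pics/w8.png

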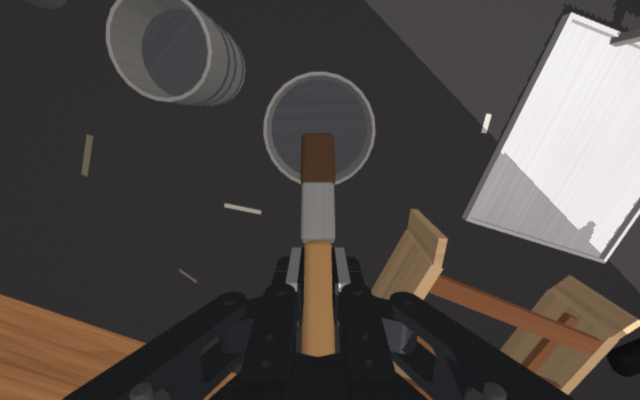

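The tip (316,139) is over the wide tin. I'll lower into it and dwell about 2 s.

Call:
send_rows(grip=[255,255,255,255,255], offset=[[25,-1,0],[50,-2,0],[75,-2,-1],[92,-2,-1],[92,-2,-1]], twist=[0,0,0,0,0])

```text
clock: 8.97
position: [0.6856, -0.1846, 0.0739]
ee_rot: [-0.151, 0.692, 0.153, 0.689]
ft_force: [-2.7, -0.9, -0.2]
grip_width: 0.166
```

```bash
python3 - <<'E'
from h import *
tilt('w9')
plan(.687,-.1845,.077)
E
```

```text
score 0.81 n 2397 bristles down deg 39.5 res 0.0011 toolz -0.046 -0.012 x@tip 0.028
off [ 1.3  1.  -0.3] twist None jawyaw 2.003 tcp [ 0.6877 -0.1853  0.0783] t 9.12 q7 1.92 f [-1.8 -0.8  1.2] g 0.167
```

View pics/w9.png

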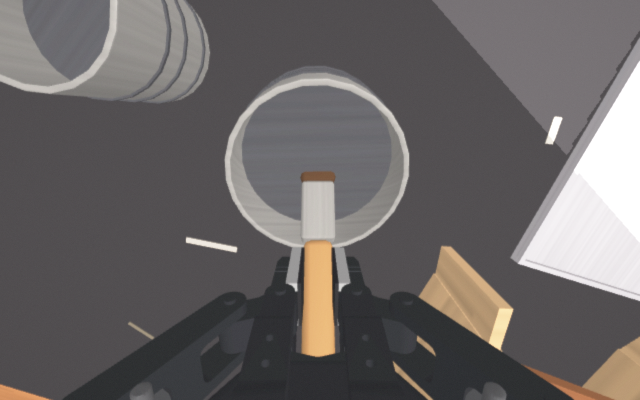

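The bristles go under the surface of the liquid, so only a brown strip shows at (318,176). Dwelling.

Call:
send_rows(grip=[255,255,255,255,255], offset=[[0,0,0],[0,0,0],[0,0,0],[0,0,0],[0,0,0]], twist=[0,0,0,0,0])

```text
clock: 9.53
position: [0.6884, -0.1858, 0.0784]
ee_rot: [-0.152, 0.69, 0.151, 0.691]
ft_force: [-2.0, -0.3, 5.6]
grip_width: 0.168
```

Call:
send_rows(grip=[255,255,255,255,255], offset=[[0,0,0],[0,0,0],[0,0,0],[0,0,0],[0,0,0]], twist=[0,0,0,0,0])

```text
clock: 9.95
position: [0.6884, -0.1858, 0.0784]
ee_rot: [-0.152, 0.69, 0.151, 0.691]
ft_force: [-2.9, 0.2, 5.5]
grip_width: 0.168
```

Call:
send_rows(grip=[255,255,255,255,255], offset=[[0,0,0],[0,0,0],[0,0,0],[0,0,0],[0,0,0]], twist=[0,0,0,0,0])

```text
clock: 10.37
position: [0.6884, -0.1858, 0.0784]
ee_rot: [-0.152, 0.69, 0.151, 0.691]
ft_force: [-1.2, 0.4, 6.0]
grip_width: 0.168
```

Call:
send_rows(grip=[255,255,255,255,255], offset=[[0,0,0],[0,0,0],[0,0,0],[0,0,0],[0,0,0]], twist=[0,0,0,0,0])

```text
clock: 10.78
position: [0.6884, -0.1858, 0.0784]
ee_rot: [-0.152, 0.69, 0.151, 0.691]
ft_force: [-1.5, 0.2, 6.2]
grip_width: 0.17
```

```bash
python3 - <<'E'
from h import *
tilt('w10'); plan(.687,-.1845,.077)
E
```

```text
score 0.68 n 2824 bristles down deg 39.5 res 0.0017 toolz -0.053 -0.012 x@tip 0.036
off [ 1.4  1.8 -0.7] twist None jawyaw 2.003 tcp [ 0.6884 -0.1859  0.0784] t 10.93 q7 1.92 f [-0.9 -0.4  5.1] g 0.168
```

View pics/w10.png

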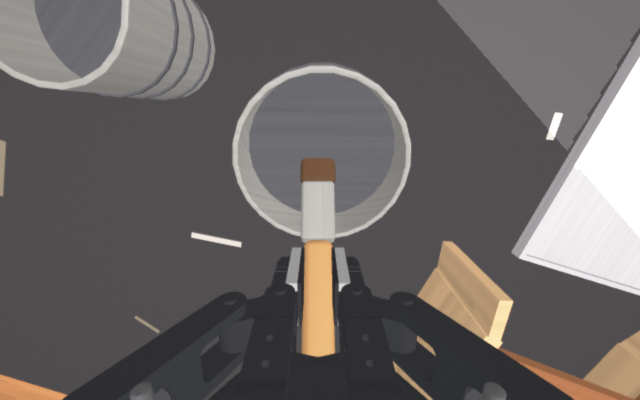

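```bash
python3 - <<'E'
from h import *
p,d,W=cam('wrist')
for v,u in [(110,320),(140,280),(140,360),(170,318),(162,318),(165,310),(180,318),(200,318),(235,318),(245,318),(155,318),(190,270),(225,340)]: print(v,u,W[v,u].round(4),p[v,u])
fit_tin(W,.63,-.209,.067,.046); fit_tin(W,.6215,-.3296,.094,.035)
E
```

```text
110 320 [ 0.6157 -0.2185  0.052 ] [110 105 105]
140 280 [ 0.6406 -0.2327  0.0488] [113 109 108]
140 360 [ 0.621  -0.1903  0.0494] [114 110 109]
170 318 [ 0.6467 -0.2054  0.053 ] [ 64  86 120]
162 318 [ 0.6427 -0.2072  0.0506] [ 64  87 119]
165 310 [ 0.6463 -0.2108  0.051 ] [ 61  85 117]
180 318 [ 0.6515 -0.2031  0.0558] [ 88 104 127]
200 318 [ 0.6598 -0.1994  0.0662] [191 197 201]
235 318 [ 0.6742 -0.1927  0.0786] [194 201 205]
245 318 [ 0.6779 -0.191   0.0824] [118 179 231]
155 318 [ 0.6393 -0.2088  0.0481] [113 108 109]
190 270 [ 0.673 -0.227  0.043] [111 106 108]
225 340 [ 0.6707 -0.1796  0.0587] [139 142 146]
tin 2623 [ 0.6355 -0.2088] 0.0055
tin 2380 [ 0.6209 -0.3322] 0.0008
```

The liquid surface is at z ≈ 0.05 and the tip is at about 0.03. The 6 N of force suggests the ferrule is leaning on the near rim, so I'll shift forward over the rim and dwell again.

Call:
send_rows(grip=[255,255,255,255,255], offset=[[-10,0,0],[-16,0,0],[-16,0,-16],[-10,0,-18],[-2,0,-18]], twist=[0,0,0,0,0])

```text
clock: 11.4
position: [0.6715, -0.1944, 0.08]
ee_rot: [-0.152, 0.69, 0.151, 0.691]
ft_force: [-0.1, 0.9, -0.4]
grip_width: 0.166
```

Call:
send_rows(grip=[255,255,255,255,255], offset=[[0,0,0],[0,0,0],[0,0,0],[0,0,0],[0,0,0]], twist=[0,0,0,0,0])

```text
clock: 11.82
position: [0.6717, -0.1931, 0.0794]
ee_rot: [-0.152, 0.691, 0.152, 0.691]
ft_force: [-0.2, -0.4, -0.6]
grip_width: 0.167
```

```bash
python3 - <<'E'
from h import *
tilt('w11'); plan(.687,-.1845,.077)
p,d,W=cam('scene'); cv2.imwrite('pics/s11.png',cv2.resize(p[150:300,130:330],None,fx=4,fy=4)); fit_tin(W,.63,-.209,.067,.046)
E
```

```text
score 0.62 n 3282 bristles down deg 39.9 res 0.0016 toolz -0.06 -0.012 x@tip 0.039
tip px 313 136 0.76
 tip world med [ 0.6156 -0.2226  0.0428] tool [ 0.0367 -0.0032 -0.0632]
off [ 2.4  1.5 17.8] twist None jawyaw 2.003 tcp [ 0.6715 -0.1933  0.0794] t 11.97 q7 1.94 f [-0.3  0.1 -0.6] g 0.171
tin 54 [ 0.6279 -0.2109] 0.0034
```

View pics/w11.png

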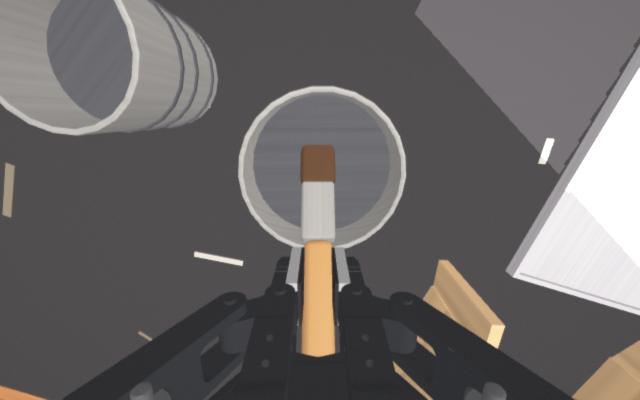

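View pics/s11.png

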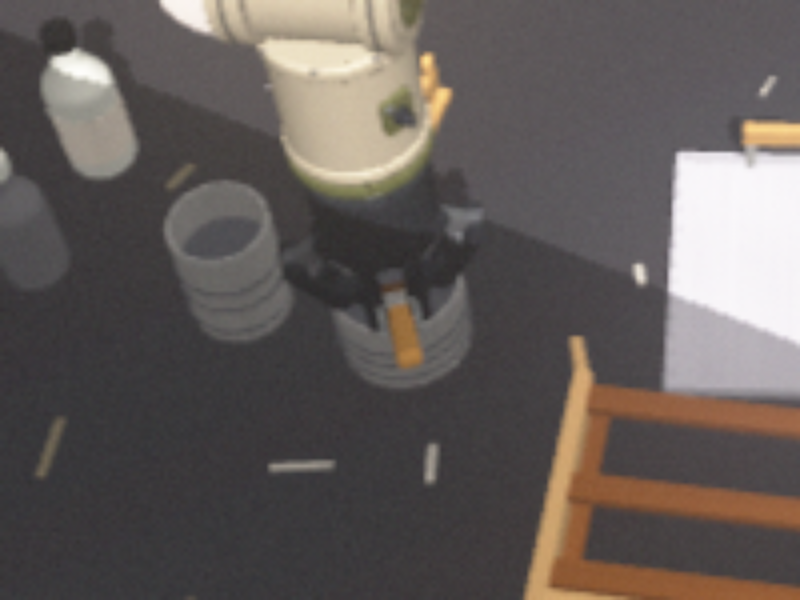

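Call:
send_rows(grip=[255,255,255,255,255], offset=[[0,0,-7],[4,0,-7],[4,0,-7],[4,0,-7],[4,0,-7]], twist=[0,0,0,0,0])

```text
clock: 12.43
position: [0.665, -0.1964, 0.0752]
ee_rot: [-0.151, 0.691, 0.151, 0.691]
ft_force: [0.4, -0.2, -0.8]
grip_width: 0.166
```

Call:
send_rows(grip=[255,255,255,255,255], offset=[[0,0,0],[0,0,0],[0,0,0],[0,0,0],[0,0,0]], twist=[0,0,0,0,0])

```text
clock: 12.85
position: [0.665, -0.1963, 0.0753]
ee_rot: [-0.152, 0.691, 0.152, 0.691]
ft_force: [-0.3, -0.3, -0.2]
grip_width: 0.168
```

Call:
send_rows(grip=[255,255,255,255,255], offset=[[0,0,0],[0,0,0],[0,0,0],[0,0,0],[0,0,0]], twist=[0,0,0,0,0])

```text
clock: 13.27
position: [0.665, -0.1964, 0.0752]
ee_rot: [-0.151, 0.691, 0.151, 0.691]
ft_force: [0.3, 0.1, -1.0]
grip_width: 0.167
```

Call:
send_rows(grip=[255,255,255,255,255], offset=[[0,0,0],[0,0,0],[0,0,0],[0,0,0],[0,0,0]], twist=[0,0,0,0,0])

```text
clock: 13.68
position: [0.665, -0.1964, 0.0753]
ee_rot: [-0.152, 0.691, 0.151, 0.691]
ft_force: [0.2, -0.3, 0.1]
grip_width: 0.168
```

```bash
python3 - <<'E'
from h import *
tilt('w12'); plan(.687,-.1845,.17)
E
```

```text
score 0.76 n 3007 bristles down deg 39.8 res 0.0023 toolz -0.055 -0.012 x@tip 0.035
off [-94.7   1.6  24.9] twist None jawyaw 2.003 tcp [ 0.665  -0.1964  0.0753] t 13.83 q7 1.94 f [-0.2 -0.4  0.2] g 0.165
```

Washed, with no contact force. Up, then over to the tall tin.

Call:
send_rows(grip=[255,255,255,255,255], offset=[[-25,0,2],[-60,0,4],[-95,0,6],[-105,0,8],[-105,0,8]], twist=[0,0,0,0,0])

```text
clock: 14.25
position: [0.6743, -0.1926, 0.1845]
ee_rot: [-0.152, 0.689, 0.151, 0.693]
ft_force: [0.7, -0.2, -0.6]
grip_width: 0.168
```

```bash
python3 - <<'E'
from h import *
tilt('w13')
p,d,W=cam('wrist'); a=fit_tin(W,.6215,-.3296,.094,.035); fit_tin(W,.63,-.209,.067,.046)
o,R,P=pose()
# tip 10mm past centre of the tin along heading
g=a-(R@np.array([0,0,-.062]))[:2]+ (R@np.array([0,0,-.012]))[:2]
plan(g[0],g[1],.18)
E
```

```text
score 0.91 n 3537 bristles down deg 40.3 res 0.001 toolz -0.065 -0.012 x@tip 0.042
tip px 314 134 0.85
 tip world med [ 0.6174 -0.222   0.1438] tool [ 0.0379 -0.0031 -0.0629]
tin 1847 [ 0.6214 -0.3322] 0.0009
tin 1177 [ 0.6298 -0.2107] 0.0009
off [  -1.5 -105.4  -53.7] twist None jawyaw 2.003 tcp [ 0.6715 -0.1931  0.1786] t 14.45 q7 1.97 f [-0.6 -0.6 -1.3] g 0.171
```

View pics/w13.png

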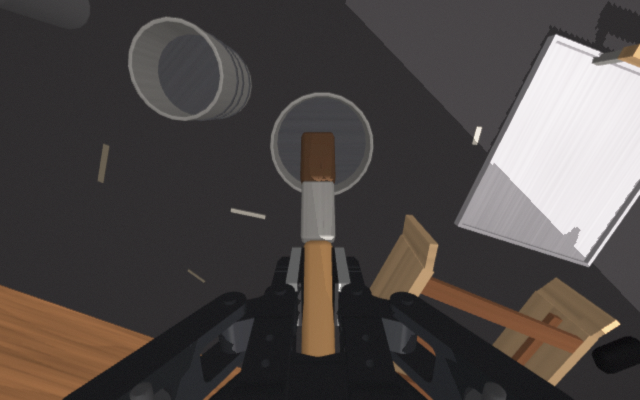

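Call:
send_rows(grip=[255,255,255,255,255], offset=[[0,-33,-18],[0,-66,-36],[0,-105,-58],[0,-105,-58],[0,-105,-58]], twist=[0,0,0,0,0])

```text
clock: 14.87
position: [0.6615, -0.3174, 0.1779]
ee_rot: [-0.149, 0.692, 0.149, 0.69]
ft_force: [-0.5, 1.3, -1.0]
grip_width: 0.168
```

```bash
python3 - <<'E'
from h import *
tilt('w14')
p,d,W=cam('wrist'); a=fit_tin(W,.6215,-.3296,.094,.035)
o,R,P=pose()
g=a-(R@np.array([0,0,-.062]))[:2]+ (R@np.array([0,0,-.016]))[:2]
plan(g[0],g[1],.111)
E
```

```text
score 0.84 n 3830 bristles down deg 39.7 res 0.0012 toolz -0.069 -0.012 x@tip 0.045
tip px 315 133 0.58
 tip world med [ 0.6038 -0.3459  0.1372] tool [ 0.0412 -0.0046 -0.0665]
tin 1014 [ 0.6215 -0.3331] 0.0009
off [68.7 -2.6 -1.7] twist None jawyaw 2.005 tcp [ 0.6637 -0.3107  0.1797] t 15.07 q7 2.15 f [-0.9  0.7 -0.9] g 0.169
```

View pics/w14.png

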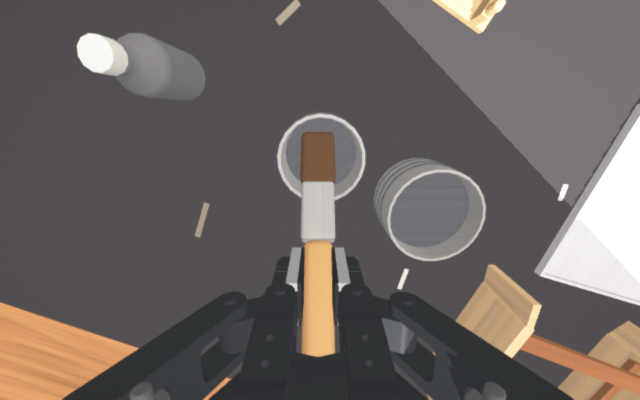

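Call:
send_rows(grip=[255,255,255,255,255], offset=[[10,-2,0],[30,-2,0],[50,-2,0],[68,-2,0],[68,-2,0]], twist=[0,0,0,0,0])

```text
clock: 15.48
position: [0.6624, -0.3132, 0.1074]
ee_rot: [-0.151, 0.692, 0.153, 0.689]
ft_force: [-1.6, -0.2, -0.8]
grip_width: 0.176
```

```bash
python3 - <<'E'
from h import *
tilt('w15')
p,d,W=cam('wrist'); a=fit_tin(W,.6215,-.3296,.094,.035)
o,R,P=pose()
print('tip from tin centre', P+R@np.array([.047,0,-.062])-np.r_[a,0])
plan(.6,-.3,.111)
E
```

```text
score 0.62 n 3762 bristles down deg 39.6 res 0.0024 toolz -0.067 -0.012 x@tip 0.052
tip px 318 134 0.75
 tip world med [ 0.6041 -0.3403  0.0669] tool [ 0.0431  0.0004 -0.0647]
tin 2658 [ 0.6199 -0.3337] 0.0054
tip from tin centre [-0.01092827 -0.00647947  0.06656246]
off [  2.5  40.2 -53.2] twist None jawyaw 2.003 tcp [ 0.6651 -0.3142  0.1137] t 15.68 q7 2.13 f [-0.1  0.1  0.2] g 0.164
```

View pics/w15.png

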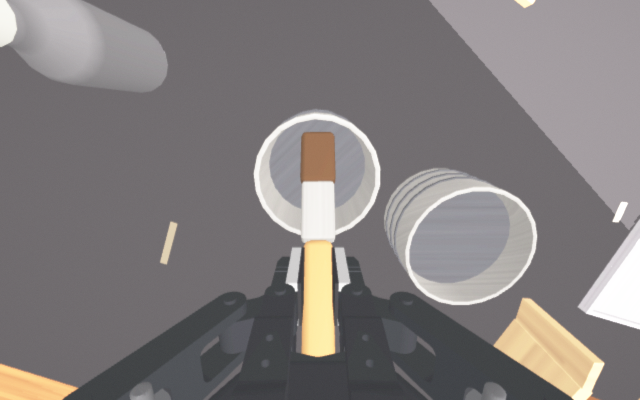

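Slightly deeper and further forward, then dwell.

Call:
send_rows(grip=[255,255,255,255,255], offset=[[0,0,-5],[4,0,-5],[8,0,-5],[8,0,-5],[8,0,-5]], twist=[0,0,0,0,0])

```text
clock: 16.1
position: [0.6594, -0.3167, 0.104]
ee_rot: [-0.151, 0.691, 0.151, 0.69]
ft_force: [-0.8, 0.0, 0.0]
grip_width: 0.168
```

Call:
send_rows(grip=[255,255,255,255,255], offset=[[0,0,0],[0,0,0],[0,0,0],[0,0,0],[0,0,0]], twist=[0,0,0,0,0])

```text
clock: 16.52
position: [0.6599, -0.3166, 0.1043]
ee_rot: [-0.152, 0.691, 0.151, 0.691]
ft_force: [-0.9, -0.4, 1.1]
grip_width: 0.166
```

```bash
python3 - <<'E'
from h import *
tilt('w16')
plan(.6,-.3,.111)
E
```

```text
score 0.69 n 3668 bristles down deg 39.9 res 0.0012 toolz -0.067 -0.012 x@tip 0.045
tip px 317 136 0.97
 tip world med [ 0.603  -0.3438  0.0649] tool [ 0.0394 -0.0009 -0.063 ]
off [ -6.7  40.1 -47.4] twist None jawyaw 2.003 tcp [ 0.6598 -0.3166  0.1043] t 16.67 q7 2.13 f [-1.3  0.   0.5] g 0.169
```

View pics/w16.png

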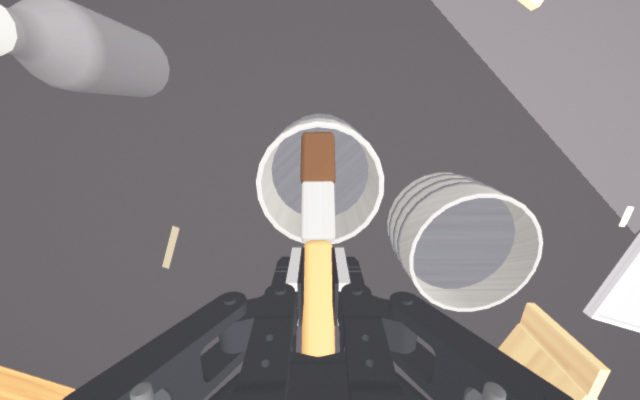

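Call:
send_rows(grip=[255,255,255,255,255], offset=[[3,0,-1],[3,0,-1],[3,0,-1],[3,0,-1],[3,0,-1]], twist=[0,0,0,0,0])

```text
clock: 17.08
position: [0.6589, -0.317, 0.1013]
ee_rot: [-0.152, 0.691, 0.151, 0.691]
ft_force: [-1.9, 0.1, 1.4]
grip_width: 0.164
```

Call:
send_rows(grip=[255,255,255,255,255], offset=[[0,0,0],[0,0,0],[0,0,0],[0,0,0],[0,0,0]], twist=[0,0,0,0,0])

```text
clock: 17.5
position: [0.6589, -0.317, 0.1013]
ee_rot: [-0.152, 0.691, 0.151, 0.691]
ft_force: [-1.2, 0.7, 2.5]
grip_width: 0.171
```

Call:
send_rows(grip=[255,255,255,255,255], offset=[[0,0,0],[0,0,0],[0,0,0],[0,0,0],[0,0,0]], twist=[0,0,0,0,0])

```text
clock: 17.92
position: [0.6589, -0.317, 0.1013]
ee_rot: [-0.151, 0.691, 0.151, 0.691]
ft_force: [-1.0, -0.3, 1.4]
grip_width: 0.172
```

Call:
send_rows(grip=[255,255,255,255,255], offset=[[0,0,0],[0,0,0],[0,0,0],[0,0,0],[0,0,0]], twist=[0,0,0,0,0])

```text
clock: 18.33
position: [0.6589, -0.317, 0.1013]
ee_rot: [-0.152, 0.691, 0.151, 0.691]
ft_force: [-1.5, -0.1, 2.0]
grip_width: 0.17
```

```bash
python3 - <<'E'
from h import *
tilt('w17')
plan(.6,-.3,.19)
p,d,W=cam('scene');
for r in viewer.regions_of('rest','scene')[:2]:
    P=W[r['region']]; P=P[P[:,2]>.035]; print(r['score'],len(P),P.mean(0)); 
E
```

```text
score 0.78 n 3457 bristles down deg 39.6 res 0.0023 toolz -0.063 -0.012 x@tip 0.043
tip px 316 136 0.64
 tip world med [ 0.6023 -0.3448  0.0623] tool [ 0.039  -0.0015 -0.063 ]
off [-88.7  40.1 -46.4] twist None jawyaw 2.003 tcp [ 0.6589 -0.317   0.1013] t 18.48 q7 2.13 f [-0.5 -0.5  1.9] g 0.172
0.73 44 [ 0.43195801 -0.2857543   0.04251361]
```

Rinsed. Now up and over to the rest, turning the brush to align with it.

Call:
send_rows(grip=[255,255,255,255,255], offset=[[-25,0,3],[-60,0,4],[-95,2,0],[-110,12,-20],[-110,30,-50]], twist=[0,0,0,7,14])

```text
clock: 19.0
position: [0.6039, -0.3096, 0.215]
ee_rot: [-0.065, 0.702, 0.065, 0.707]
ft_force: [0.0, -0.5, 0.0]
grip_width: 0.171
```

Call:
send_rows(grip=[255,255,255,255,255], offset=[[0,10,-25],[0,20,-50],[0,30,-70],[0,40,-90],[0,50,-110]], twist=[7,14,21,28,35])

```text
clock: 19.42
position: [0.4823, -0.2815, 0.211]
ee_rot: [0.151, 0.691, -0.151, 0.691]
ft_force: [0.2, -0.4, 0.5]
grip_width: 0.172
```

```bash
python3 - <<'E'
from h import *
plan(.43,-.286,.16,np.radians(-5.4))
E
```

```text
off [ 51.  -25.9 -45.7] twist 70.8 jawyaw 1.141 tcp [ 0.4823 -0.2815  0.211 ] t 19.42 q7 1.46 f [ 0.2 -0.4  0.5] g 0.172
```

Call:
send_rows(grip=[255,255,255,255,255], offset=[[0,-5,-10],[0,-10,-20],[0,-15,-30],[0,-20,-40],[0,-26,-46]], twist=[7,14,21,28,35])

```text
clock: 19.83
position: [0.4302, -0.2863, 0.2111]
ee_rot: [0.351, 0.614, -0.351, 0.614]
ft_force: [-0.0, 0.1, -0.5]
grip_width: 0.169
```

Call:
send_rows(grip=[255,255,255,255,255], offset=[[0,0,0],[0,0,0],[0,0,0],[0,0,0],[0,0,0]], twist=[7,14,21,28,36])

```text
clock: 20.25
position: [0.4309, -0.2865, 0.211]
ee_rot: [0.52, 0.479, -0.52, 0.479]
ft_force: [0.9, 0.1, -0.4]
grip_width: 0.167
```

```bash
python3 - <<'E'
from h import *
plan(.43,-.286,.16,np.radians(-5.4))
tilt('w18')
p,d,W=cam('wrist')
for W,c in ((W,'wrist'),(cam('scene')[2],'scene'),(cam('top')[2],'top')):
  for r in viewer.regions_of('rest',c)[:1]:
    P=W[r['region']]; P=P[~np.isnan(P[:,0])]; print(c,r['score'],r['box'],rect(P[P[:,2]<.06]))
    B=P[(P[:,2]>.004)&(P[:,2]<.012)]; print(' base',rect(B)); 
    U=P[(P[:,2]>.025)&(P[:,2]<.052)]; print(' uprights',len(U),rect(U),U.mean(0))
E
```

```text
off [51.  -1.  -0.4] twist 0.7 jawyaw -0.083 tcp [ 0.4309 -0.2865  0.211 ] t 20.25 q7 0.35 f [ 0.9  0.1 -0.4] g 0.167
score 0.58 n 3740 bristles down deg 40.0 res 0.0011 toolz -0.067 -0.012 x@tip 0.045
tip px 318 134 0.76
 tip world med [ 0.4375 -0.2221  0.1706] tool [ 0.0405  0.0005 -0.0647]
wrist 0.7 [292.2, 135.0, 49.8, 93.8] (array([ 0.4253, -0.2846]), array([0.0988, 0.0526], dtype=float32), 1.444)
 base (array([ 0.4289, -0.2814]), array([0.0935, 0.0497], dtype=float32), 1.488)
 uprights 193 (array([ 0.4282, -0.2886]), array([0.0901, 0.049 ], dtype=float32), 1.482) [ 0.41445079 -0.28176759  0.04259629]
scene 0.83 [204.9, 159.8, 40.8, 27.4] (array([ 0.4193, -0.2906]), array([0.1205, 0.079 ], dtype=float32), -1.545)
 base (array([ 0.4275, -0.29  ]), array([0.1116, 0.0578], dtype=float32), 1.484)
 uprights 115 (array([ 0.4278, -0.29  ]), array([0.0941, 0.0512], dtype=float32), 1.503) [ 0.42877097 -0.28838828  0.03411868]
top 0.82 [404.0, 227.5, 33.6, 18.0] (array([ 0.4275, -0.2859]), array([0.1097, 0.0489], dtype=float32), 1.465)
 base (array([ 0.425, -0.286]), array([0.1094, 0.0487], dtype=float32), 1.415)
 uprights 63 (array([ 0.4266, -0.2857]), array([0.0927, 0.047 ], dtype=float32), 1.465) [ 0.41993684 -0.27827448  0.03512263]
```

View pics/w18.png

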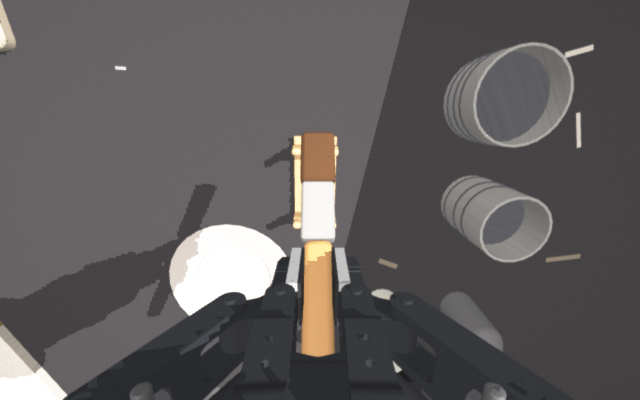

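Rest centre is at about (0.428, -0.287) with yaw 1.48, and the brush heading is 1.49. I'll lower with a soft grip so the front notch levels the brush.

Call:
send_rows(grip=[255,255,255,255,255], offset=[[25,-2,-4],[60,-2,-8],[95,-2,-11],[120,-2,-11],[128,-2,-11]], twist=[0,0,0,0,0], newtons=25)

```text
clock: 21.12
position: [0.4277, -0.2744, 0.0796]
ee_rot: [-0.518, -0.483, 0.519, -0.479]
ft_force: [0.2, -0.7, -0.2]
grip_width: 0.168
```

```bash
python3 - <<'E'
from h import *
plan(.4295,-.275,.033,np.radians(-5.4))
tilt('w19')
p,d,W=cam('scene'); cv2.imwrite('pics/s19.png',cv2.resize(p[120:240,150:300],None,fx=5,fy=5))
E
```

```text
off [46.5  2.1  0.6] twist 1.1 jawyaw -0.076 tcp [ 0.4277 -0.2744  0.0796] t 21.12 q7 0.28 f [ 0.2 -0.7 -0.2] g 0.168
score 0.79 n 3734 bristles down deg 39.9 res 0.0012 toolz -0.068 -0.012 x@tip 0.046
tip px 314 133 0.65
 tip world med [ 0.4311 -0.209   0.0389] tool [ 0.0414 -0.0017 -0.0656]
```

View pics/w19.png

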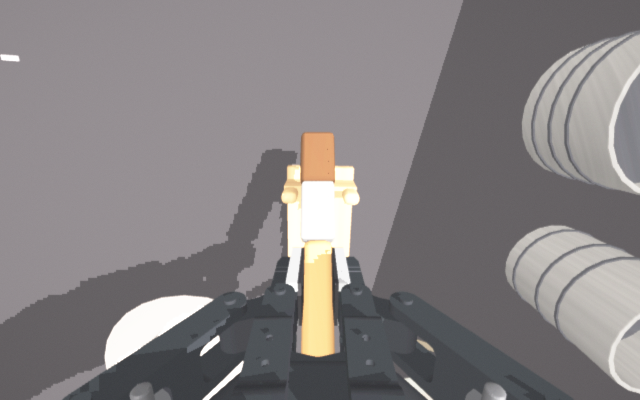

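View pics/s19.png

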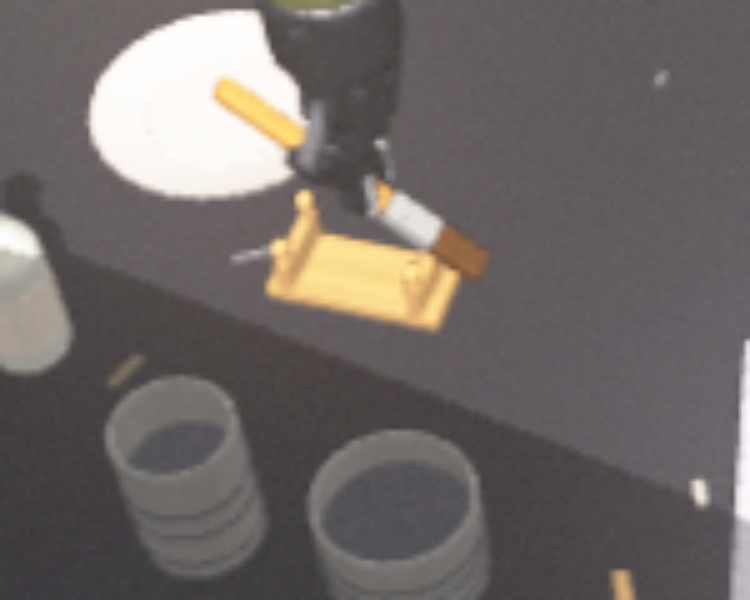

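The brush sits between the front horns (288 and 350; brush at 318). I'll press down gently.

Call:
send_rows(grip=[255,255,255,255,255], offset=[[5,1,0],[10,1,0],[15,1,0],[20,1,0],[24,1,0]], twist=[0,0,0,0,0], newtons=20)

```text
clock: 21.73
position: [0.4307, -0.2758, 0.0588]
ee_rot: [-0.519, -0.48, 0.519, -0.48]
ft_force: [0.0, 0.7, -0.9]
grip_width: 0.17
```

```bash
python3 - <<'E'
from h import *
plan(.4295,-.275,.033,np.radians(-5.4))
tilt('w20')
E
```

```text
off [25.8 -1.2 -0.7] twist 1.0 jawyaw -0.077 tcp [ 0.4307 -0.2758  0.0588] t 21.73 q7 0.26 f [ 0.   0.7 -0.9] g 0.17
score 0.86 n 3829 bristles down deg 40.1 res 0.0039 toolz -0.067 -0.012 x@tip 0.059
tip px 317 135 0.8
 tip world med [ 0.4362 -0.2119  0.0189] tool [ 0.0392  0.001  -0.0639]
```

Call:
send_rows(grip=[255,255,255,255,255], offset=[[4,0,0],[8,0,0],[12,0,0],[16,0,0],[18,0,0]], twist=[0,0,0,0,0])

```text
clock: 22.3
position: [0.4332, -0.2758, 0.0428]
ee_rot: [0.52, 0.479, -0.518, 0.482]
ft_force: [0.1, 2.0, 16.7]
grip_width: 0.171
```

```bash
python3 - <<'E'
from h import *
plan(.4295,-.275,.033,np.radians(-5.4))
tilt('w21')
p,d,W=cam('scene'); cv2.imwrite('pics/s21.png',cv2.resize(p[120:240,150:300],None,fx=5,fy=5))
E
```

```text
off [ 9.7 -3.8 -0.5] twist 1.0 jawyaw -0.077 tcp [ 0.4332 -0.2758  0.0428] t 22.3 q7 0.24 f [ 0.1  2.  16.7] g 0.171
score 0.97 n 4964 bristles down deg 27.5 res 0.0025 toolz -0.08 -0.012 x@tip 0.044
tip px 317 113 0.57
 tip world med [ 0.4398 -0.1986  0.0187] tool [ 0.0238  0.0006 -0.0772]
```

View pics/s21.png

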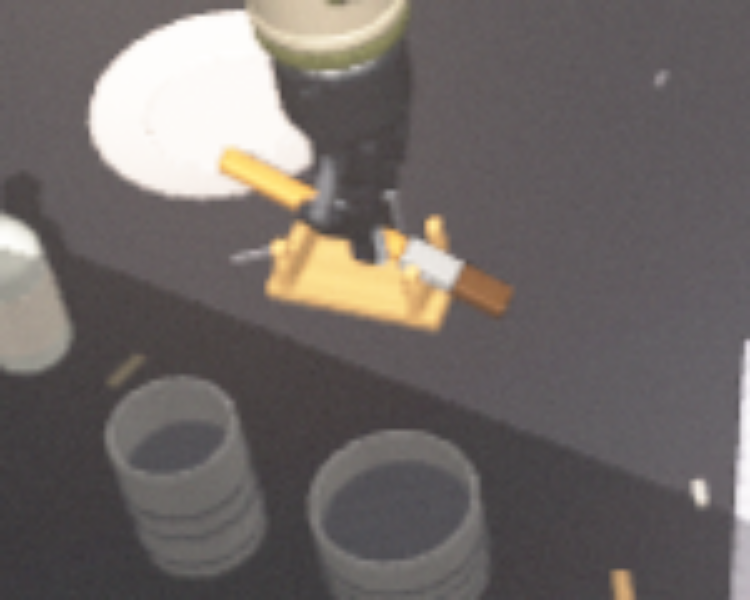

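Call:
send_rows(grip=[255,255,255,255,255], offset=[[3,0,0],[6,-1,0],[9,-2,0],[12,-3,0],[12,-3,0]], twist=[0,0,0,0,0])

```text
clock: 22.92
position: [0.431, -0.2769, 0.0316]
ee_rot: [0.52, 0.478, -0.518, 0.483]
ft_force: [2.3, -0.2, 16.8]
grip_width: 0.168
```

```bash
python3 - <<'E'
from h import *
plan(.4295,-.275,.033,np.radians(-5.4))
tilt('w22')
p,d,W=cam('scene'); cv2.imwrite('pics/s22.png',cv2.resize(p[120:240,150:300],None,fx=5,fy=5))
E
```

```text
off [-1.4 -1.6 -1.7] twist 1.0 jawyaw -0.077 tcp [ 0.431  -0.2769  0.0316] t 22.92 q7 0.24 f [ 2.3 -0.2 16.8] g 0.168
score 0.79 n 6220 bristles down deg 14.5 res 0.0015 toolz -0.089 -0.012 x@tip 0.032
tip px 318 90 0.78
 tip world med [ 0.439  -0.1891  0.0269] tool [ 0.0045  0.0012 -0.0881]
```

View pics/s22.png

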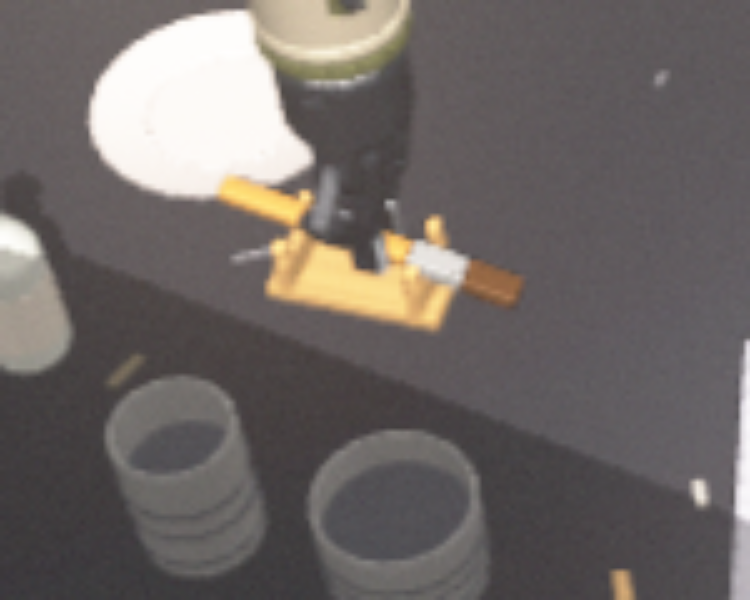

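Call:
send_rows(grip=[255,255,255,255,255], offset=[[3,0,0],[6,0,0],[9,0,0],[9,0,0],[9,0,0]], twist=[0,0,0,0,0])

```text
clock: 23.53
position: [0.4307, -0.279, 0.023]
ee_rot: [0.52, 0.477, -0.519, 0.483]
ft_force: [1.9, -8.1, 14.4]
grip_width: 0.169
```

```bash
python3 - <<'E'
from h import *
plan(.4295,-.275,.033,np.radians(-5.4))
tilt('w23')
p,d,W=cam('scene'); cv2.imwrite('pics/s23.png',cv2.resize(p[120:240,150:300],None,fx=5,fy=5))
E
```

```text
off [-10.   -1.4  -3.8] twist 0.9 jawyaw -0.079 tcp [ 0.4307 -0.279   0.023 ] t 23.53 q7 0.23 f [ 1.9 -8.1 14.4] g 0.169
score 0.94 n 7827 bristles down deg 3.3 res 0.0029 toolz -0.092 -0.012 x@tip 0.024
tip px 316 78 0.92
 tip world med [ 0.4381 -0.1874  0.0365] tool [-0.0139  0.0003 -0.0918]
```

View pics/w23.png

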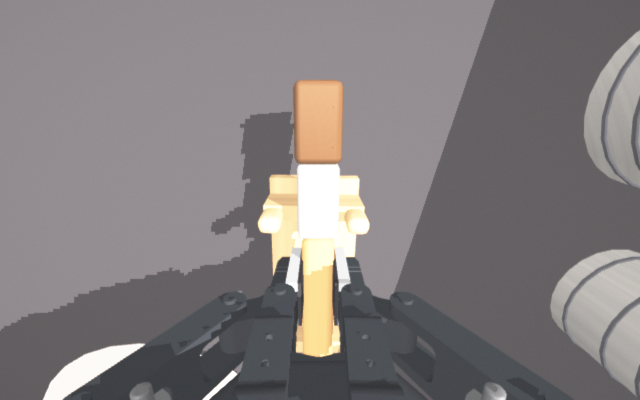

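View pics/s23.png

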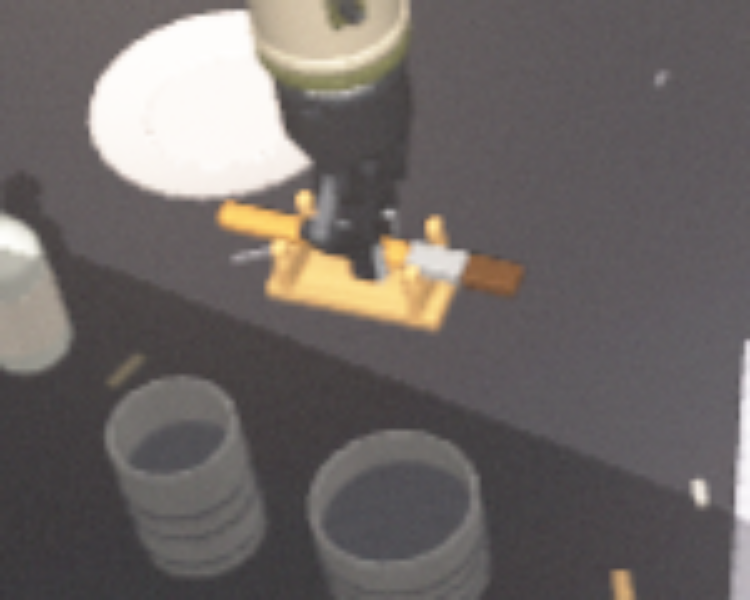

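The brush is level in both notches and centred. Release and lift.

Call:
send_rows(grip=[150,150,150,150,150], offset=[[0,0,0],[0,0,0],[0,0,0],[0,0,0],[0,0,0]], twist=[0,0,0,0,0])

```text
clock: 24.15
position: [0.4276, -0.2753, 0.02]
ee_rot: [-0.519, -0.481, 0.519, -0.48]
ft_force: [-0.8, -0.5, -0.3]
grip_width: 0.409
```

Call:
send_rows(grip=[150,150,150,150,150], offset=[[-10,0,0],[-30,0,0],[-65,0,0],[-105,0,0],[-145,0,0]], twist=[0,0,0,0,0])

```text
clock: 24.57
position: [0.4274, -0.2748, 0.1673]
ee_rot: [0.519, 0.481, -0.519, 0.48]
ft_force: [1.1, -1.1, 0.5]
grip_width: 0.41
```

```bash
python3 - <<'E'
from h import *
plan(.4295,-.275,.033,np.radians(-5.4))
p,d,W=cam('wrist'); cv2.imwrite('pics/w24.png',p); o,R,P=pose()
for t,z in [('brush_grip',.036),('brush_tip',.036),('rest',0)]:
    for r in viewer.spot_point(t,'wrist')[:1]: print(t,r['score'],ray('wrist',r['position'],z,R,P).round(4))
p,d,W=cam('scene'); cv2.imwrite('pics/s24.png',p)
for r in viewer.regions_of('brush','scene')[:1]:
    Q=W[r['region']]; print(rect(Q[Q[:,2]>.034]),np.percentile(Q[:,2],[5,50,95]))
E
```

```text
off [1.343e+02 2.200e+00 1.000e-01] twist 1.0 jawyaw -0.076 tcp [ 0.4274 -0.2748  0.1673] t 24.57 q7 0.33 f [ 1.1 -1.1  0.5] g 0.41
brush_grip 0.71 [ 0.4342 -0.293   0.036 ]
brush_tip 0.64 [ 0.4423 -0.1902  0.036 ]
rest 0.7 [ 0.4319 -0.2915  0.    ]
(array([ 0.4291, -0.2818]), array([0.1902, 0.025 ], dtype=float32), 1.478) [nan nan nan]
```

View pics/w24.png

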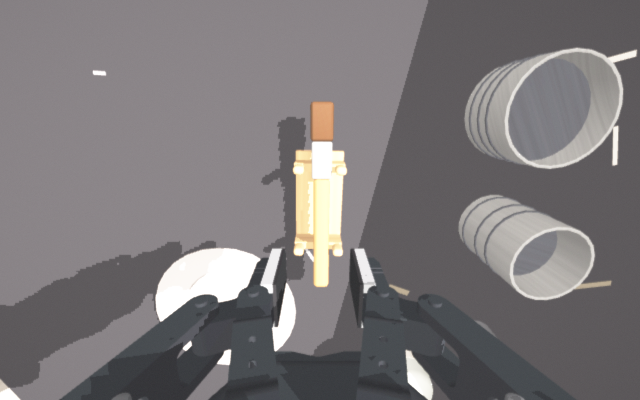

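View pics/s24.png

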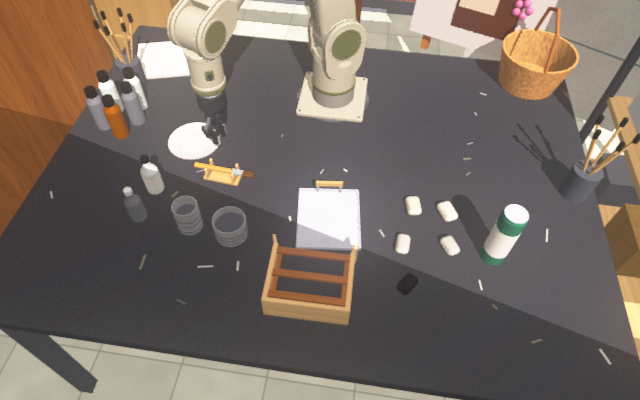

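The brush is in place: centre at (0.429, -0.282), level and aligned. Now to the pebbles, lifting first.

Call:
send_rows(grip=[100,100,100,100,100], offset=[[-30,0,-20],[-50,10,-55],[-60,20,-95],[-65,30,-135],[-65,40,-175]], twist=[0,0,0,0,0])

```text
clock: 25.28
position: [0.4812, -0.1027, 0.2305]
ee_rot: [-0.519, -0.48, 0.519, -0.48]
ft_force: [0.8, -0.2, -0.2]
grip_width: 0.614
```

Call:
send_rows(grip=[100,100,100,100,100], offset=[[0,0,-40],[0,0,-80],[0,0,-120],[0,0,-160],[0,0,-200]], twist=[0,0,0,0,0])

```text
clock: 25.7
position: [0.4956, 0.0968, 0.2291]
ee_rot: [-0.518, -0.481, 0.52, -0.48]
ft_force: [1.1, -0.0, -0.3]
grip_width: 0.607
```

Call:
send_rows(grip=[100,100,100,100,100], offset=[[0,0,-40],[0,0,-80],[0,0,-120],[0,0,-160],[0,0,-160]], twist=[0,0,0,0,0])

```text
clock: 26.12
position: [0.5054, 0.2634, 0.2287]
ee_rot: [-0.516, -0.485, 0.516, -0.481]
ft_force: [-0.7, 0.4, 0.6]
grip_width: 0.607
```

```bash
cat >> h.py <<'E'
def pebbles(c):
    p,d,W=cam(c)
    m=((W[...,2]>.010)&(W[...,2]<.040)&(p.min(-1)>110)&(W[...,1]>-.05)&(W[...,0]>.35)&(W[...,0]<.7)).astype(np.uint8)
    m=cv2.morphologyEx(m,cv2.MORPH_OPEN,np.ones((3,3)))
    n,l,s,_=cv2.connectedComponentsWithStats(m)
    for i in range(1,n):
        if s[i,4]<60: continue
        P=W[l==i]; print(c,'px',(s[i,:2]+s[i,2:4]//2),'n',s[i,4],*rect(P),'ztop',np.percentile(P[:,2],95).round(4))
    return p
E
python3 - <<'E'
from h import *
plan(.5,.3)
for c in ['wrist','scene','top']:
    p=pebbles(c); cv2.imwrite(f'pics/{c}25.png',p)
E
```

```text
off [  0.2  -7.9 -36.2] twist None jawyaw -0.067 tcp [0.5054 0.2634 0.2287] t 26.12 q7 -0.83 f [-0.7  0.4  0.6] g 0.607
wrist px [378  54] n 1881 [0.5824 0.3998] [0.0584 0.0396] 0.507 ztop 0.0248
wrist px [273  66] n 2317 [0.4642 0.3943] [0.0646 0.0441] 0.472 ztop 0.0268
wrist px [278 154] n 1625 [0.4594 0.2963] [0.0621 0.0407] 0.178 ztop 0.0267
wrist px [391 168] n 1350 [0.5971 0.2713] [0.0613 0.0358] -0.046 ztop 0.0258
scene px [413 205] n 234 [0.4584 0.2955] [0.0639 0.0396] 0.137 ztop 0.0291
scene px [447 211] n 271 [0.465  0.3917] [0.061  0.0427] 0.555 ztop 0.029
scene px [403 244] n 236 [0.5963 0.27  ] [0.0617 0.035 ] -0.071 ztop 0.0279
scene px [449 245] n 246 [0.5806 0.3976] [0.0575 0.0389] 0.468 ztop 0.0269
top px [250 186] n 186 [0.5962 0.2729] [0.0571 0.0365] -0.051 ztop 0.0288
```

View pics/wrist25.png

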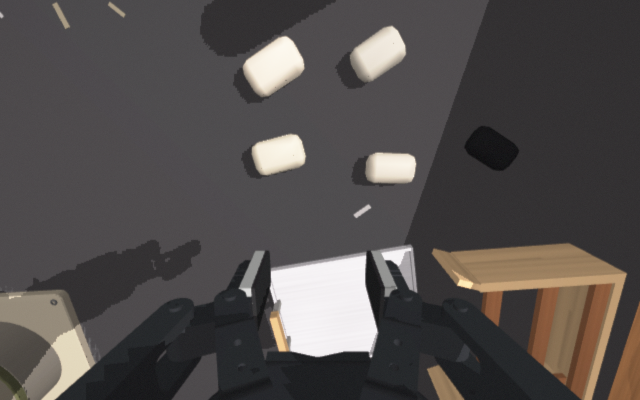

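View pics/top25.png

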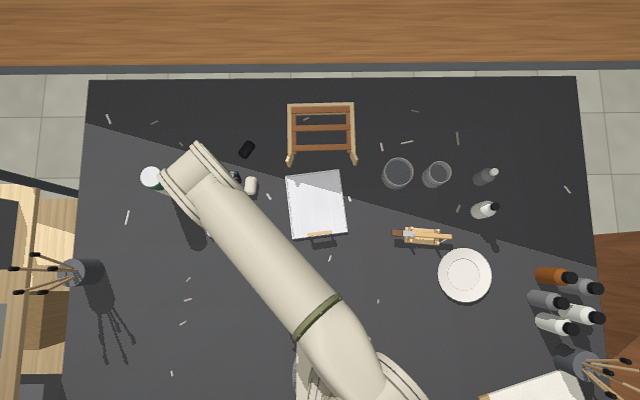

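Four off-white pebbles show at wrist pixels (378,54), (273,66), (278,154) and (391,168). The black look-alike is at (491,148) and stays put. Colour separates them clearly: only these four are off-white. I'll measure the tray, confirm with an enlarged crop, and plan the nearest pebble.

```bash
cat >> h.py <<'E'
def traypose(c='scene'):
    p,d,W=cam(c)
    r=viewer.regions_of('tray',c)[0]; P=W[r['region']]; P=P[~np.isnan(P[:,0])]; P=P[(P[:,2]>-.004)&(P[:,2]<.02)]
    x=rect(P); print(c,'tray',r['score'],x); return x
E
python3 - <<'E'
from h import *
traypose('scene'); traypose('top'); traypose('wrist')
p,d,W=cam('scene'); 
for r in viewer.spot_point('tray_handle','scene')[:1]: print(ray('scene',r['position'],.04))
c=cv2.imread('pics/wrist25.png')[20:200,230:540]; cv2.imwrite('pics/peb.png',cv2.resize(c,None,fx=2.4,fy=2.4))
plan(.597,.271,.10,-.05+np.pi/2)
E
```

```text
scene tray 0.72 (array([ 0.6243, -0.209 ]), array([0.103 , 0.1003], dtype=float32), -1.017)
top tray 0.84 (array([0.5373, 0.0586]), array([0.2159, 0.1856], dtype=float32), 0.148)Traceback (most recent call last):
  File "<stdin>", line 2, in <module>
  File "h.py", line 69, in traypose
    r=viewer.regions_of('tray',c)[0]; P=W[r['region']]; P=P[~np.isnan(P[:,0])]; P=P[(P[:,2]>-.004)&(P[:,2]<.02)]
      ~~~~~~~~~~~~~~~~~~~~~~~~~~~^^^
IndexError: list index out of range
```

```bash
python3 - <<'E'
from h import *
c=cv2.imread('pics/wrist25.png')[20:200,230:540]; cv2.imwrite('pics/peb.png',cv2.resize(c,None,fx=2.4,fy=2.4))
plan(.597,.271,.10,-.05+np.pi/2)
E
```

```text
off [130.3  86.  -24.7] twist 88.3 jawyaw -0.079 tcp [0.5093 0.2533 0.2302] t 26.57 q7 -0.82 f [-0.  -1.   0.1] g 0.609
```

View pics/peb.png

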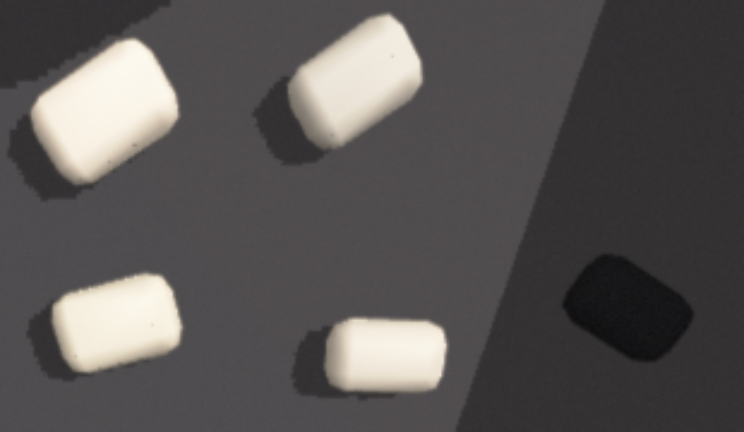

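The crop confirms four off-white pebbles and one black look-alike. Going to the lower-right pebble, pebble_4 by its 62x38 size, at (0.597, 0.271).

Call:
send_rows(grip=[50,50,50,50,50], offset=[[0,20,-5],[0,40,-10],[0,60,-15],[0,80,-20],[0,86,-25]], twist=[-7,-14,-21,-28,-35])

```text
clock: 26.98
position: [0.5994, 0.2708, 0.2296]
ee_rot: [0.35, 0.614, -0.35, 0.615]
ft_force: [-0.4, -0.4, 0.0]
grip_width: 0.805
```

Call:
send_rows(grip=[50,50,50,50,50], offset=[[0,0,0],[0,0,0],[0,0,0],[0,0,0],[0,0,0]], twist=[-7,-14,-21,-28,-35])

```text
clock: 27.4
position: [0.5969, 0.272, 0.2303]
ee_rot: [0.148, 0.691, -0.148, 0.692]
ft_force: [0.2, 0.9, 0.4]
grip_width: 0.809
```

Call:
send_rows(grip=[50,50,50,50,50], offset=[[20,0,0],[40,0,0],[60,0,0],[80,0,0],[80,0,0]], twist=[-7,-14,-21,-21,-21])

```text
clock: 27.82
position: [0.5956, 0.2706, 0.1462]
ee_rot: [0.02, 0.708, -0.023, 0.705]
ft_force: [-1.3, -0.5, -0.8]
grip_width: 0.804
```

```bash
python3 - <<'E'
from h import *
p=pebbles('wrist'); cv2.imwrite('pics/w26.png',p)
plan(.597,.271,.006,-.05+np.pi/2)
E
```

```text
wrist px [338  41] n 3715 [0.46   0.2965] [0.0617 0.0411] 0.179 ztop 0.0268
wrist px [456  41] n 4181 [0.4649 0.3929] [0.0651 0.0419] 0.48 ztop 0.0267
wrist px [66 25] n 158 [0.4359 0.067 ] [0.0292 0.0044] 1.438 ztop 0.0313
wrist px [451 173] n 2251 [0.5809 0.3988] [0.0565 0.0398] 0.489 ztop 0.0246
wrist px [319 196] n 2020 [0.5954 0.2709] [0.0584 0.0362] -0.075 ztop 0.0256
off [142.6   0.    1.3] twist -0.7 jawyaw 1.509 tcp [0.5961 0.2713 0.1486] t 27.87 q7 0.62 f [ 0.2 -1.1 -0.5] g 0.804
```

View pics/w26.png

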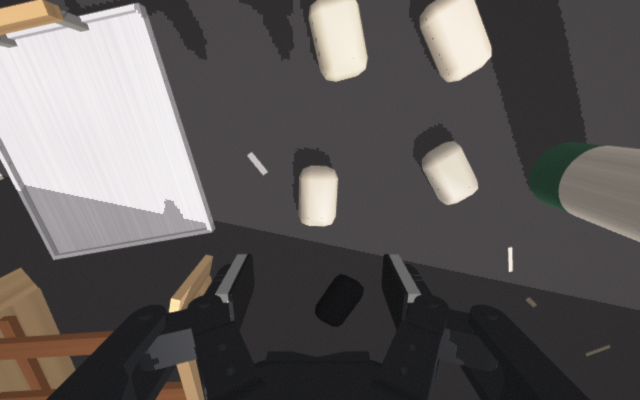

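Call:
send_rows(grip=[50,50,50,50,50], offset=[[40,0,0],[80,0,0],[115,0,0],[140,0,0],[142,0,0]], twist=[0,0,0,0,0], newtons=40)

```text
clock: 28.28
position: [0.5952, 0.271, 0.0047]
ee_rot: [0.021, 0.708, -0.023, 0.705]
ft_force: [0.0, -0.1, -0.1]
grip_width: 0.804
```

Call:
send_rows(grip=[255,255,255,255,255], offset=[[0,0,0],[0,0,0],[0,0,0],[0,0,0],[0,0,0]], twist=[0,0,0,0,0])

```text
clock: 28.7
position: [0.5982, 0.2738, 0.0115]
ee_rot: [0.022, 0.705, -0.021, 0.708]
ft_force: [0.1, -0.4, 7.4]
grip_width: 0.429
```

Call:
send_rows(grip=[255,255,255,255,255], offset=[[-5,0,0],[-20,0,0],[-50,0,0],[-80,0,0],[-80,0,0]], twist=[0,0,0,0,0])

```text
clock: 29.12
position: [0.5987, 0.2752, 0.0962]
ee_rot: [0.023, 0.704, -0.019, 0.709]
ft_force: [0.4, 1.3, -0.1]
grip_width: 0.436
```

```bash
python3 - <<'E'
from h import *
plan(.593,.025,.08,.14+np.pi/2)
E
```

```text
off [  15.1 -250.2    9.1] twist -11.4 jawyaw 1.511 tcp [0.5987 0.2752 0.0962] t 29.12 q7 0.59 f [ 0.4  1.3 -0.1] g 0.436
```

Call:
send_rows(grip=[255,255,255,255,255], offset=[[0,-40,1],[0,-80,3],[0,-120,5],[0,-160,7],[0,-200,8]], twist=[-4,-8,-11,-11,-11])

```text
clock: 29.53
position: [0.5927, 0.071, 0.0898]
ee_rot: [-0.047, 0.705, 0.047, 0.706]
ft_force: [1.3, -0.0, -1.0]
grip_width: 0.435
```

Call:
send_rows(grip=[255,255,255,255,255], offset=[[0,-30,-10],[0,-46,-10],[10,-46,-10],[20,-46,-10],[20,-46,-10]], twist=[0,0,0,0,0])

```text
clock: 29.95
position: [0.5878, 0.0266, 0.067]
ee_rot: [-0.047, 0.706, 0.047, 0.705]
ft_force: [-0.7, -0.1, -1.2]
grip_width: 0.43
```

```bash
python3 - <<'E'
from h import *
plan(.593,.028,.018,.14+np.pi/2)
p,d,W=cam('wrist'); cv2.imwrite('pics/w27.png',p)
E
```

```text
off [49.   0.7  5.4] twist -0.4 jawyaw 1.704 tcp [0.5878 0.0266 0.067 ] t 29.95 q7 1.11 f [-0.7 -0.1 -1.2] g 0.43
```

View pics/w27.png

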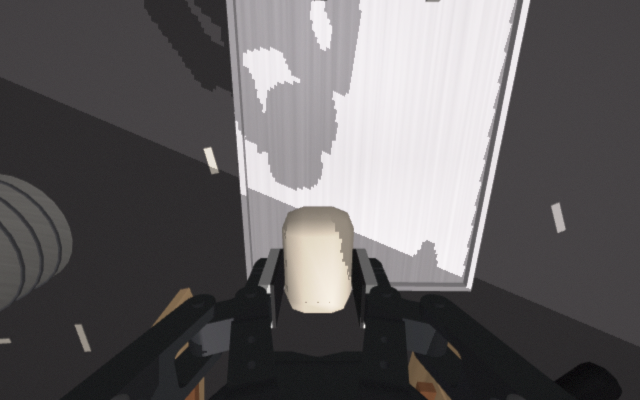

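Call:
send_rows(grip=[255,255,255,255,255], offset=[[15,0,2],[30,0,3],[42,0,3],[49,0,3],[49,0,3]], twist=[0,0,0,0,0])

```text
clock: 30.42
position: [0.5904, 0.0265, 0.017]
ee_rot: [-0.047, 0.707, 0.047, 0.704]
ft_force: [0.7, -0.9, -0.1]
grip_width: 0.436
```

Call:
send_rows(grip=[255,255,100,100,100], offset=[[1,0,0],[1,0,0],[1,0,0],[1,0,0],[1,0,0]], twist=[0,0,0,0,0])

```text
clock: 30.83
position: [0.5921, 0.0262, 0.0188]
ee_rot: [-0.047, 0.705, 0.047, 0.706]
ft_force: [-0.1, -0.1, 0.6]
grip_width: 0.609
```

Call:
send_rows(grip=[100,100,100,100,100], offset=[[-10,0,0],[-30,0,0],[-65,0,0],[-105,0,0],[-125,0,0]], twist=[0,0,0,0,0])

```text
clock: 31.25
position: [0.5928, 0.0272, 0.1484]
ee_rot: [-0.047, 0.704, 0.047, 0.707]
ft_force: [0.6, 0.2, 0.8]
grip_width: 0.607
```

```bash
python3 - <<'E'
from h import *
p=pebbles('wrist'); cv2.imwrite('pics/w28.png',p)
pebbles('scene'); traypose('top')
plan(.4597,.2965,.14,.18+np.pi/2)
E
```

```text
wrist px [403  22] n 61 [0.4373 0.0762] [0.0078 0.0008] -1.434 ztop 0.0283
wrist px [623  90] n 1458 [0.4677 0.2835] [0.0639 0.0257] 0.556 ztop 0.0258
wrist px [317 192] n 1946 [0.5893 0.0263] [0.0581 0.0366] 0.154 ztop 0.0296
scene px [435 205] n 267 [0.4467 0.3574] [0.0647 0.0403] 0.508 ztop 0.0296
scene px [413 205] n 238 [0.4596 0.2959] [0.0622 0.0401] 0.149 ztop 0.0295
scene px [316 229] n 244 [0.5914 0.026 ] [0.0602 0.037 ] 0.153 ztop 0.0319
scene px [449 245] n 246 [0.5823 0.3977] [0.0558 0.0383] 0.489 ztop 0.0269
top tray 0.31 (array([0.4586, 0.3008]), array([0.0622, 0.0463], dtype=float32), 0.193)
off [  3.8 285.4 -95.4] twist -2.7 jawyaw 1.703 tcp [0.5919 0.0261 0.1442] t 31.45 q7 1.16 f [ 0.2 -0.9 -0.5] g 0.602
```

View pics/w28.png

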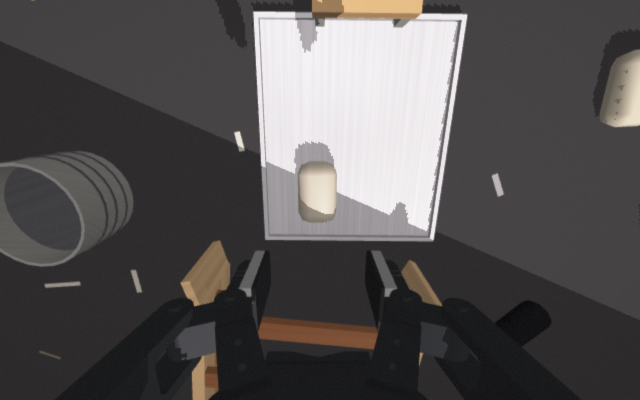

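The first pebble lies flat on the tray at (0.59, 0.026). Pebble_3 has been knocked from (0.465, 0.393) to (0.447, 0.357), so it now sits close to pebble_1. I'll move over and re-measure.

```bash
python3 - <<'E'
from h import *
plan(.459,.364,.15,.508+np.pi/2)
E
```

```text
off [ -6.2 352.4 -87.2] twist -21.5 jawyaw 1.703 tcp [0.5919 0.0261 0.1442] t 31.45 q7 1.16 f [ 0.2 -0.9 -0.5] g 0.602
```

Call:
send_rows(grip=[90,90,90,90,90], offset=[[-5,38,-10],[-10,77,-20],[-15,116,-30],[-15,155,-40],[-15,194,-50]], twist=[0,0,0,0,0])

```text
clock: 31.87
position: [0.5152, 0.213, 0.1576]
ee_rot: [-0.047, 0.706, 0.046, 0.705]
ft_force: [0.1, 0.8, -0.3]
grip_width: 0.648
```

Call:
send_rows(grip=[90,90,90,90,90], offset=[[0,38,-9],[0,77,-18],[0,116,-27],[0,158,-37],[0,158,-37]], twist=[-7,-14,-21,-21,-21])

```text
clock: 32.28
position: [0.4521, 0.3717, 0.158]
ee_rot: [-0.178, 0.685, 0.18, 0.683]
ft_force: [-2.0, -0.0, -0.1]
grip_width: 0.65
```

```bash
python3 - <<'E'
from h import *
p=pebbles('wrist'); cv2.imwrite('pics/w29.png',p)
plan(.459,.364,.013,.508+np.pi/2)
E
```

```text
wrist px [248 161] n 2541 [0.4588 0.2961] [0.0639 0.0415] 0.179 ztop 0.0267
wrist px [310 181] n 2568 [0.4463 0.3589] [0.0658 0.0433] 0.479 ztop 0.0267
wrist px [284 297] n 1397 [0.5805 0.3988] [0.0562 0.0395] 0.528 ztop 0.0245
off [144.7  -6.5   2. ] twist 0.0 jawyaw 2.079 tcp [0.4544 0.3685 0.1577] t 32.33 q7 0.88 f [ 0.5 -0.5  0.5] g 0.642
```

View pics/w29.png

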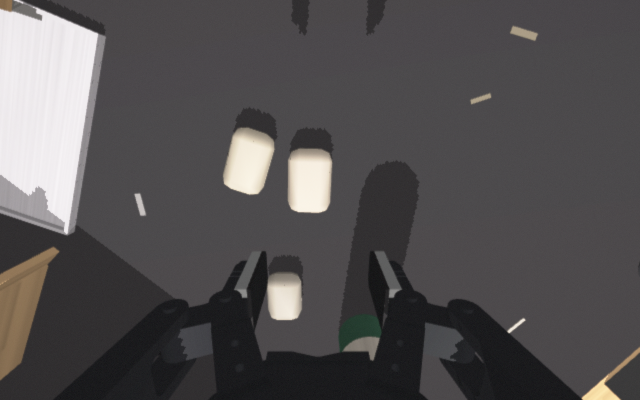

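Call:
send_rows(grip=[102,102,102,102,102], offset=[[30,-4,2],[65,-4,2],[100,-4,2],[115,-4,2],[115,-4,2]], twist=[0,0,0,0,0])

```text
clock: 32.75
position: [0.4614, 0.3586, 0.0394]
ee_rot: [-0.175, 0.687, 0.173, 0.683]
ft_force: [0.3, -0.6, 0.7]
grip_width: 0.6
```

```bash
python3 - <<'E'
from h import *
p,d,W=cam('wrist'); cv2.imwrite('pics/w30.png',p)
plan(.4587,.3655,.013,.488+np.pi/2)
E
```

```text
off [29.2  6.4 -0.4] twist 0.6 jawyaw 2.069 tcp [0.4622 0.3601 0.0422] t 32.8 q7 0.82 f [ 0.1 -0.1  1.1] g 0.596
```

View pics/w30.png

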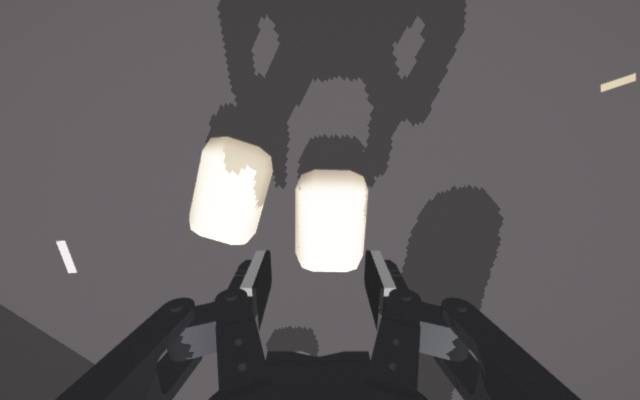

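Call:
send_rows(grip=[102,102,102,102,102], offset=[[0,6,-2],[0,6,-3],[12,6,-3],[24,6,-3],[28,6,-3]], twist=[0,0,0,0,0])

```text
clock: 33.22
position: [0.457, 0.3641, 0.0135]
ee_rot: [-0.175, 0.686, 0.174, 0.685]
ft_force: [0.0, -0.2, -0.0]
grip_width: 0.605
```

```bash
python3 - <<'E'
from h import *
p=pebbles('wrist'); cv2.imwrite('pics/w31.png',p)
plan(.4587,.3655,.013,.488+np.pi/2)
E
```

```text
wrist px [203 206] n 9353 [0.4571 0.2965] [0.0614 0.0408] 0.198 ztop 0.0266
wrist px [320 240] n 8916 [0.4449 0.3578] [0.0631 0.0441] 0.476 ztop 0.0265
off [0.2 0.4 2.4] twist 0.6 jawyaw 2.069 tcp [0.4568 0.3639 0.0132] t 33.27 q7 0.79 f [-0.3 -0.1  0.3] g 0.601
```

View pics/w31.png

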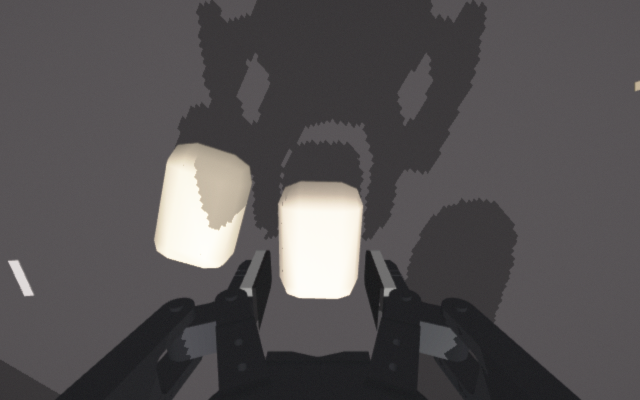

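Straddling cleanly with no contact. Close and lift.

Call:
send_rows(grip=[255,255,255,255,255], offset=[[0,0,0],[0,0,0],[0,0,0],[0,0,0],[0,0,0]], twist=[0,0,0,0,0], newtons=50)

```text
clock: 33.68
position: [0.4573, 0.365, 0.0154]
ee_rot: [-0.174, 0.685, 0.175, 0.685]
ft_force: [0.0, 0.3, -0.5]
grip_width: 0.498
```

Call:
send_rows(grip=[255,255,255,255,255], offset=[[-5,0,0],[-20,0,0],[-50,0,0],[-85,0,0],[-85,0,0]], twist=[0,0,0,0,0])

```text
clock: 34.1
position: [0.4586, 0.3679, 0.1076]
ee_rot: [-0.173, 0.683, 0.176, 0.688]
ft_force: [0.2, 0.4, -0.1]
grip_width: 0.499
```

```bash
python3 - <<'E'
from h import *
p,d,W=cam('wrist'); cv2.imwrite('pics/w32.png',p)
traypose('top')
pebbles('scene')
plan(.498,.0117,.09,.14+np.pi/2)
E
```

```text
top tray 0.75 (array([0.5358, 0.0574]), array([0.2127, 0.1797], dtype=float32), 0.12)
scene px [413 205] n 236 [0.4596 0.2958] [0.0621 0.0402] 0.148 ztop 0.0291
scene px [316 229] n 245 [0.592  0.0258] [0.0567 0.037 ] 0.14 ztop 0.0323
scene px [450 245] n 241 [0.5818 0.3985] [0.056  0.0383] 0.442 ztop 0.027
off [  10.4 -329.4 -132.9] twist 20.5 jawyaw 2.069 tcp [0.4572 0.3646 0.1001] t 34.3 q7 0.85 f [-0.2  0.2 -1.3] g 0.499
```

View pics/w32.png

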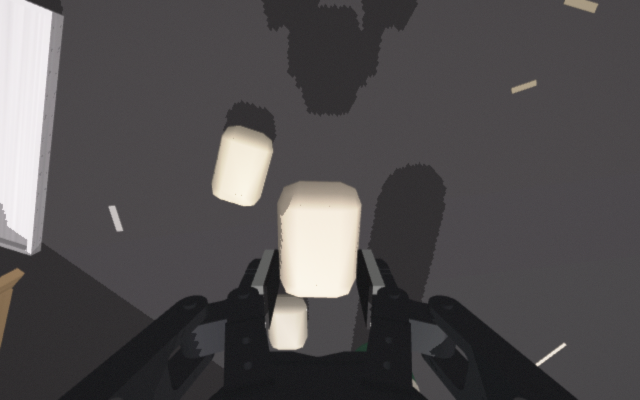

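Call:
send_rows(grip=[255,255,255,255,255], offset=[[0,-38,-14],[0,-76,-28],[0,-114,-42],[0,-152,-56],[0,-190,-70]], twist=[4,8,12,16,20])

```text
clock: 34.72
position: [0.4859, 0.1624, 0.0993]
ee_rot: [-0.052, 0.706, 0.052, 0.705]
ft_force: [0.8, -0.4, -1.8]
grip_width: 0.498
```

```bash
python3 - <<'E'
from h import *
plan(.5085,.0156,.07,.135+np.pi/2)
E
```

```text
off [  29.3 -148.5    1. ] twist 0.7 jawyaw 1.717 tcp [0.4859 0.1624 0.0993] t 34.72 q7 0.88 f [ 0.8 -0.4 -1.8] g 0.498
```

Call:
send_rows(grip=[255,255,255,255,255], offset=[[0,-38,0],[0,-76,0],[0,-114,1],[0,-146,1],[20,-148,1]], twist=[0,0,0,0,0])

```text
clock: 35.13
position: [0.512, 0.0107, 0.0811]
ee_rot: [-0.05, 0.705, 0.049, 0.706]
ft_force: [1.1, -0.4, -0.2]
grip_width: 0.501
```

```bash
python3 - <<'E'
from h import *
p,d,W=cam('wrist'); cv2.imwrite('pics/w33.png',p)
plan(.5085,.0156,.021,.135+np.pi/2)
E
```

```text
off [55.4  2.7  0.2] twist 0.4 jawyaw 1.713 tcp [0.5089 0.013  0.0764] t 35.18 q7 1.14 f [-2.8 -1.4 -4.8] g 0.497
```

View pics/w33.png

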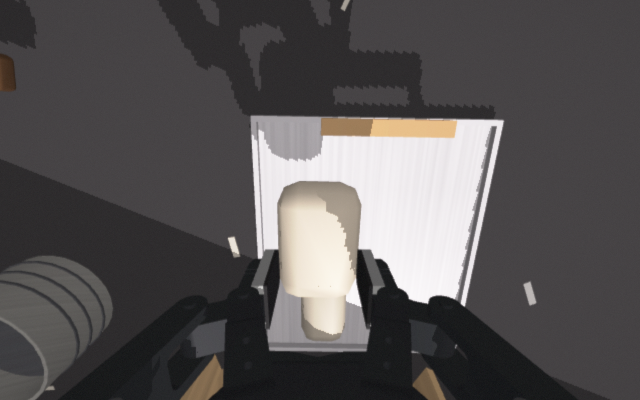

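Call:
send_rows(grip=[255,255,255,255,255], offset=[[15,3,0],[30,3,0],[45,3,0],[54,3,0],[55,3,0]], twist=[0,0,0,0,0])

```text
clock: 35.6
position: [0.5079, 0.0223, 0.0231]
ee_rot: [-0.054, 0.706, 0.054, 0.704]
ft_force: [0.4, 0.1, -1.6]
grip_width: 0.501
```

Call:
send_rows(grip=[255,255,90,90,90], offset=[[1,0,0],[1,0,0],[1,0,0],[1,0,0],[1,0,0]], twist=[0,0,0,0,0])

```text
clock: 36.02
position: [0.5096, 0.0213, 0.0248]
ee_rot: [-0.053, 0.705, 0.053, 0.705]
ft_force: [-0.6, -0.6, -0.7]
grip_width: 0.646
```

Call:
send_rows(grip=[90,90,90,90,90], offset=[[-10,0,0],[-30,0,0],[-65,0,0],[-105,0,0],[-125,0,0]], twist=[0,0,0,0,0])

```text
clock: 36.43
position: [0.5103, 0.0224, 0.1538]
ee_rot: [-0.053, 0.704, 0.053, 0.706]
ft_force: [1.1, -0.8, 0.3]
grip_width: 0.646
```

```bash
python3 - <<'E'
from h import *
p=pebbles('wrist'); cv2.imwrite('pics/w34.png',p)
pebbles('scene'); traypose('top')
plan(.4597,.296,.15,.16+np.pi/2)
E
```

```text
wrist px [318 181] n 2719 [0.4983 0.0206] [0.0661 0.0433] 0.129 ztop 0.0307
wrist px [598 183] n 2437 [0.4592 0.2946] [0.0631 0.0399] 0.204 ztop 0.0265
wrist px [310 265] n 1540 [0.5896 0.0259] [0.0592 0.0367] 0.161 ztop 0.0296
wrist px [626 301] n 995 [0.5851 0.3905] [0.0562 0.0248] 0.443 ztop 0.0241
scene px [318 203] n 280 [0.4951 0.0189] [0.0745 0.0414] 0.137 ztop 0.0335
scene px [413 205] n 234 [0.4599 0.2949] [0.0626 0.0389] 0.171 ztop 0.0297
scene px [316 229] n 249 [0.592  0.0261] [0.0604 0.037 ] 0.154 ztop 0.0316
scene px [449 245] n 243 [0.5815 0.3984] [0.0568 0.0372] 0.497 ztop 0.0266
top tray 0.91 (array([0.5133, 0.1248]), array([0.2327, 0.0984], dtype=float32), 0.512)
off [ -0.3 279.2  -8.3] twist -0.6 jawyaw 1.72 tcp [0.5095 0.0211 0.15  ] t 36.63 q7 1.2 f [ 0.2  0.1 -1.2] g 0.647
```

View pics/w34.png

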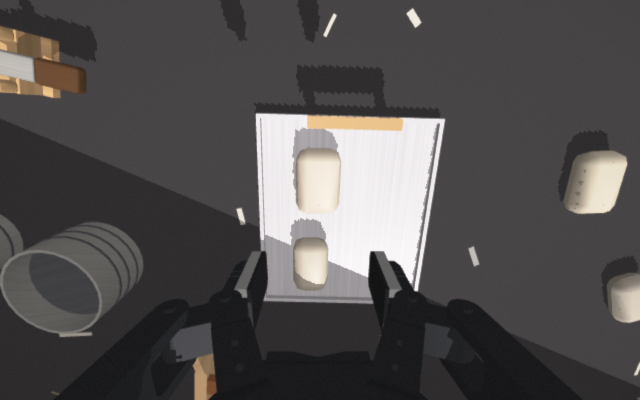

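Two placed. Next is pebble_1 at (0.4595, 0.2955).

Call:
send_rows(grip=[60,60,60,60,60], offset=[[0,40,-1],[0,80,-2],[0,120,-3],[0,160,-4],[0,200,-5]], twist=[0,0,0,0,0])

```text
clock: 37.05
position: [0.4733, 0.2196, 0.1484]
ee_rot: [-0.053, 0.706, 0.052, 0.705]
ft_force: [-0.2, 0.4, 1.2]
grip_width: 0.764
```

Call:
send_rows(grip=[60,60,60,60,60], offset=[[0,40,-2],[0,79,-3],[30,79,-3],[60,79,-3],[70,79,-3]], twist=[0,0,0,0,0])

```text
clock: 37.47
position: [0.4573, 0.2952, 0.0749]
ee_rot: [-0.055, 0.707, 0.053, 0.703]
ft_force: [-0.6, -0.8, -0.5]
grip_width: 0.764
```

```bash
python3 - <<'E'
from h import *
p=pebbles('wrist'); cv2.imwrite('pics/w35.png',p)
plan(.4595,.2955,.013,.17+np.pi/2)
E
```

```text
wrist px [319 222] n 4090 [0.4571 0.2958] [0.0611 0.041 ] 0.175 ztop 0.0266
wrist px [  4 335] n 221 [0.5982 0.046 ] [0.035  0.0053] -0.003 ztop 0.0224
wrist px [433 378] n 120 [0.5883 0.4197] [0.0226 0.0092] -0.012 ztop 0.0232
off [61.8  0.9  2.6] twist -1.1 jawyaw 1.722 tcp [0.4575 0.2944 0.0748] t 37.52 q7 0.62 f [-0.4 -2.  -2.1] g 0.767
```

View pics/w35.png

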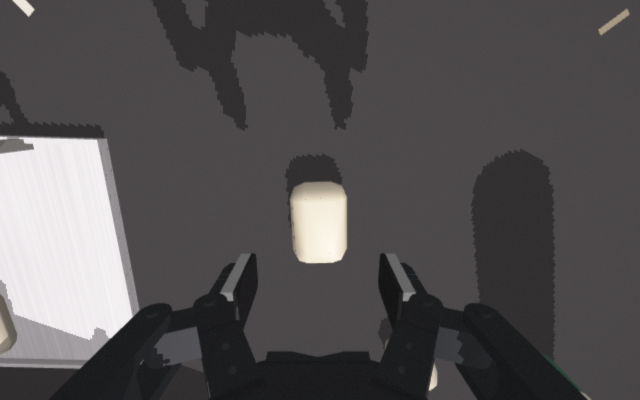

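Call:
send_rows(grip=[60,60,60,60,60], offset=[[20,1,1],[40,1,1],[55,1,1],[61,1,1],[61,1,1]], twist=[0,0,0,0,0])

```text
clock: 37.93
position: [0.4602, 0.2965, 0.0175]
ee_rot: [-0.053, 0.706, 0.052, 0.705]
ft_force: [0.6, 0.1, -0.5]
grip_width: 0.765
```

Call:
send_rows(grip=[255,255,255,255,255], offset=[[0,0,0],[0,0,0],[0,0,0],[0,0,0],[0,0,0]], twist=[0,0,0,0,0])

```text
clock: 38.35
position: [0.4612, 0.2977, 0.0198]
ee_rot: [-0.053, 0.704, 0.053, 0.706]
ft_force: [-1.3, -1.0, 5.3]
grip_width: 0.469
```

Call:
send_rows(grip=[255,255,255,255,255], offset=[[-5,0,0],[-20,0,0],[-50,0,0],[-85,0,0],[-85,0,0]], twist=[0,0,0,0,0])

```text
clock: 38.77
position: [0.4625, 0.3, 0.1104]
ee_rot: [-0.052, 0.703, 0.055, 0.708]
ft_force: [1.3, 1.2, -1.0]
grip_width: 0.471
```

```bash
python3 - <<'E'
from h import *
p,d,W=cam('wrist'); cv2.imwrite('pics/w36.png',p)
plan(.487,.094,.09,.135+np.pi/2)
E
```

```text
off [  17.2 -206.3   -6. ] twist 0.8 jawyaw 1.721 tcp [0.4621 0.2988 0.1077] t 38.82 q7 0.64 f [-0.2 -0.2 -1.6] g 0.47
```

View pics/w36.png

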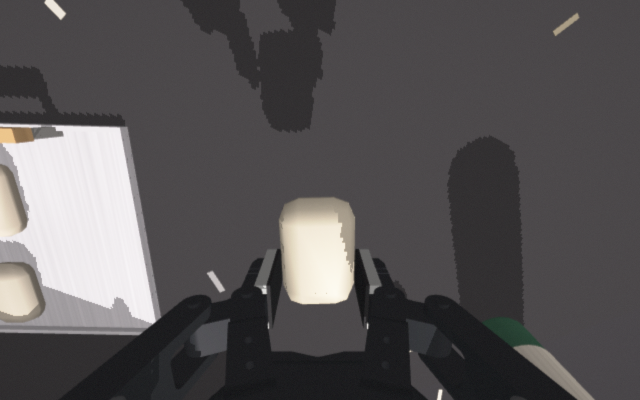

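Call:
send_rows(grip=[255,255,255,255,255], offset=[[0,-40,-1],[0,-80,-2],[0,-120,-3],[0,-160,-5],[0,-200,-6]], twist=[1,1,1,1,1])

```text
clock: 39.23
position: [0.484, 0.0966, 0.1034]
ee_rot: [-0.047, 0.706, 0.047, 0.706]
ft_force: [0.7, 0.1, -0.9]
grip_width: 0.468
```

Call:
send_rows(grip=[255,255,255,255,255], offset=[[0,-6,0],[15,-6,0],[30,-6,0],[40,-6,0],[40,-6,0]], twist=[0,0,0,0,0])

```text
clock: 39.65
position: [0.4833, 0.0937, 0.0607]
ee_rot: [-0.048, 0.707, 0.048, 0.704]
ft_force: [-1.6, -0.8, -0.9]
grip_width: 0.468
```

```bash
python3 - <<'E'
from h import *
p,d,W=cam('wrist'); cv2.imwrite('pics/w37.png',p)
plan(.487,.0934,.025,.135+np.pi/2)
E
```

```text
off [36.9 -1.1  3.1] twist 0.0 jawyaw 1.706 tcp [0.4839 0.0941 0.0619] t 39.7 q7 0.98 f [-0.3 -0.1  0.6] g 0.472
```

View pics/w37.png

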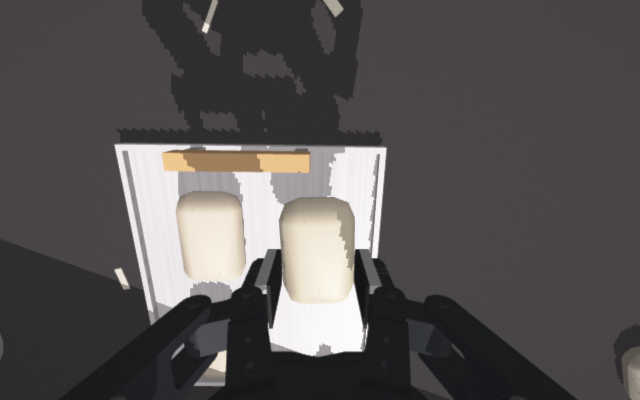

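Call:
send_rows(grip=[255,255,255,255,255], offset=[[12,0,2],[24,0,2],[34,0,2],[37,0,2],[37,0,2]], twist=[0,0,0,0,0])

```text
clock: 40.12
position: [0.4865, 0.093, 0.0251]
ee_rot: [-0.047, 0.706, 0.047, 0.705]
ft_force: [-0.9, 0.6, -1.1]
grip_width: 0.468
```

Call:
send_rows(grip=[255,255,105,105,105], offset=[[1,0,0],[1,0,0],[1,0,0],[1,0,0],[1,0,0]], twist=[0,0,0,0,0])

```text
clock: 40.53
position: [0.4875, 0.0929, 0.0256]
ee_rot: [-0.047, 0.705, 0.047, 0.706]
ft_force: [0.5, 0.1, 0.2]
grip_width: 0.59
```

Call:
send_rows(grip=[105,105,105,105,105], offset=[[-10,0,0],[-30,0,0],[-65,0,0],[-105,0,0],[-125,0,0]], twist=[0,0,0,0,0])

```text
clock: 40.95
position: [0.4881, 0.0941, 0.1546]
ee_rot: [-0.047, 0.704, 0.047, 0.707]
ft_force: [0.5, -0.2, 0.5]
grip_width: 0.588
```

```bash
python3 - <<'E'
from h import *
p=pebbles('wrist'); cv2.imwrite('pics/w38.png',p)
pebbles('scene'); traypose('top')
plan(.5815,.3985,.15,.49+np.pi/2)
E
```

```text
wrist px [316 189] n 2446 [0.485 0.092] [0.064  0.0418] 0.155 ztop 0.0307
wrist px [243 193] n 2678 [0.4975 0.0202] [0.0646 0.0442] 0.118 ztop 0.0308
wrist px [241 266] n 502 [0.575  0.0158] [0.0458 0.0218] -0.601 ztop 0.0291
wrist px [567 303] n 1434 [0.581  0.3969] [0.0563 0.0376] 0.472 ztop 0.0244
scene px [318 203] n 278 [0.4984 0.0196] [0.0681 0.0414] 0.149 ztop 0.0336
scene px [343 202] n 259 [0.4841 0.0916] [0.0664 0.0415] 0.129 ztop 0.0331
scene px [316 229] n 248 [0.5901 0.0256] [0.0616 0.0369] 0.142 ztop 0.0318
scene px [450 245] n 240 [0.582  0.3986] [0.0544 0.0378] 0.502 ztop 0.0273
top tray 0.74 (array([0.6039, 0.5546]), array([0.1395, 0.076 ], dtype=float32), 1.069)
off [  0.8 290.8 133.4] twist -20.5 jawyaw 1.703 tcp [0.4875 0.0927 0.1509] t 41.15 q7 1.07 f [-0.5 -1.  -0.3] g 0.586
```

View pics/w38.png

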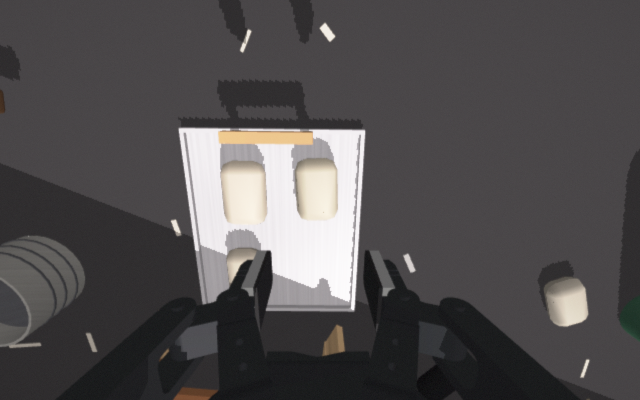

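Three placed. Last one is pebble_2 at (0.5815, 0.3985).

Call:
send_rows(grip=[60,60,60,60,60], offset=[[0,36,16],[0,72,33],[0,108,50],[0,144,66],[0,180,83]], twist=[-4,-8,-12,-16,-20])

```text
clock: 41.57
position: [0.5455, 0.2836, 0.1486]
ee_rot: [-0.17, 0.687, 0.169, 0.686]
ft_force: [0.9, -1.1, 1.1]
grip_width: 0.765
```

```bash
python3 - <<'E'
from h import *
plan(.5815,.3985,.08,.49+np.pi/2)
E
```

```text
off [68.3 85.  85.6] twist -0.3 jawyaw 2.055 tcp [0.5455 0.2836 0.1486] t 41.57 q7 1.07 f [ 0.9 -1.1  1.1] g 0.765
```

Call:
send_rows(grip=[60,60,60,60,60], offset=[[0,27,27],[0,54,54],[0,84,84],[30,85,85],[68,85,85]], twist=[0,0,0,0,0])

```text
clock: 41.98
position: [0.5805, 0.4027, 0.0829]
ee_rot: [-0.169, 0.685, 0.172, 0.687]
ft_force: [-0.0, -0.7, -1.2]
grip_width: 0.764
```

```bash
python3 - <<'E'
from h import *
p=pebbles('wrist'); cv2.imwrite('pics/w39.png',p)
plan(.5815,.3985,.014,.49+np.pi/2)
E
```

```text
wrist px [314 215] n 3435 [0.5803 0.3987] [0.0571 0.0399] 0.501 ztop 0.0245
off [58.2 -0.   4. ] twist -0.3 jawyaw 2.056 tcp [0.5784 0.397  0.0722] t 42.03 q7 0.96 f [-1.6 -2.3 -9. ] g 0.761
```

View pics/w39.png

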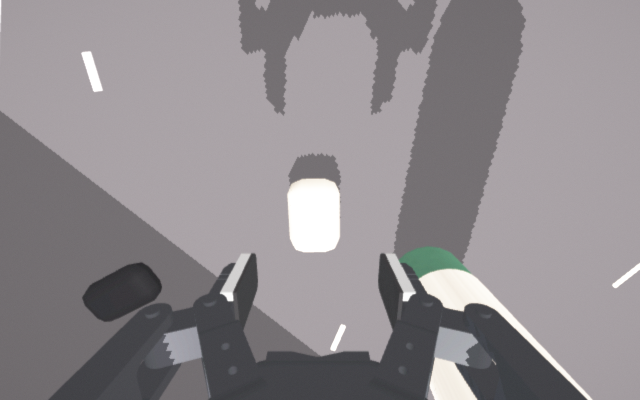

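```bash
python3 - <<'E'
from h import *
W=np.load('W0.npy'); m=(W[...,2]>.1)&(W[...,2]<.21)&(W[...,1]>.42)&(W[...,1]<.75)&(W[...,0]>.4)&(W[...,0]<.75)
P=W[m]; print(len(P),rect(P),P.min(0),P.max(0))
p,d,W=cam('scene'); m=(W[...,2]>.03)&(W[...,2]<.21)&(W[...,1]>.42)&(W[...,1]<.75)&(W[...,0]>.4)&(W[...,0]<.75)
P=W[m]; print(len(P),rect(P),P.min(0),P.max(0))
plan(.5810,.3985,.014,.49+np.pi/2)
E
```

```text
684 (array([0.5895, 0.5161]), array([0.0624, 0.0611], dtype=float32), -1.293) [0.55860564 0.48452263 0.10016959] [0.62090248 0.5471987  0.20638836]
1732 (array([0.5848, 0.4807]), array([0.1311, 0.0661], dtype=float32), 1.395) [0.54590184 0.42019258 0.03036984] [0.62349423 0.54546396 0.20754791]
off [60.6  2.1  4.2] twist -0.4 jawyaw 2.055 tcp [0.5787 0.3951 0.0747] t 42.08 q7 0.96 f [-0.4 -2.  -0.4] g 0.767
```

Call:
send_rows(grip=[60,60,60,60,60], offset=[[15,1,3],[35,1,3],[50,1,3],[58,1,3],[58,1,3]], twist=[0,0,0,0,0])

```text
clock: 42.5
position: [0.5838, 0.3982, 0.0229]
ee_rot: [-0.169, 0.687, 0.168, 0.686]
ft_force: [-0.6, 0.5, 0.5]
grip_width: 0.764
```

Call:
send_rows(grip=[255,255,255,255,255], offset=[[0,0,0],[0,0,0],[0,0,0],[0,0,0],[0,0,0]], twist=[0,0,0,0,0])

```text
clock: 42.92
position: [0.5842, 0.3994, 0.0249]
ee_rot: [-0.168, 0.686, 0.169, 0.687]
ft_force: [-0.1, -0.4, 0.5]
grip_width: 0.052
```

Call:
send_rows(grip=[255,255,255,255,255], offset=[[-5,0,0],[-20,0,0],[-50,0,0],[-85,0,0],[-85,0,0]], twist=[0,0,0,0,0])

```text
clock: 43.33
position: [0.5855, 0.4019, 0.1181]
ee_rot: [-0.167, 0.684, 0.17, 0.69]
ft_force: [0.7, 1.0, 1.3]
grip_width: -0.0
```

```bash
python3 - <<'E'
from h import *
p,d,W=cam('wrist'); cv2.imwrite('pics/w40.png',p)
plan(.580,.106,.10,.135+np.pi/2)
E
```

```text
off [  13.6 -259.3 -141.2] twist 19.8 jawyaw 2.052 tcp [0.585  0.4012 0.115 ] t 43.38 q7 0.98 f [-0.7 -0.3  0.2] g -0.004
```

View pics/w40.png

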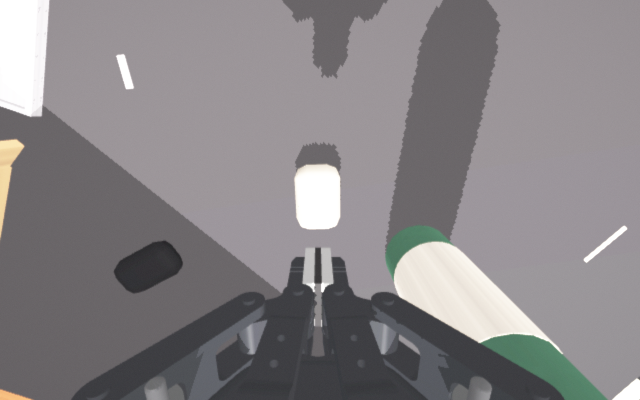

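I closed too high and missed; the pebble hasn't moved. Reopening and going lower.

Call:
send_rows(grip=[60,60,60,60,60], offset=[[0,0,0],[20,0,0],[40,0,0],[50,0,0],[50,0,0]], twist=[0,0,0,0,0])

```text
clock: 43.8
position: [0.5828, 0.3978, 0.0559]
ee_rot: [-0.169, 0.688, 0.168, 0.685]
ft_force: [0.6, -0.5, 0.3]
grip_width: 0.706
```

```bash
python3 - <<'E'
from h import *
p=pebbles('wrist')
plan(.5810,.3985,.012,.49+np.pi/2)
E
```

```text
wrist px [321 230] n 4313 [0.5803 0.3985] [0.0571 0.0398] 0.494 ztop 0.0245
off [45.8  1.1 -1.9] twist -0.5 jawyaw 2.052 tcp [0.5833 0.3985 0.0578] t 43.85 q7 0.95 f [-0.6  0.8  0.7] g 0.766
```

Call:
send_rows(grip=[60,60,60,60,60], offset=[[15,1,-2],[30,1,-2],[44,1,-2],[47,1,-2],[47,1,-2]], twist=[0,0,0,0,0])

```text
clock: 44.27
position: [0.5811, 0.3985, 0.0105]
ee_rot: [-0.169, 0.688, 0.168, 0.686]
ft_force: [0.6, 0.3, 0.2]
grip_width: 0.762
```

Call:
send_rows(grip=[255,255,255,255,255], offset=[[0,0,0],[0,0,0],[0,0,0],[0,0,0],[0,0,0]], twist=[0,0,0,0,0])

```text
clock: 44.68
position: [0.5822, 0.3997, 0.0134]
ee_rot: [-0.168, 0.686, 0.169, 0.687]
ft_force: [-0.9, -0.6, 6.8]
grip_width: 0.449
```

Call:
send_rows(grip=[255,255,255,255,255], offset=[[-5,0,0],[-20,0,0],[-50,0,0],[-85,0,0],[-85,0,0]], twist=[0,0,0,0,0])

```text
clock: 45.1
position: [0.5832, 0.4018, 0.1056]
ee_rot: [-0.167, 0.684, 0.17, 0.689]
ft_force: [-0.3, 1.8, 0.0]
grip_width: 0.448
```

```bash
python3 - <<'E'
from h import *
p,d,W=cam('wrist'); cv2.imwrite('pics/w41.png',p)
plan(.580,.104,.10,.135+np.pi/2)
E
```

```text
off [   1.3 -261.9 -140. ] twist 19.8 jawyaw 2.052 tcp [0.5828 0.401  0.1025] t 45.15 q7 0.97 f [ 0.8 -0.6 -2.2] g 0.447
```

View pics/w41.png

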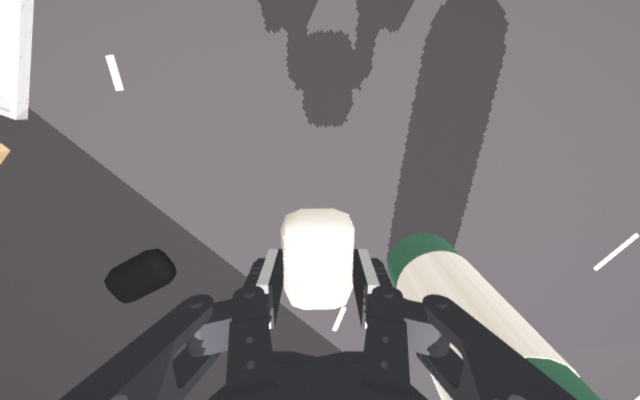

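Held. On to the remaining free corner of the tray.

Call:
send_rows(grip=[255,255,255,255,255], offset=[[0,-34,-19],[0,-68,-37],[0,-102,-55],[0,-136,-73],[0,-170,-91]], twist=[4,8,12,16,20])

```text
clock: 45.57
position: [0.5791, 0.2043, 0.097]
ee_rot: [-0.046, 0.706, 0.045, 0.705]
ft_force: [0.8, 0.3, -1.2]
grip_width: 0.453
```

```bash
python3 - <<'E'
from h import *
plan(.578,.104,.07,.135+np.pi/2)
E
```

```text
off [ 27.1 -99.3 -14. ] twist -0.4 jawyaw 1.7 tcp [0.5791 0.2043 0.097 ] t 45.57 q7 0.85 f [ 0.8  0.3 -1.2] g 0.453
```

Call:
send_rows(grip=[255,255,255,255,255], offset=[[0,-35,-5],[0,-70,-10],[5,-99,-14],[20,-99,-14],[27,-99,-14]], twist=[0,0,0,0,0])

```text
clock: 45.98
position: [0.5787, 0.1033, 0.0688]
ee_rot: [-0.046, 0.706, 0.045, 0.705]
ft_force: [-0.6, 0.6, -1.8]
grip_width: 0.447
```

```bash
python3 - <<'E'
from h import *
p,d,W=cam('wrist'); cv2.imwrite('pics/w42.png',p)
plan(.578,.104,.019,.135+np.pi/2)
E
```

```text
off [49.  -1.3  0.2] twist -0.2 jawyaw 1.702 tcp [0.5777 0.1053 0.068 ] t 46.03 q7 0.99 f [-0.9  0.4 -2.7] g 0.455
```

View pics/w42.png

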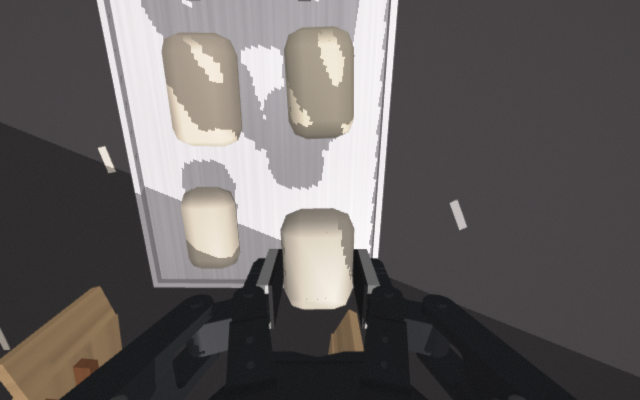

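Call:
send_rows(grip=[255,255,255,255,255], offset=[[15,-2,0],[30,-2,0],[43,-2,0],[49,-2,0],[49,-2,0]], twist=[0,0,0,0,0])

```text
clock: 46.45
position: [0.578, 0.1048, 0.0192]
ee_rot: [-0.047, 0.707, 0.047, 0.705]
ft_force: [0.2, 0.1, -0.9]
grip_width: 0.45
```

Call:
send_rows(grip=[255,255,108,108,108], offset=[[1,0,0],[1,0,0],[1,0,0],[1,0,0],[1,0,0]], twist=[0,0,0,0,0])

```text
clock: 46.87
position: [0.5796, 0.1044, 0.0208]
ee_rot: [-0.047, 0.705, 0.047, 0.706]
ft_force: [0.5, -0.3, -0.1]
grip_width: 0.578
```

Call:
send_rows(grip=[108,108,108,108,108], offset=[[-10,0,0],[-30,0,0],[-65,0,0],[-105,0,0],[-145,0,0]], twist=[0,0,0,0,0])

```text
clock: 47.28
position: [0.5786, 0.1046, 0.1675]
ee_rot: [-0.047, 0.706, 0.047, 0.705]
ft_force: [0.8, -0.4, 0.5]
grip_width: 0.579
```

Call:
send_rows(grip=[150,150,150,150,150], offset=[[0,-10,-30],[0,-20,-65],[0,-30,-100],[0,-35,-120],[0,-35,-120]], twist=[7,14,21,28,35])

```text
clock: 47.7
position: [0.4618, 0.0512, 0.1649]
ee_rot: [0.169, 0.686, -0.173, 0.686]
ft_force: [0.8, 0.7, -0.1]
grip_width: 0.41
```

```bash
python3 - <<'E'
from h import *
p=pebbles('wrist'); cv2.imwrite('pics/w43.png',p)
o,R,P=pose()
for t,z in [('tray_handle',.047)]:
    for r in viewer.spot_point(t,'wrist')[:2]: print(t,r['score'],r['position'],ray('wrist',r['position'],z,R,P).round(4))
p=pebbles('scene'); cv2.imwrite('pics/s43.png',p); 
p,d,W=cam('top'); cv2.imwrite('pics/t43.png',p)
plan(.44,.045,.10,.135)
E
```

```text
wrist px [364 192] n 2257 [0.4836 0.0916] [0.0613 0.042 ] 0.166 ztop 0.0307
wrist px [308 232] n 2189 [0.4967 0.02  ] [0.0631 0.0441] 0.123 ztop 0.0307
wrist px [409 259] n 1574 [0.5783 0.1039] [0.0574 0.0398] 0.154 ztop 0.0286
wrist px [341 294] n 693 [0.5833 0.0157] [0.0559 0.0261] -0.331 ztop 0.0296
tray_handle 0.91 [295.6, 180.6] [0.4385 0.042  0.047 ]
scene px [318 203] n 279 [0.4969 0.0193] [0.0647 0.0414] 0.145 ztop 0.0324
scene px [343 203] n 263 [0.484  0.0916] [0.0652 0.0415] 0.135 ztop 0.0331
scene px [316 229] n 242 [0.5916 0.0258] [0.0601 0.037 ] 0.134 ztop 0.0315
scene px [344 229] n 246 [0.5771 0.1034] [0.0607 0.0372] 0.114 ztop 0.0309
off [ 65.9 -19.7 -18.5] twist 55.1 jawyaw 1.097 tcp [0.4654 0.0542 0.166 ] t 47.9 q7 0.7 f [ 0.1 -0.1 -0.8] g 0.412
```

View pics/w43.png

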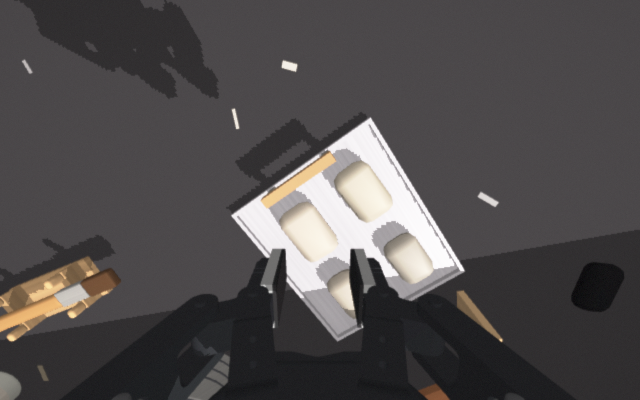

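View pics/s43.png

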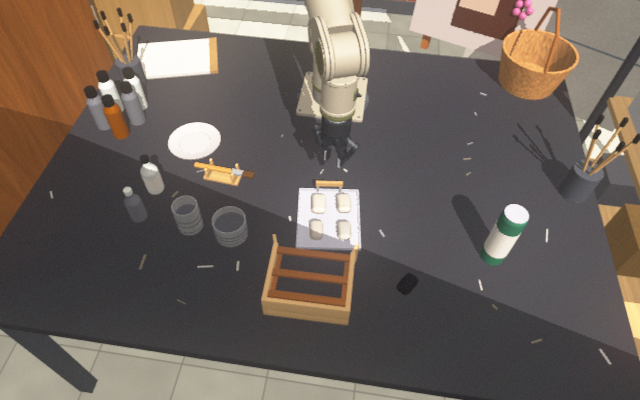

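All four pebbles lie flat on the tray. I'll turn the jaws across the handle bar and measure the bar and rack precisely.

Call:
send_rows(grip=[150,150,150,150,150], offset=[[0,-5,-10],[0,-10,-20],[0,-20,-20],[0,-20,-20],[0,-20,-20]], twist=[7,14,21,28,35])

```text
clock: 48.32
position: [0.4382, 0.0459, 0.1656]
ee_rot: [0.367, 0.605, -0.366, 0.605]
ft_force: [-0.3, 1.3, 0.5]
grip_width: 0.405
```

Call:
send_rows(grip=[150,150,150,150,150], offset=[[10,0,0],[20,0,0],[30,0,0],[30,0,0],[30,0,0]], twist=[7,14,20,20,20])

```text
clock: 48.73
position: [0.4379, 0.0467, 0.1353]
ee_rot: [0.464, 0.535, -0.463, 0.533]
ft_force: [0.0, 0.5, 0.0]
grip_width: 0.41
```

```bash
cat >> h.py <<'E'
def bar(c,box=(.36,.75,-.06,.16)):
    p,d,W=cam(c); hsv=cv2.cvtColor(p,cv2.COLOR_BGR2HSV)
    m=(W[...,2]>.036)&(W[...,2]<.054)&(W[...,0]>box[0])&(W[...,0]<box[1])&(W[...,1]>box[2])&(W[...,1]<box[3])&(hsv[...,0]<25)&(hsv[...,1]>70)
    P=W[m]; 
    if len(P)>10: print(c,'bar',len(P),*rect(P),'z',np.percentile(P[:,2],90).round(4))
    return p,W
E
python3 - <<'E'
from h import *
p,W=bar('wrist'); cv2.imwrite('pics/w44.png',p); p,W=bar('scene')
# rack from scene: top z
for c in ('scene','top'):
    p,d,W=cam(c)
    for n,y0,y1 in (('R',-.1,-.05),('L',.115,.17)):
        m=(np.abs(W[...,2]-.08)<.006)&(W[...,0]>.70)&(W[...,0]<.85)&(W[...,1]>y0)&(W[...,1]<y1); P=W[m]
        if len(P)>10:
            k=np.polyfit(P[:,0],P[:,1],1); print(c,n,len(P),'yaw',k[0].round(4),'y@.776',np.polyval(k,.776).round(4),'range',np.percentile(P[:,1],[3,97]).round(4))
    m=(np.abs(W[...,2]-.08)<.006)&(W[...,0]>.82)&(W[...,0]<.9)&(np.abs(W[...,1]-.034)<.1); P=W[m]; print(c,'back x',np.percentile(P[:,0],[2,98]).round(4))
    k=np.polyfit(P[:,1],P[:,0],1); print(' back yaw',-k[0].round(4))
plan(.44,.045,.04,.135)
E
```

```text
wrist bar 2142 [0.578 0.015] [0.2789 0.2168] 0.246 z 0.0502
scene bar 268 [0.5986 0.0635] [0.3377 0.1903] -0.22 z 0.0521
scene R 363 yaw 0.0193 y@.776 -0.0629 range [-0.0717 -0.0509]
scene L 424 yaw -0.002 y@.776 0.131 range [0.1162 0.1417]
scene back x [0.8212 0.8536]
 back yaw 0.0139
top R 212 yaw 0.0184 y@.776 -0.0606 range [-0.0686 -0.0511]
top L 293 yaw -0.0064 y@.776 0.1337 range [0.116  0.1451]
top back x [0.8222 0.8555]
 back yaw 0.0139
off [95.8  1.5  0.9] twist 0.0 jawyaw 0.136 tcp [0.4384 0.0457 0.1358] t 48.93 q7 -0.17 f [-0.7  0.8 -0.5] g 0.411
```

View pics/w44.png

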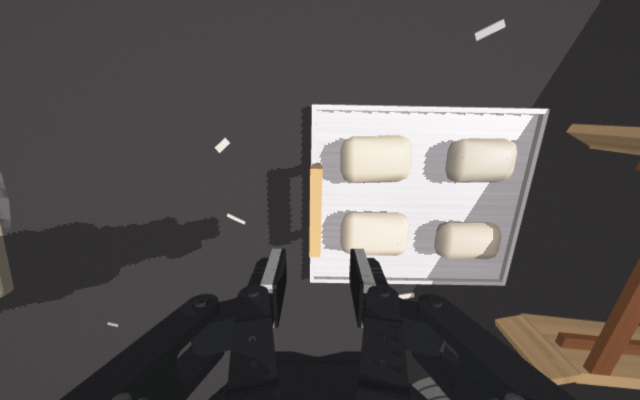

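```bash
python3 - <<'E'
from h import *
for c in ('wrist','scene'):
    p,W=bar(c,(.40,.465,-.02,.12))
p,d,W=cam('wrist')
print(W[160:262:10,316].round(4))
# rack outer faces & front
p,d,W=cam('scene')
m=(np.abs(W[...,2]-.079)<.004)&(W[...,0]>.705)&(W[...,0]<.85)&(W[...,1]>-.12)&(W[...,1]<.2); P=W[m]
xs=np.arange(.71,.85,.02)
for x in xs:
    q=P[np.abs(P[:,0]-x)<.01]; print(x.round(2),q[:,1].min().round(4),q[:,1].max().round(4),((q[:,1].min()+q[:,1].max())/2).round(4))
E
```

```text
wrist bar 1058 [0.4373 0.0424] [0.0799 0.0099] -1.445 z 0.0478
scene bar 132 [0.4362 0.0413] [0.0801 0.0139] -1.468 z 0.0494
[[ 0.433   0.0801  0.0038]
 [ 0.4333  0.0791  0.0473]
 [ 0.4344  0.0707  0.0465]
 [ 0.4356  0.0621  0.0459]
 [ 0.4367  0.054   0.0479]
 [ 0.4378  0.0452  0.0479]
 [ 0.439   0.0362  0.0477]
 [ 0.4402  0.0271  0.048 ]
 [ 0.4416  0.0171  0.0468]
 [ 0.4428  0.0081  0.0481]
 [ 0.4471 -0.0264  0.0033]]
0.71 -0.0729 0.1399 0.0335
0.73 -0.0729 0.141 0.034
0.75 -0.072 0.1411 0.0345
0.77 -0.0721 0.1413 0.0346
0.79 -0.0714 0.142 0.0353
0.81 -0.0714 0.1418 0.0352
0.83 -0.0707 0.1429 0.0361
0.85 -0.071 0.1431 0.0361
```

```bash
python3 - <<'E'
from h import *
plan(.4368,.0464,.041,.126)
E
```

```text
off [94.5 -1.2 -1.4] twist 0.4 jawyaw 0.133 tcp [0.4381 0.0452 0.1355] t 49.13 q7 -0.17 f [ 0.1  0.7 -0.2] g 0.413
```

Call:
send_rows(grip=[185,185,185,185,185], offset=[[10,-1,-1],[40,-1,-1],[70,-1,-1],[90,-1,-1],[95,-1,-1]], twist=[0,0,0,0,0])

```text
clock: 49.55
position: [0.4343, 0.0463, 0.0368]
ee_rot: [0.465, 0.534, -0.467, 0.531]
ft_force: [-1.3, -0.6, -1.0]
grip_width: 0.275
```

```bash
python3 - <<'E'
from h import *
p,W=bar('wrist',(.40,.465,-.02,.12)); cv2.imwrite('pics/w45.png',p)
plan(.4368,.0464,.040,.126)
E
```

```text
wrist bar 2604 [0.4372 0.0421] [0.0807 0.0099] -1.449 z 0.0477
off [-2.2  1.9  0.4] twist 0.4 jawyaw 0.133 tcp [0.4349 0.0465 0.0378] t 49.6 q7 -0.38 f [-0.9 -0.8 -0.4] g 0.276
```

View pics/w45.png

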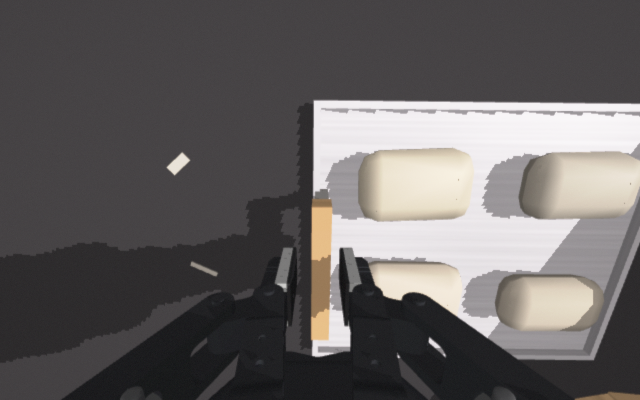

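Call:
send_rows(grip=[255,255,255,255,255], offset=[[0,1,0],[0,1,0],[0,1,0],[0,1,0],[0,1,0]], twist=[0,0,0,0,0], newtons=60)

```text
clock: 50.02
position: [0.4382, 0.0461, 0.0408]
ee_rot: [0.466, 0.531, -0.466, 0.532]
ft_force: [-0.4, -0.6, -3.6]
grip_width: 0.09
```

```bash
python3 - <<'E'
from h import *
plan(.4373,.033,.0385,.018)
E
```

```text
off [ 2.3 -2.6 12.9] twist 6.5 jawyaw 0.132 tcp [0.4382 0.0461 0.0408] t 50.02 q7 -0.38 f [-0.4 -0.6 -3.6] g 0.09
```

Call:
send_rows(grip=[255,255,255,255,255], offset=[[0,0,1],[0,0,3],[0,0,5],[0,0,7],[0,0,9]], twist=[1,2,3,4,5])

```text
clock: 50.43
position: [0.4395, 0.0377, 0.0406]
ee_rot: [0.489, 0.511, -0.489, 0.511]
ft_force: [-0.3, 4.1, 2.7]
grip_width: 0.094
```

Call:
send_rows(grip=[255,255,255,255,255], offset=[[0,0,2],[0,0,4],[0,0,4],[0,0,4],[0,0,4]], twist=[1,1.5,1.5,1.5,1.5])

```text
clock: 50.85
position: [0.4398, 0.0332, 0.0406]
ee_rot: [0.496, 0.504, -0.495, 0.505]
ft_force: [0.0, 3.7, 3.7]
grip_width: 0.089
```

```bash
python3 - <<'E'
from h import *
p,W=bar('scene',(.40,.465,-.03,.12)); cv2.imwrite('pics/s46.png',p)
p,d,W=cam('wrist'); cv2.imwrite('pics/w46.png',p)
# tray left/right rim from wrist & top via brightness and z
for c in ('top','scene'):
    p,d,W=cam(c)
    m=(p.min(-1)>120)&(W[...,2]>-.002)&(W[...,2]<.016)&(W[...,0]>.42)&(W[...,0]<.68)&(W[...,1]>-.12)&(W[...,1]<.2)
    m=cv2.morphologyEx(m.astype(np.uint8),cv2.MORPH_OPEN,np.ones((3,3)))
    n,l,s,_=cv2.connectedComponentsWithStats(m); i=1+np.argmax(s[1:,4]); print(c,s[i,4],*rect(W[l==i]))
plan(.4373,.0327,.0385,.018)
pebbles('scene')
E
```

```text
scene bar 92 [0.4394 0.0283] [0.0783 0.0158] -1.506 z 0.0493
top 1559 [0.549  0.0367] [0.1986 0.185 ] 0.052
scene 2768 [0.5354 0.0338] [0.2212 0.1852] 0.045
off [ 2.1 -2.5  0.5] twist 0.0 jawyaw 0.018 tcp [0.4397 0.0332 0.0406] t 51.05 q7 -0.45 f [-0.2  3.9  4.6] g 0.089
scene px [312 203] n 273 [0.4995 0.0018] [0.0621 0.0432] 0.052 ztop 0.0323
scene px [337 204] n 261 [0.4909 0.0746] [0.0622 0.0416] 0.108 ztop 0.0331
scene px [307 229] n 234 [5.921e-01 1.000e-04] [0.0596 0.0368] 0.082 ztop 0.0319
scene px [335 230] n 245 [0.585  0.0789] [0.0592 0.0367] 0.126 ztop 0.0313
```

View pics/w46.png

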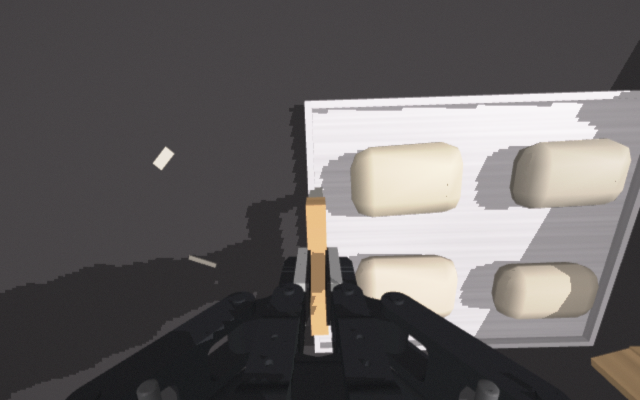

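View pics/s46.png

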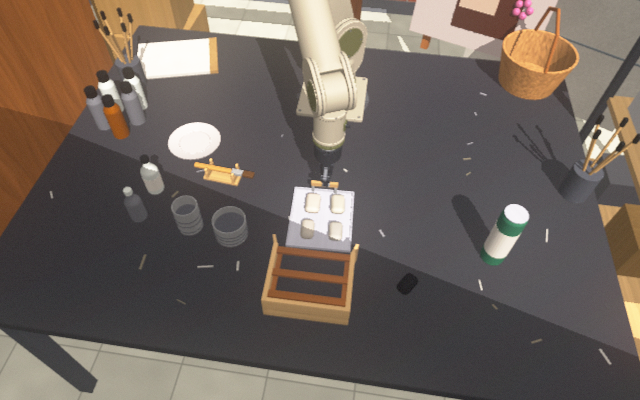

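Call:
send_rows(grip=[255,255,255,255,255], offset=[[0,0,0],[0,0,0],[0,0,0],[0,0,0],[0,0,0]], twist=[1,2,3,3,3], newtons=90)

```text
clock: 51.52
position: [0.4399, 0.0334, 0.0407]
ee_rot: [0.509, 0.491, -0.508, 0.492]
ft_force: [1.0, 4.3, 6.5]
grip_width: 0.076
```

```bash
cat >> h.py <<'E'
def trayyaw():
    for c in ('wrist','scene','top'):
        p,d,W=cam(c)
        # rim: points with z .007-.014, bright
        m=(W[...,2]>.007)&(W[...,2]<.014)&(p.min(-1)>70)&(W[...,0]>.40)&(W[...,0]<.68)&(W[...,1]>-.12)&(W[...,1]<.2)
        P=W[m]
        if len(P)<50: print(c,'few'); continue
        R=P[P[:,1]<-.035]; L=P[P[:,1]>.105]; B=P
        for n,Q in (('R',R),('L',L)):
            if len(Q)>30:
                k=np.polyfit(Q[:,0],Q[:,1],1); r=Q[:,1]-np.polyval(k,Q[:,0]); g=np.abs(r)<.005; k=np.polyfit(Q[g,0],Q[g,1],1)
                print(c,n,g.sum(),'yaw',k[0].round(4),'y@.55',np.polyval(k,.55).round(4),'x',Q[g,0].min().round(3),Q[g,0].max().round(3))
E
python3 - <<'E'
from h import *
trayyaw(); bar('scene',(.40,.465,-.03,.12)); plan(.4373,.0327,.0385,.018)
E
```

```text
wrist R 944 yaw -0.0159 y@.55 -0.058 x 0.435 0.645
wrist L 2575 yaw -0.002 y@.55 0.1163 x 0.436 0.626
scene R 53 yaw 0.0083 y@.55 -0.0558 x 0.431 0.644
scene L 83 yaw -0.0029 y@.55 0.1151 x 0.437 0.645
top R 53 yaw 0.0369 y@.55 -0.0538 x 0.448 0.645
top L 66 yaw -0.0193 y@.55 0.1194 x 0.521 0.645
scene bar 90 [0.4379 0.0281] [0.0792 0.0181] -1.562 z 0.0487
off [ 2.2 -2.6  0.8] twist -3.0 jawyaw -0.034 tcp [0.4399 0.0334 0.0407] t 51.72 q7 -0.49 f [0.4 3.9 5.8] g 0.076
```

Call:
send_rows(grip=[255,255,255,255,255], offset=[[0,8,-1],[0,18,-2],[0,28,-2],[0,38,-3],[0,45,-3]], twist=[-0.5,-1,-1.5,-1.5,-1.5])

```text
clock: 52.13
position: [0.4821, 0.0342, 0.0406]
ee_rot: [-0.5, -0.499, 0.505, -0.497]
ft_force: [-24.2, 1.0, 35.7]
grip_width: 0.075
```

```bash
python3 - <<'E'
from h import *
trayyaw(); bar('scene',(.45,.53,-.03,.12)); plan(.643,.038,.0405,.018)
p,d,W=cam('wrist'); cv2.imwrite('pics/w47.png',p)
p=pebbles('scene'); cv2.imwrite('pics/s47.png',cv2.resize(p[170:330,240:380],None,fx=4,fy=4))
E
```

```text
wrist R 847 yaw -0.0374 y@.55 -0.0578 x 0.476 0.68
wrist L 2526 yaw -0.0152 y@.55 0.1163 x 0.479 0.666
scene R 64 yaw 0.0056 y@.55 -0.0581 x 0.477 0.646
scene L 72 yaw -0.0123 y@.55 0.1151 x 0.48 0.677
top R 45 yaw 0.0586 y@.55 -0.0566 x 0.514 0.679
top L 30 yaw -0.0301 y@.55 0.1204 x 0.581 0.68
scene bar 90 [0.483  0.0286] [0.0774 0.015 ] 1.555 z 0.0495
off [ -0.2 159.4  -5.4] twist -1.6 jawyaw -0.009 tcp [0.4835 0.0341 0.0407] t 52.33 q7 -0.51 f [-9.1 -0.3 17.9] g 0.074
scene px [309 214] n 289 [ 0.5392 -0.0014] [0.0673 0.0434] -0.027 ztop 0.0333
scene px [334 216] n 261 [0.5374 0.072 ] [0.0639 0.0409] 0.014 ztop 0.0328
scene px [301 239] n 236 [ 0.6318 -0.0086] [0.0595 0.0381] 0.008 ztop 0.0318
scene px [330 243] n 233 [0.6304 0.0705] [0.0562 0.0396] 0.019 ztop 0.0313
```

View pics/s47.png

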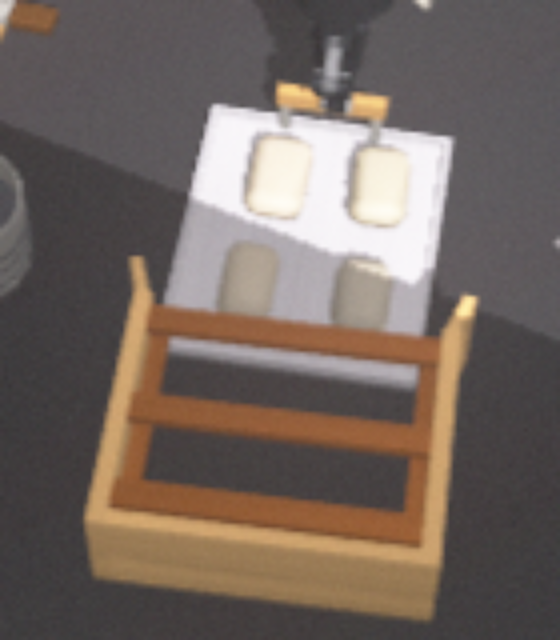

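View pics/w47.png

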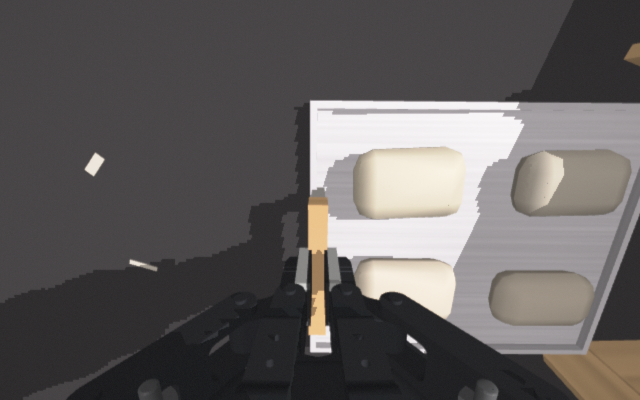

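The force shows I'm pressing the tray down, and it sits a few mm right of the slot centreline. I'll ease up, recentre and straighten it.

Call:
send_rows(grip=[255,255,255,255,255], offset=[[-2,0,0],[-3,0,-1],[-3,0,-2],[-3,0,-3],[-3,0,-4]], twist=[0,-0.5,-1,-1.5,-2])

```text
clock: 52.85
position: [0.484, 0.0383, 0.0429]
ee_rot: [0.493, 0.507, -0.493, 0.507]
ft_force: [1.1, -2.2, -4.8]
grip_width: 0.076
```

```bash
python3 - <<'E'
from h import *
trayyaw(); bar('scene',(.45,.53,-.03,.12)); plan(.643,.038,.0405,.018)
E
```

```text
wrist R 452 yaw -0.0166 y@.55 -0.0531 x 0.48 0.679
wrist L 2546 yaw 0.0064 y@.55 0.1213 x 0.479 0.671
scene R 80 yaw 0.0001 y@.55 -0.0495 x 0.477 0.68
scene L 82 yaw 0.0218 y@.55 0.1188 x 0.477 0.647
top R 59 yaw 0.0131 y@.55 -0.049 x 0.52 0.678
top L 64 yaw -0.0181 y@.55 0.1256 x 0.43 0.679
scene bar 105 [0.4824 0.0331] [0.0796 0.0165] 1.57 z 0.0511
off [  2.5 158.8   5.2] twist 0.5 jawyaw 0.027 tcp [0.4841 0.0388 0.0431] t 53.05 q7 -0.49 f [ 0.2 -1.4 -4.1] g 0.076
```

Call:
send_rows(grip=[255,255,255,255,255], offset=[[0,4,2],[0,12,4],[0,20,4],[0,28,4],[0,34,4]], twist=[-0.5,-0.8,-0.8,-0.8,-0.8])

```text
clock: 53.47
position: [0.5196, 0.036, 0.0432]
ee_rot: [0.49, 0.51, -0.489, 0.51]
ft_force: [-2.3, -1.5, -3.2]
grip_width: 0.077
```

```bash
python3 - <<'E'
from h import *
trayyaw(); bar('scene',(.48,.57,-.03,.12)); plan(.643,.038,.0425,.018)
p,d,W=cam('scene'); cv2.imwrite('pics/s48.png',cv2.resize(p[170:330,240:380],None,fx=4,fy=4))
E
```

```text
wrist R 507 yaw 0.0298 y@.55 -0.0534 x 0.518 0.68
wrist L 2238 yaw 0.0503 y@.55 0.1198 x 0.512 0.68
scene R 67 yaw 0.033 y@.55 -0.0505 x 0.517 0.68
scene L 79 yaw 0.0326 y@.55 0.1169 x 0.508 0.647
top R 46 yaw 0.0269 y@.55 -0.0483 x 0.58 0.679
top L 37 yaw -0.0082 y@.55 0.1249 x 0.449 0.68
scene bar 102 [0.5203 0.0316] [0.0784 0.0178] -1.533 z 0.052
off [  1.  123.9   3.4] twist 1.4 jawyaw 0.042 tcp [0.5191 0.0362 0.0434] t 53.67 q7 -0.48 f [ 1.7  0.3 -4.4] g 0.078
```

View pics/s48.png

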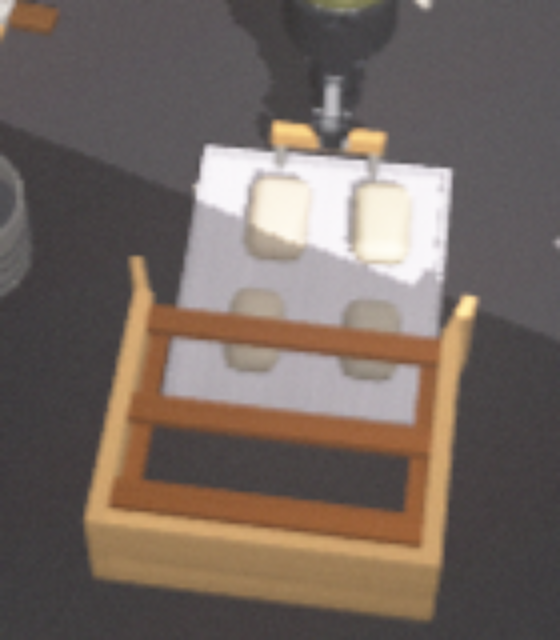

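Call:
send_rows(grip=[255,255,255,255,255], offset=[[0,8,1],[0,18,2],[0,28,2],[0,38,3],[0,48,3]], twist=[0.5,1,1,1,1])

```text
clock: 54.13
position: [0.5667, 0.0344, 0.043]
ee_rot: [0.494, 0.506, -0.495, 0.506]
ft_force: [-2.3, -0.5, -3.4]
grip_width: 0.076
```

```bash
python3 - <<'E'
from h import *
trayyaw(); bar('scene',(.53,.62,-.03,.12)); plan(.643,.038,.0425,.018)
p,d,W=cam('scene'); cv2.imwrite('pics/s49.png',cv2.resize(p[170:330,240:380],None,fx=4,fy=4))
E
```

```text
wrist R 249 yaw 0.0065 y@.55 -0.0561 x 0.565 0.652
wrist L 1343 yaw 0.0559 y@.55 0.1151 x 0.561 0.666
scene R 29 yaw 0.0749 y@.55 -0.0523 x 0.463 0.651
scene L 50 yaw -0.0619 y@.55 0.1174 x 0.52 0.675
top L 18 yaw -0.1063 y@.55 0.1249 x 0.436 0.628
scene bar 105 [0.5662 0.0294] [0.079  0.0146] -1.568 z 0.0519
off [ 0.8 76.4 -1.3] twist 0.3 jawyaw 0.024 tcp [0.5666 0.0349 0.0432] t 54.33 q7 -0.5 f [ 0.7  0.2 -4.3] g 0.074
```

View pics/s49.png

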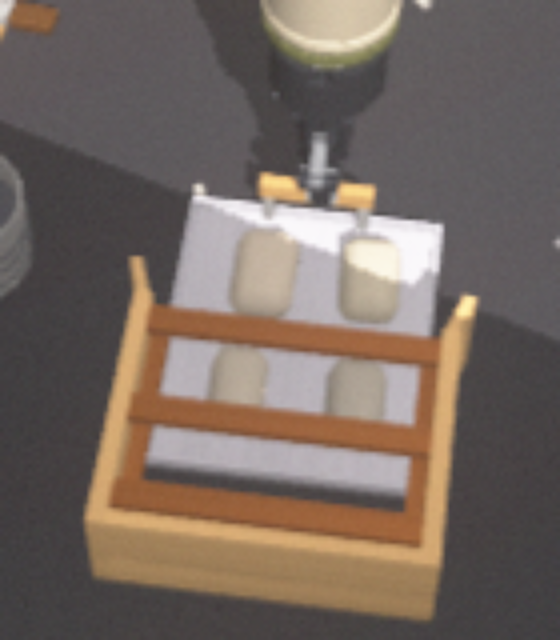

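Call:
send_rows(grip=[255,255,255,255,255], offset=[[0,10,-1],[0,20,-1],[0,30,-1],[0,40,-1],[0,50,-1]], twist=[0,0,0,0,0])

```text
clock: 54.8
position: [0.6156, 0.0369, 0.043]
ee_rot: [0.493, 0.506, -0.495, 0.506]
ft_force: [-2.2, 0.2, -3.2]
grip_width: 0.077
```

```bash
python3 - <<'E'
from h import *
bar('scene',(.58,.66,-.03,.12)); plan(.643,.038,.0425,.018)
p,d,W=cam('scene'); cv2.imwrite('pics/s50.png',cv2.resize(p[170:330,240:380],None,fx=4,fy=4))
E
```

```text
scene bar 106 [0.6154 0.0316] [0.0799 0.0176] -1.512 z 0.0516
off [ 0.7 25.6 -0.6] twist 0.3 jawyaw 0.024 tcp [0.6174 0.0368 0.0432] t 54.85 q7 -0.49 f [ 2.2 -0.8 -4.7] g 0.077
```

View pics/s50.png

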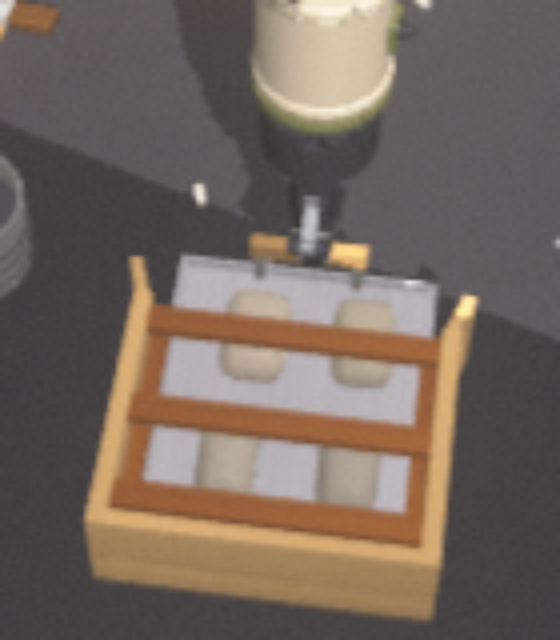

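Call:
send_rows(grip=[255,255,255,255,255], offset=[[0,5,0],[0,10,0],[0,15,0],[0,19,0],[0,22,0]], twist=[0,0,0,0,0])

```text
clock: 55.32
position: [0.6387, 0.0375, 0.0432]
ee_rot: [0.494, 0.506, -0.494, 0.506]
ft_force: [-1.7, -0.7, -3.5]
grip_width: 0.075
```

Call:
send_rows(grip=[255,255,255,255,255], offset=[[0,1,0],[0,2,0],[0,3,0],[0,4,0],[0,5,0]], twist=[0,0,0,0,0])

```text
clock: 55.73
position: [0.6391, 0.0382, 0.0417]
ee_rot: [0.491, 0.508, -0.496, 0.504]
ft_force: [-21.7, -1.1, -0.3]
grip_width: 0.076
```

```bash
python3 - <<'E'
from h import *
bar('scene',(.60,.665,-.03,.12)); plan(.643,.038,.0425,.018)
E
```

```text
scene bar 98 [0.6376 0.0328] [0.0791 0.0141] -1.566 z 0.051
off [-1.   3.9  0.3] twist 0.4 jawyaw 0.025 tcp [0.6391 0.0382 0.0415] t 55.78 q7 -0.48 f [-18.2  -0.1  -0.4] g 0.072
```

Firm stop at TCP x ≈ 0.639, within a few mm of the predicted home position. One small extra nudge, then release and check.

Call:
send_rows(grip=[255,255,255,255,255], offset=[[0,1,0],[0,2,0],[0,2,0],[0,2,0],[0,0,0]], twist=[0,0,0,0,0])

```text
clock: 56.2
position: [0.639, 0.0382, 0.0414]
ee_rot: [0.491, 0.508, -0.496, 0.504]
ft_force: [-11.9, 0.5, -2.3]
grip_width: 0.078
```

Call:
send_rows(grip=[255,255,200,190,190], offset=[[0,-3,0],[0,-5,0],[0,-5,0],[0,-5,0],[0,-5,0]], twist=[0,0,0,0,0])

```text
clock: 56.62
position: [0.6393, 0.0375, 0.0441]
ee_rot: [0.495, 0.505, -0.494, 0.506]
ft_force: [0.4, 0.6, 0.6]
grip_width: 0.253
```

```bash
python3 - <<'E'
from h import *
bar('scene',(.60,.665,-.03,.12)); plan(.643,.038,.0425,.018)
p,d,W=cam('scene'); cv2.imwrite('pics/s51.png',cv2.resize(p[170:330,240:380],None,fx=4,fy=4))
E
```

```text
scene bar 98 [0.637  0.0323] [0.0796 0.0133] -1.536 z 0.0488
off [ 1.4  3.9 -0.3] twist 0.3 jawyaw 0.024 tcp [0.6391 0.0376 0.0439] t 56.67 q7 -0.48 f [-0.9  0.4 -0.5] g 0.255
```

View pics/s51.png

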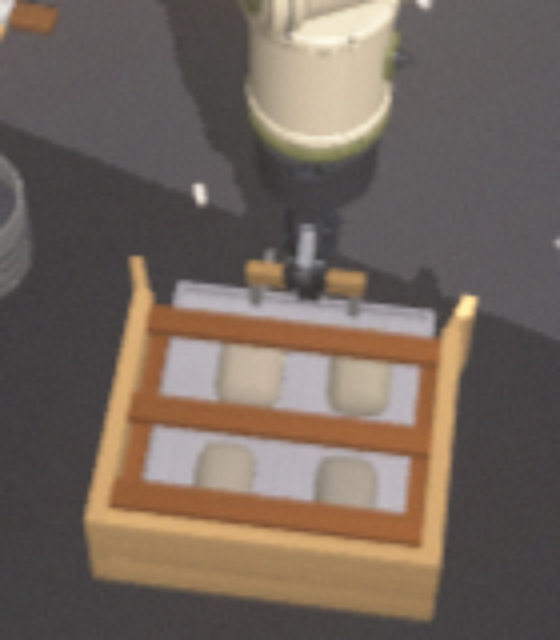

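Call:
send_rows(grip=[170,170,170,170,170], offset=[[-5,2,0],[-20,2,0],[-60,2,0],[-100,2,0],[-140,2,0]], twist=[0,0,0,0,0])

```text
clock: 57.13
position: [0.6401, 0.038, 0.1863]
ee_rot: [0.494, 0.506, -0.494, 0.506]
ft_force: [1.5, 0.0, 0.9]
grip_width: 0.334
```

Call:
send_rows(grip=[170,170,170,170,170], offset=[[-30,20,20],[-60,40,40],[-90,60,60],[-100,80,80],[-100,80,80]], twist=[0,0,0,0,0])

```text
clock: 57.55
position: [0.7255, -0.0455, 0.2873]
ee_rot: [0.497, 0.503, -0.494, 0.506]
ft_force: [0.1, -1.7, -1.8]
grip_width: 0.332
```

```bash
python3 - <<'E'
from h import *
p,d,W=cam('wrist'); cv2.imwrite('pics/w52.png',p); np.save('W52.npy',W)
plan(.643,.038)
p,d,W=cam('top'); cv2.imwrite('pics/t52.png',cv2.resize(p[90:250,260:480],None,fx=3.6,fy=3.6))
bar('scene',(.60,.665,-.03,.12));bar('top',(.60,.66,-.03,.12));bar('wrist',(.60,.66,-.03,.12))
E
```

```text
off [ -0.2 -79.3 -82.4] twist None jawyaw 0.02 tcp [ 0.7239 -0.0428  0.2855] t 57.6 q7 -0.24 f [-0.2  0.8 -0.2] g 0.329
scene bar 162 [0.6372 0.0323] [0.0798 0.0138] 1.543 z 0.0499
top bar 82 [0.6385 0.0356] [0.0745 0.0094] -1.536 z 0.0501
wrist bar 619 [0.6389 0.0323] [0.0795 0.0105] -1.549 z 0.048
```

View pics/w52.png

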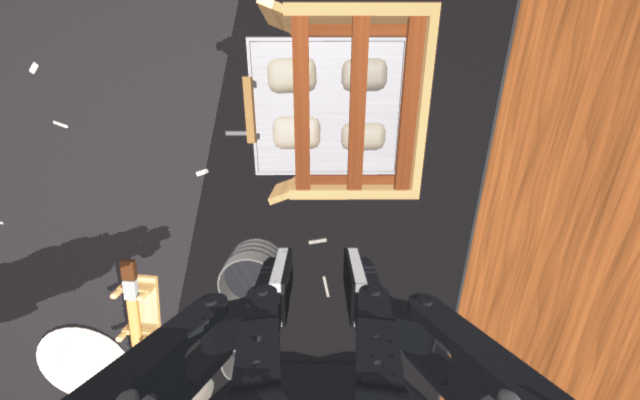

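View pics/t52.png

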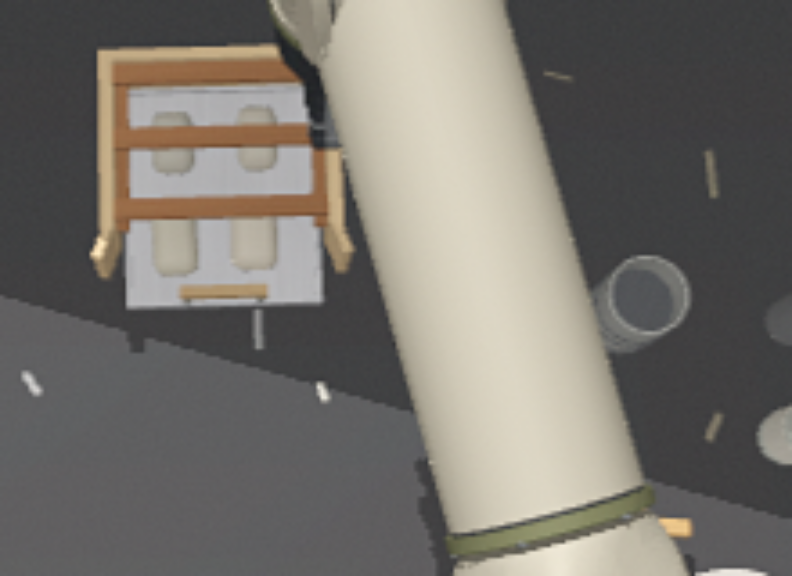

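```bash
python3 - <<'E'
import numpy as np
W=np.load('W52.npy')
m=(np.abs(W[...,2]-.079)<.006)&(W[...,0]>.64)&(W[...,0]<.9)&(W[...,1]>-.1)&(W[...,1]<.17)
P=W[m]
for y in (-.06,-.03,0,.03,.06,.09,.13):
    q=P[np.abs(P[:,1]-y)<.006]; x=np.sort(q[:,0]); print(y,len(q),x.min().round(4),x.max().round(4), 'wall front (side)')
# cheek fronts
for s in (-1,1):
    q=P[(P[:,1]*s>.0 if s<0 else P[:,1]>.12)]; print(s,q[:,0].min().round(4))
m=(W[...,2]>.003)&(W[...,2]<.016)&(W[...,0]>.6)&(W[...,0]<.88)&(np.abs(W[...,1]-.035)<.08); q=W[m]; print('tray x',np.percentile(q[:,0],[.2,1,99,99.8]).round(4))
m=(W[...,2]>-.003)&(W[...,2]<.06)&(W[...,0]>.83)&(W[...,0]<.88)&(np.abs(W[...,1]-.035)<.08); print(m.sum())
E
python3 - <<'E'
import cv2
p=cv2.imread('pics/w52.png')[0:210,230:450]; cv2.imwrite('pics/w52z.png',cv2.resize(p,None,fx=3,fy=2.8,interpolation=cv2.INTER_CUBIC))
E
```

```text
-0.06 987 0.6849 0.8568 wall front (side)
-0.03 553 0.6996 0.8558 wall front (side)
0 583 0.6986 0.8552 wall front (side)
0.03 639 0.6988 0.8545 wall front (side)
0.06 716 0.6979 0.8544 wall front (side)
0.09 761 0.6971 0.8535 wall front (side)
0.13 1701 0.6728 0.8528 wall front (side)
-1 0.6644
1 0.6602
tray x [0.6331 0.6357 0.8399 0.841 ]
997
```

View pics/w52z.png

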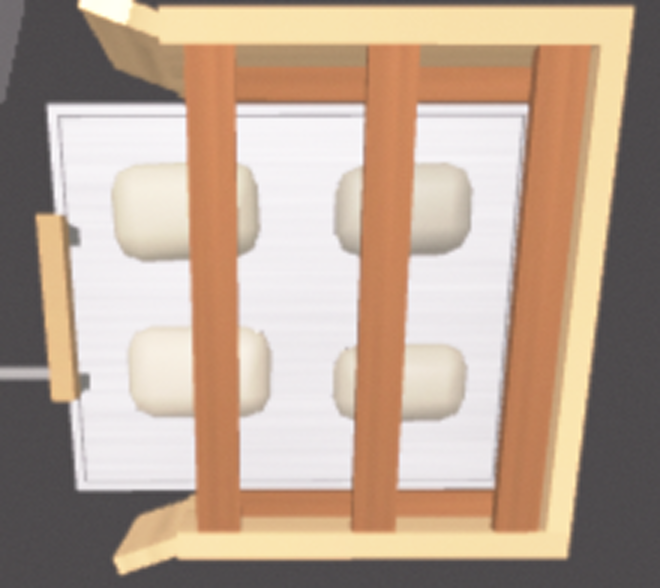

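The rack's back face is at x = 0.8545, so home puts the bar at 0.639. The bar measures 0.6389, so the tray is fully home. Final check of brush and tins.

```bash
python3 - <<'E'
from h import *
p,d,W=cam('scene'); cv2.imwrite('pics/s53.png',p)
for r in viewer.regions_of('brush','scene')[:1]:
    Q=W[r['region']]; Q=Q[~np.isnan(Q[:,0])]; print(r['score'],rect(Q[Q[:,2]>.034]),np.percentile(Q[:,2],[5,50,95]).round(3))
fit_tin(W,.63,-.209,.067,.046); fit_tin(W,.6215,-.3296,.094,.035)
E
```

```text
0.6 (array([ 0.4321, -0.2805]), array([0.1854, 0.0266], dtype=float32), 1.525) [0.036 0.041 0.046]
tin 149 [ 0.6281 -0.2111] 0.0013
tin 115 [ 0.6202 -0.3331] 0.0013
```

View pics/s53.png

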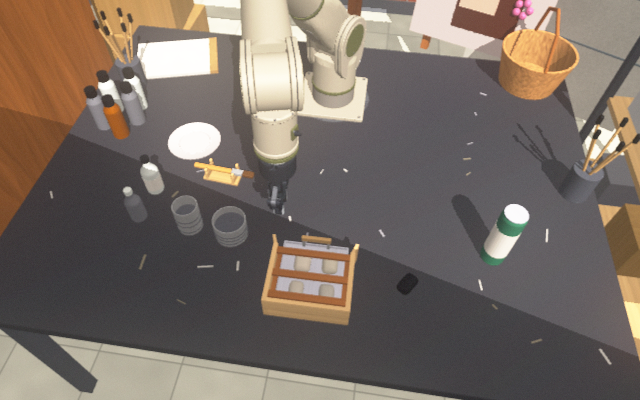

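The brush is in the rest at (225,170), both tins stand upright, the bystanders haven't moved, and the tray with all four pebbles is home. Handing in.

```bash
python3 -c "
from workcell import manip
print(manip.hand_in())"
```

```text
the job is handed in; nothing more can be done
None
```

The whole job was carried out and handed in at about 58 s of the 208 s allowed; the hand-in reported no verdict.

- **Brush:** The hand cannot tilt, so I pressed the brush's tail on the rack's cheek to turn it about 40° bristles-down in the grip. I dipped it about 2 s in the wide tin, then about 2 s in the tall tin, and laid it level in both notches of the rest. At the last check it lay along the rest within a few degrees, about 4 mm off the centre line.
- **Pebbles and tray:** All four off-white pebbles were set flat on the tray before it was moved; the black look-alike was not touched. The tray was then pushed into the bottom slot until it met a firm stop at about 20 N. The handle bar measured x = 0.6389 m, against 0.639 m worked out from the rack's back face.
- **Tins and bystanders:** In the last scene picture both tins were upright and within 2 mm of where they started. Both bottles, the spray can and the palette looked unmoved.

These went wrong or disagreed along the way:
- **Wrong-way move:** One early move had the wrong sign and took the held brush close beside the paint bottles. The pictures before and after showed no contact.
- **First wash:** On the first dip the ferrule pressed on the wide tin's rim with about 6 N, so I moved it clear and repeated the dwell.
- **Missed grasp:** My first attempt at pebble_2 closed too high, and the second try held.
- **Knocked pebble:** pebble_3 was knocked about 4 cm during the run and was found again before I picked it.
- **Brush angle:** The last reading of the brush's direction was 1.525 rad, against 1.478 rad just after placing it. I took that as measurement scatter, since it is well inside the 0.2 rad limit.

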